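Set up the compass table for a bearing check

ROBOT

A 6-joint arm with a two-finger parallel gripper is mounted at the origin on the work surface. World frame = base frame: x ahead of the robot, y to its left, z up, the work surface at z = 0. Lengths are in m, angles in rad, forces in N, time in s.
With the tool pointing down it reaches from about 0.25 to 0.725 m from the base axis. Payload 4 kg.
Tool frame: the origin (TCP) lies midway between the tips of the shut fingers; the grasp point (between the pads) lies 19 mm behind it; x points along the fingers, y is the direction in which the jaws open and shut, and the axes are right-handed (so a half turn about x gives the same grasp; the last joint's range is limited). The gripper opens to 85 mm and grips with 20 to 120 N. Pads are 22 mm wide; open, the fingers measure 114 mm over their backs; the gripper's body (76 mm by 85 mm) begins 54 mm behind the grasp point. The pads swing forward as they close: fully open they stand 13 mm farther back than shut.
Start: joints at [1.183, 0.241, 0.005, 1.335, 0, 1.571], TCP at [0.189, 0.463, 0.231] pointing down, gripper open.
Joint ranges: [-2.72, 2.72], [-1.05, 1.87], [-1.09, 1.28], [-1.99, 2.15], [-1.42, 1.44], [-3.14, 3.14]. Speed limits (rad/s): [2.79, 2.79, 3.14, 3.14, 3.14, 3.14].

INTERFACE

Orientations are given as a unit quaternion [w, x, y, z].
In Python, from plant import bot, eyes gives the robot as it stands.
- The arm moves only by the shell command python3 -m inch 'ROWS' [OPENING]. ROWS is JSON, a list of rows, each an object of numbers: "x", "y", "z": the shift along the tool's x, y, z as a fraction of full scale; "rx", "ry", "rz": the turn, a rotation vector about the tool's x, y, z as a fraction of full scale. A call has exactly 5 rows; each row shifts and turns the commanded pose from where the row before left it, along the tool's axes as they then stand; what a row does not reach is not made up. Full scale, the value 1, is 300 mm for a shift and 10 degrees for a turn. A row lasts 1/8 s, in which the tool goes at most 62.5 mm and 10.7 degrees, less where a joint would pass 70% of its speed; a pose out of reach is approached as far as the arm can. A call with a number of a shift or a turn outside -1 to 1 is refused whole. A call with a gripper value outside its range is refused whole. OPENING is the finger opening in mm, from 0 to 85.4, set as the call begins (- or left out, the last holds). The fingers move at their own pace and stop on an object; the grip force is fixed at half the most. Time passes only in rows, so rows that do not move let the fingers close, or fill a call up. It gives the time, the measured TCP pose, the force and the opening at its end, in the units of the state.
- bot.state(): the state, without advancing time (a new reading comes with each control period).
- eyes.read_camera(name): name is "scene" or "top" or "wrist"; returns a dict with "img" (420x560x3 uint8, red, green, blue), "z_map" (420x560 float32, m along the optical axis (not along the pixel's ray), 0 where there is no reading), "fovy" (degrees; the focal length in pixels is half the picture's height over the tangent of half this angle, whatever the lens; pixels are square), "cx", "cy" (the principal point, pixels), "T" (4x4, takes a point from camera to world coordinates); the wrist camera has in their place "hand_eye" (4x4, takes a point from camera to tool coordinates, whose origin is the TCP and whose axes are the tool frame's). Camera axes: x right, y down, z forward; pixel columns grow to the right and rows downward; lengths in m; the calibration is good to about 2 mm. A picture is of the moment at which its call begins: read the wrist's pose just before it.
- bot.hand_in(): hands the job in, once; it reports no verdict.
The state is a dict: "clock": time; "joint_positions": joint angles; "dq": joint speeds; "effort": joint torques, N m; "tcp_pos": TCP position; "ee_rot": TCP orientation; "wrist_force": force on the tool from outside, world axes, zero at the start; "ft_torque": the same for the moment, N m; "grip_width": finger opening in m.
Only numpy, scipy, OpenCV 4.12 (cv2) and the standard library are available. Lean on these libraries where they do the work, as an engineer would, in place of code of your own. Each camera call takes 0.05 s, during which the arm holds its last target.

TASK

Set up the table for a bearing check. First slide the black cursor along its track until its white line stands at the tip of the red index arrow and let go; then squeeze each blue spring clamp open and clip it upright onto the top edge of the red sighting bar, one clamp centred on each white mark used (any mark will do). Also turn each bronze hexagonal magnet, flat by flat, until its red-striped face is on top, lying flat in the magnet rack, and leave the compass and the slate blocks where they are.

Things in the scene. Friction and masses are not known exactly. Their poses are not given: they have to be found in the camera images.
- bar: Red sighting bar, fixed: an upright red plate 8 mm thick (its x) and 290 mm long (its y) on a dark foot 60 mm wide, 12 mm high. Origin: centre of the foot's underside on the table; the plate's top edge is 70 mm above the table, free of anything from 12 mm up.
- mark0 (a point): White mark 0 of 4, a 5 mm wide white band over the top edge of the red bar, at the middle of the edge (70 mm above the table); the marks are 70 mm apart along the bar. Axes as bar.
- mark1 (a point): White mark 1 of 4, a 5 mm wide white band over the top edge of the red bar, at the middle of the edge (70 mm above the table); the marks are 70 mm apart along the bar. Axes as bar.
- mark2 (a point): White mark 2 of 4, a 5 mm wide white band over the top edge of the red bar, at the middle of the edge (70 mm above the table); the marks are 70 mm apart along the bar. Axes as bar.
- mark3 (a point): White mark 3 of 4, a 5 mm wide white band over the top edge of the red bar, at the middle of the edge (70 mm above the table); the marks are 70 mm apart along the bar. Axes as bar.
- clipA: Blue spring clamp like a big clothes peg, black handle ends, 26 mm wide, 70 g, standing on its jaws, handles up (None if absent). Origin on the hinge pin, 53 mm above the table as it stands; jaw ends 52 mm below the pin, handle ends 47 mm above. x: hinge axis, level; y: across the halves (squeeze along y). The frame is the -y half's, which tilts about x up to 0.23 rad when squeezed.
- clipB: Blue spring clamp like a big clothes peg, black handle ends, 26 mm wide, 70 g, standing on its jaws, handles up (None if absent). Origin on the hinge pin, 53 mm above the table as it stands; jaw ends 52 mm below the pin, handle ends 47 mm above. x: hinge axis, level; y: across the halves (squeeze along y). The frame is the -y half's, which tilts about x up to 0.23 rad when squeezed.
- clipC: Blue spring clamp like a big clothes peg, black handle ends, 26 mm wide, 70 g, standing on its jaws, handles up (None if absent). Origin on the hinge pin, 53 mm above the table as it stands; jaw ends 52 mm below the pin, handle ends 47 mm above. x: hinge axis, level; y: across the halves (squeeze along y). The frame is the -y half's, which tilts about x up to 0.23 rad when squeezed.
- clipD: Blue spring clamp like a big clothes peg, black handle ends, 26 mm wide, 70 g, standing on its jaws, handles up (None if absent). Origin on the hinge pin, 53 mm above the table as it stands; jaw ends 52 mm below the pin, handle ends 47 mm above. x: hinge axis, level; y: across the halves (squeeze along y). The frame is the -y half's, which tilts about x up to 0.23 rad when squeezed.
- clipA_jaw (a joint): Opening of clamp A: 0 shut, 0.45 rad fully squeezed, about 0.12 when clipped on the bar; sprung shut. Handles measure 48 mm over the top when shut; fully squeezed (to a stop, about 12 N at 33 mm above the pin) their outer faces are parallel, 28 mm apart, and the jaws gape 22 mm.
- clipB_jaw (a joint): Opening of clamp B; all clamps are alike. The gripping pads reach 38 to 52 mm below the pin; above them the jaws are hollow, so the bar's edge can go in until the pin is 22 mm above it: a good full bite, jaw ends 30 mm below the bar's top edge.
- clipC_jaw (a joint): Opening of clamp C, as for the others.
- clipD_jaw (a joint): Opening of clamp D, as for the others.
- hexA: Bronze hexagonal magnet bar lying on a flat on the table in the magnet rack (None if absent): 36 mm across flats, 42 mm across corners, 60 mm long, 0.42 kg. Origin at its centre, x along its length, flat end faces. A red stripe is on one of the six flats, with a red tick beside that flat on both end faces.
- hexB: Bronze hexagonal magnet bar lying on a flat on the table in the magnet rack (None if absent): 36 mm across flats, 42 mm across corners, 60 mm long, 0.42 kg. Origin at its centre, x along its length, flat end faces. A red stripe is on one of the six flats, with a red tick beside that flat on both end faces.
- hexA_mark (a point): Centre of the red-striped flat of this magnet (36 mm above the table when it is on top); it is 18 mm from the magnet's centre, straight out from that flat.
- hexB_mark (a point): Centre of the red-striped flat of this magnet (36 mm above the table when it is on top); it is 18 mm from the magnet's centre, straight out from that flat.
- track: Fixed aluminium track 40 mm wide (x), 180 mm long (y), 14 mm high; origin at the centre of its underside. The cursor slides along its y axis over 120 mm (60 mm either side of the middle) with about 1.5 N of friction and stays where left.
- rack: Fixed magnet rack: a grey cloth on the table 170 mm long (x) and 200 mm wide (y) with three dark rails along x, each 10 mm wide and 12 mm high, at y = -95, 0 and 95 mm. Two lanes 85 mm wide, open at both ends, hold a magnet each. Origin at its centre on the table.
- cursor_top (a point): Centre of the top of the black cursor grip, 54.5 mm above the table; the grip is 28 mm (x) by 20 mm (y, along the track) and 40 mm tall, with a white line round its middle.
- index: Small fixed white plate, 22 by 24 mm and 14 mm high, against the track's +x side, with a red arrow on top that points at the track; origin at the centre of its underside, axes as the track's. The cursor is set when cursor_top is level with this origin along the track's y.
- compass: Bystander: clear baseplate compass, 110 by 60 by 11 mm, lying on a fixed brass turntable (160 mm across, 22 mm high); origin at its underside.
- slate1: Bystander: grey slate block, 50 by 90 by 30 mm, on the table; origin at its underside.
- slate2: Bystander: grey slate block, 50 by 90 by 30 mm, on the table; origin at its underside.

How it is judged:
On the way, in this order (a step that is already met when the one before it is completed fails the run):
1. the cursor's white line stands within 5 mm of the index arrow and the cursor has been let go (y of cursor_top in the frame of index between -0.005 and 0.005 m and contact force between the fingers and cursor below 0.1 N), for 0.2 s.
2. every clamp present is clipped on the red bar at a white mark (x of clipA in the frame of bar between -0.008 and 0.008 m and height (world z) of clipA between 0.075 and 0.107 m and value of joint clipA_jaw between 0.06 and 0.25 rad and angle between each of clipA, clipB, clipC, clipD's own z axis and vertical below 0.3 rad and linear speed of each of clipA, clipB, clipC, clipD below 0.03 m/s and contact force between each of clipA, clipB, clipC, clipD and bar above 1 N and (y of clipA in the frame of mark0 between -0.01 and 0.01 m or y of clipA in the frame of mark1 between -0.01 and 0.01 m or y of clipA in the frame of mark2 between -0.01 and 0.01 m or y of clipA in the frame of mark3 between -0.01 and 0.01 m) and x of clipB in the frame of bar between -0.008 and 0.008 m and height (world z) of clipB between 0.075 and 0.107 m and value of joint clipB_jaw between 0.06 and 0.25 rad and (y of clipB in the frame of mark0 between -0.01 and 0.01 m or y of clipB in the frame of mark1 between -0.01 and 0.01 m or y of clipB in the frame of mark2 between -0.01 and 0.01 m or y of clipB in the frame of mark3 between -0.01 and 0.01 m) and x of clipC in the frame of bar between -0.008 and 0.008 m and height (world z) of clipC between 0.075 and 0.107 m and value of joint clipC_jaw between 0.06 and 0.25 rad and (y of clipC in the frame of mark0 between -0.01 and 0.01 m or y of clipC in the frame of mark1 between -0.01 and 0.01 m or y of clipC in the frame of mark2 between -0.01 and 0.01 m or y of clipC in the frame of mark3 between -0.01 and 0.01 m) and x of clipD in the frame of bar between -0.008 and 0.008 m and height (world z) of clipD between 0.075 and 0.107 m and value of joint clipD_jaw between 0.06 and 0.25 rad and (y of clipD in the frame of mark0 between -0.01 and 0.01 m or y of clipD in the frame of mark1 between -0.01 and 0.01 m or y of clipD in the frame of mark2 between -0.01 and 0.01 m or y of clipD in the frame of mark3 between -0.01 and 0.01 m)), for 0.2 s.
At the end, for the whole second after the job is handed in: The cursor is within 5 mm of the index arrow; every clamp present bites the top edge of the red bar (jaws astride it, at least 15 mm deep, upright) within 10 mm of a white mark, one to a mark; every magnet present lies at rest flat in the magnet rack with its red-striped face on top (all of step 2 and y of cursor_top in the frame of index between -0.005 and 0.005 m and height (world z) of hexA_mark between 0.0345 and 0.038 m and height (world z) of hexA between 0.016 and 0.02 m and angle between hexA's own x axis and vertical between 1.49 and 1.65 rad and linear speed of each of hexA, hexB below 0.03 m/s and x of hexA in the frame of rack between -0.1 and 0.1 m and y of hexA in the frame of rack between -0.1 and 0.1 m and height (world z) of hexB_mark between 0.0345 and 0.038 m and height (world z) of hexB between 0.016 and 0.02 m and angle between hexB's own x axis and vertical between 1.49 and 1.65 rad and x of hexB in the frame of rack between -0.1 and 0.1 m and y of hexB in the frame of rack between -0.1 and 0.1 m); the robot touches nothing.
It fails at once if the compass is moved more than 20 mm (distance of compass from where it was at the start of the episode above 0.02 m).
It fails at once if a slate block is moved more than 20 mm (distance of any of slate1, slate2 from where it was at the start of the episode above 0.02 m).
Of clipA, clipB, clipC, clipD only 3 to 4 are there at a start; the rules pass over those that are not, and their reading is None.
Of hexA, hexB only 1 to 2 are there at a start; the rules pass over those that are not, and their reading is None.
At some moment in a run one of hexA, hexB may be knocked a few centimetres aside while the robot is not near it.
It also fails if it takes over 210 s, if anything falls off the work surface, if the arm or the gripper's body presses on something with over 40 N, if the wrist force passes 120 N, or if a joint passes its speed limit or range.

## Working session

There is one attempt and no reset: what is moved stays moved. The work goes in short steps, Python scripts to look and compute and a shell command to move; the robot and the scene stay as the last step left them, time stands still between calls to the robot, and variables do not carry over. Pictures are saved under pics/ and viewed, and the job is handed in when it is done.

```bash
ls; mkdir -p pics; python3 - <<'E'
from plant import bot, eyes
import cv2
print(bot.state())
for n in ["scene","top","wrist"]:
    c=eyes.read_camera(n); cv2.imwrite(f"pics/{n}0.png",c["img"][:,:,::-1])
    print(n,c["fovy"],c["cx"],c["cy"],c.get("T",c.get("hand_eye")))
E
```

```text
pics
{'clock': 0.0, 'joint_positions': array([1.18300605e+00, 2.41412542e-01, 3.73072353e-03, 1.33520639e+00,
       7.15838321e-06, 1.57077366e+00]), 'dq': array([-0.00111131, -0.00018378, -0.00067855, -0.00049669,  0.0013191 ,
        0.00112932]), 'effort': array([ 3.47813075e-04, -3.72318184e+01,  2.52407295e+01,  1.68956921e-02,
        6.69438418e-05, -2.72523231e-06]), 'tcp_pos': array([0.18883091, 0.46228935, 0.23041566]), 'ee_rot': array([ 0.69371258,  0.13551392,  0.69400258, -0.13696441]), 'wrist_force': array([-1.01319017,  0.25014841,  1.18930329]), 'ft_torque': array([-0.03961605, -0.03630924,  0.0309066 ]), 'grip_width': 0.08579523133783976}
scene 46.647620744755464 287.13073290946244 206.36491299939289 [[ 0.7204      0.50658963 -0.47369905  1.09574212]
 [ 0.69341368 -0.54005723  0.47698602 -0.50376439]
 [-0.01418843 -0.67209013 -0.7403334   0.81258716]
 [ 0.          0.          0.          1.        ]]
top 56.08377711433146 279.98261227350156 207.65766137886146 [[ 0.027404   -0.99304455  0.11450561  0.51627483]
 [-0.99961797 -0.02681122  0.00671404 -0.02303166]
 [-0.00359731 -0.11464586 -0.99339991  0.97922794]
 [ 0.          0.          0.          1.        ]]
wrist 65.28935010548261 282.5978044941609 211.64100320575895 [[ 5.70833706e-04 -3.13809603e-01  9.49485759e-01 -1.44748372e-01]
 [ 9.99999731e-01  6.17432007e-04 -3.97138615e-04 -2.96695161e-04]
 [-4.61616987e-04  9.49485730e-01  3.13809871e-01 -8.08362756e-02]
 [ 0.00000000e+00  0.00000000e+00  0.00000000e+00  1.00000000e+00]]
```

View pics/scene0.png

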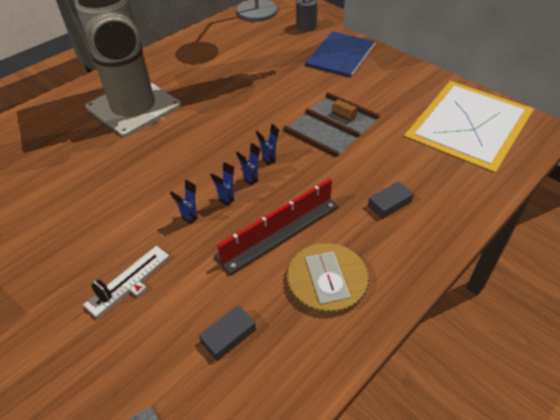

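View pics/top0.png

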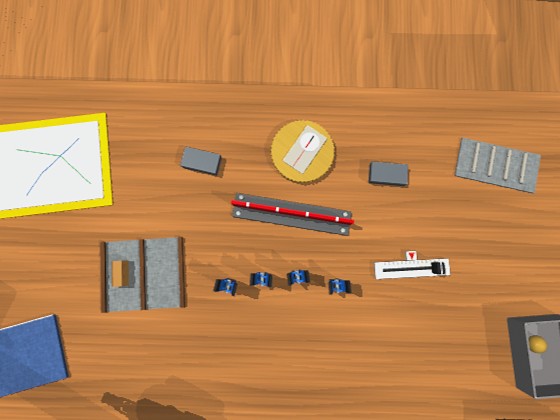

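View pics/wrist0.png

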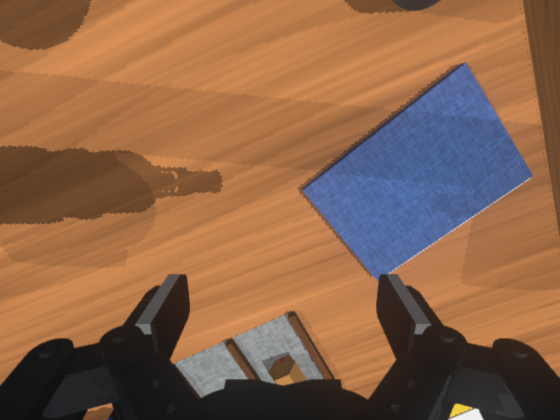

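```bash
cat > h.py <<'E'
import numpy as np, cv2
from plant import bot, eyes
from scipy.spatial.transform import Rotation as R
def Rt(q): return R.from_quat([q[1],q[2],q[3],q[0]])
def cam(n):
    s=bot.state(); c=eyes.read_camera(n)
    if n=="wrist":
        M=np.eye(4); M[:3,:3]=Rt(s["ee_rot"]).as_matrix(); M[:3,3]=s["tcp_pos"]
        c["T"]=M@c["hand_eye"]
    c["f"]=c["img"].shape[0]/2/np.tan(np.radians(c["fovy"]/2))
    return c
def ray(c,u,v):
    d=np.array([(u-c["cx"])/c["f"],(v-c["cy"])/c["f"],1.]); return c["T"][:3,3],c["T"][:3,:3]@d
def pz(c,u,v,z):
    o,d=ray(c,u,v); return o+d*(z-o[2])/d[2]
def pd(c,u,v):
    o,d=ray(c,u,v); return o+d*c["z_map"][int(round(v)),int(round(u))]
def proj(c,p):
    q=np.linalg.inv(c["T"])@np.append(p,1); return q[0]/q[2]*c["f"]+c["cx"],q[1]/q[2]*c["f"]+c["cy"]
def cloud(c):
    h,w=c["z_map"].shape; U,V=np.meshgrid(np.arange(w),np.arange(h)); Z=c["z_map"]
    P=np.stack([(U-c["cx"])/c["f"]*Z,(V-c["cy"])/c["f"]*Z,Z],-1)
    W=P@c["T"][:3,:3].T+c["T"][:3,3]; W[Z==0]=np.nan; return W
def crop(c,name,u0,v0,u1,v1,k=4):
    im=c["img"][v0:v1,u0:u1,::-1]; im=cv2.resize(im,None,fx=k,fy=k,interpolation=cv2.INTER_CUBIC)
    for u in range((u0//20+1)*20,u1,20):
        cv2.putText(im,str(u),((u-u0)*k,10),0,.35,(255,255,255),1); cv2.line(im,((u-u0)*k+k//2,12),((u-u0)*k+k//2,18),(255,255,255),1)
    for v in range((v0//20+1)*20,v1,20):
        cv2.putText(im,str(v),(0,(v-v0)*k+6),0,.35,(255,255,255),1)
    cv2.imwrite("pics/"+name+".png",im)
def st():
    s=bot.state(); q=Rt(s["ee_rot"]).as_matrix()
    print("t",round(s["clock"],2),"tcp",s["tcp_pos"].round(4),"x",q[:,0].round(3),"y",q[:,1].round(3),"F",s["wrist_force"].round(1),"w",round(s["grip_width"],4),"q",s["joint_positions"].round(2))
E
python3 - <<'E'
from h import *
c=cam("top"); np.savez("top0.npz",**{k:v for k,v in c.items()})
crop(c,"t_clips",205,255,365,305,5)
crop(c,"t_bar",225,185,365,245,5)
crop(c,"t_track",365,240,465,290,7)
crop(c,"t_hex",90,230,200,320,6)
s=cam("scene"); np.savez("scene0.npz",**s)
crop(s,"s_clips",160,110,300,230,5)
crop(s,"s_hex",280,80,400,160,6)
E
```

```text
(no output)
```

View pics/t_clips.png

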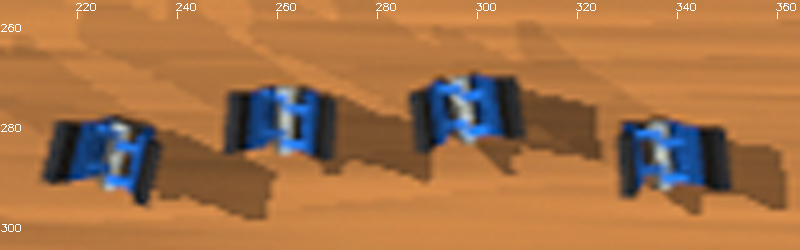

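View pics/t_bar.png

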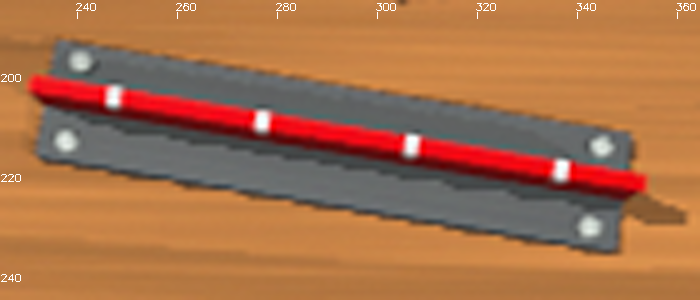

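View pics/t_track.png

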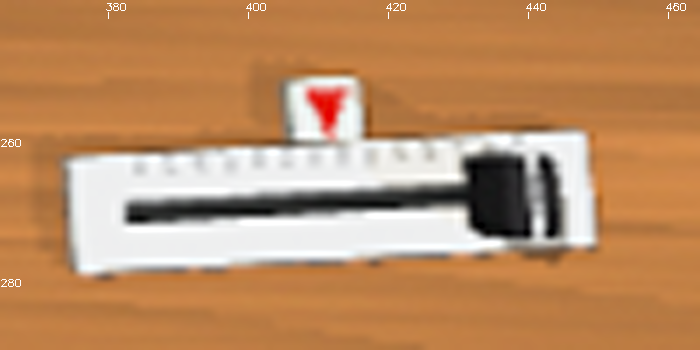

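View pics/t_hex.png

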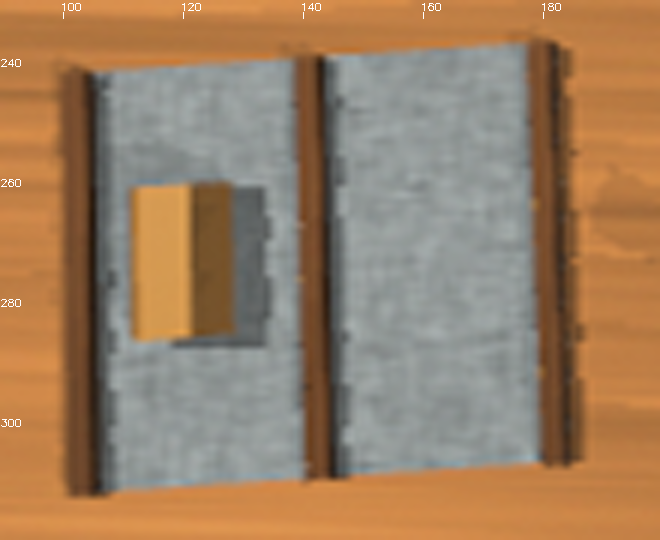

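View pics/s_clips.png

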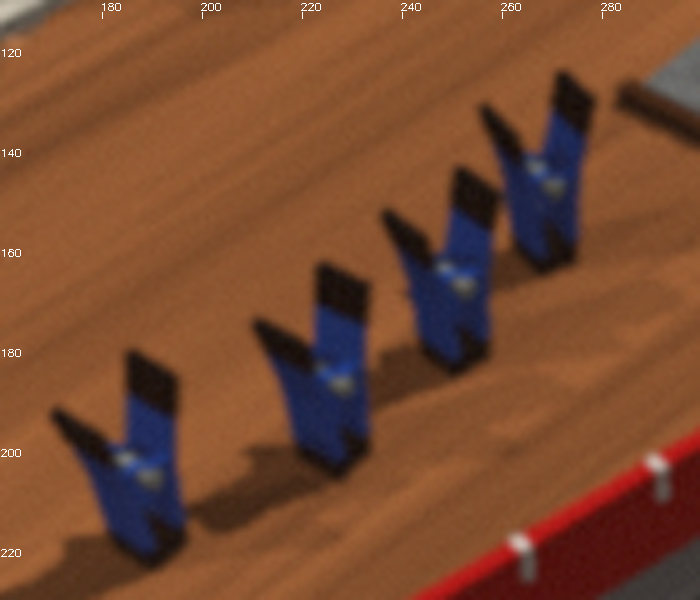

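View pics/s_hex.png

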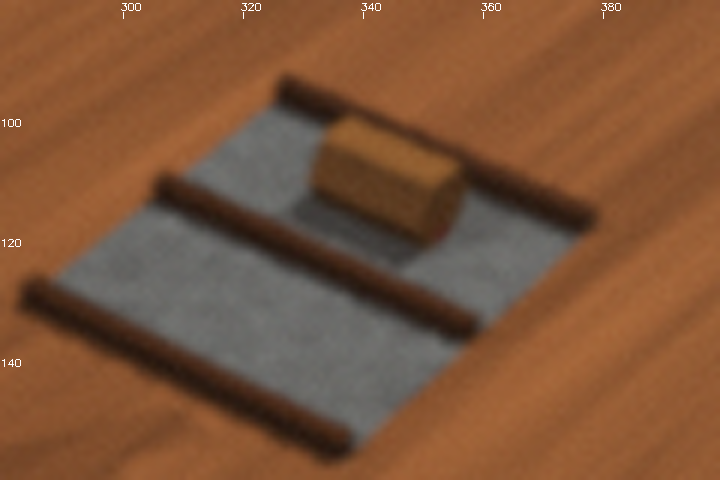

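```bash
python3 - <<'E'
from h import *
for f in ["top0","scene0"]:
    c=dict(np.load(f+".npz")); W=cloud(c)
    hi=(W[...,2]>0.082)&(W[...,2]<0.12)&(W[...,0]>0.25)&(W[...,0]<0.5)&(abs(W[...,1])<0.3)
    n,l,s,ce=cv2.connectedComponentsWithStats(cv2.dilate(hi.astype(np.uint8),np.ones((3,3))))
    for i in range(1,n):
        P=W[hi&(l==i)]
        print(f,i,len(P),P.mean(0).round(4),P.min(0).round(4),P.max(0).round(4))
    if f=="top0":
        P=W[hi]; 
        # pair clusters by kmeans into 4
        _,lab,cen=cv2.kmeans(P[:,:2].astype(np.float32),4,None,(3,100,1e-5),10,cv2.KMEANS_PP_CENTERS)
        for k in range(4):
            Q=P[lab[:,0]==k]; print("clip",cv2.minAreaRect(Q[:,:2].astype(np.float32)*1000),len(Q),Q[:,2].max())
c=dict(np.load("top0.npz"))
for u,v in [(247,203.8),(276.8,208.8),(306.8,213.6),(336.5,218.4)]: print("mark",pz(c,u,v,.07).round(4),pd(c,u,v).round(4))
print("arrow tip",pz(c,411.5,259,.014)); 
for u,v in [(441,262),(441,274)]: print("line",pz(c,u,v,.0545),pd(c,u,v))
for u,v in [(374.5,262.5),(376.5,278.5),(448,258.5),(449,274.5)]: print("trk",pz(c,u,v,.014))
print("plate",[pz(c,u,v,.014).round(4) for u,v in [(405,251),(415,251),(406,259.5),(416,259)]])
print("hex",[pz(c,u,v,.036).round(4) for u,v in [(111,260.5),(120.5,260),(111.5,286),(121,286)]])
print("rails",[pz(c,u,v,.012).round(4) for u,v in [(102,242),(105,311),(141,240),(143,309),(179.5,237),(182.5,306.5)]])
E
```

```text
top0 1 56 [ 0.4673 -0.0795  0.0934] [ 0.4537 -0.0858  0.0829] [ 0.4808 -0.0746  0.099 ]
top0 2 57 [0.4572 0.0424 0.0938] [0.4442 0.0388 0.0826] [0.4709 0.047  0.0999]
top0 3 49 [0.4567 0.0021 0.094 ] [ 0.4432 -0.0019  0.0829] [0.4693 0.0073 0.0993]
top0 4 50 [ 0.4601 -0.0399  0.094 ] [ 0.4471 -0.0463  0.0822] [ 0.4732 -0.0344  0.0996]
top0 5 62 [0.4425 0.12   0.0932] [0.4289 0.1144 0.0822] [0.4556 0.126  0.1   ]
top0 6 66 [ 0.4476 -0.1708  0.0925] [ 0.4343 -0.1764  0.0827] [ 0.4611 -0.1661  0.1003]
top0 7 42 [ 0.4429 -0.1307  0.0953] [ 0.4298 -0.1358  0.084 ] [ 0.4561 -0.1272  0.0996]
top0 8 44 [0.4344 0.0804 0.0947] [0.4218 0.0752 0.0833] [0.4475 0.087  0.1005]
clip ((438.49969482421875, 100.86624145507812), (49.07148742675781, 26.632604598999023), 78.46060180664062) 106 0.10045808829068725
clip ((445.5286865234375, -151.52218627929688), (26.42693519592285, 49.63676071166992), 6.409078121185303) 108 0.1002592096401923
clip ((464.1474914550781, -59.8802490234375), (26.655902862548828, 49.233604431152344), 9.765388488769531) 106 0.09963004031430256
clip ((456.7878723144531, 22.4440460
[... 1173 characters left out ...]
] [ 0.47684125 -0.40975804  0.01332737]
trk [ 0.49997428 -0.24915325  0.014     ]
trk [ 0.4618528  -0.25397019  0.014     ]
trk [ 0.51448124 -0.42714789  0.014     ]
trk [ 0.47620795 -0.42873864  0.014     ]
plate [array([ 0.5297, -0.3232,  0.014 ]), array([ 0.5304, -0.3475,  0.014 ]), array([ 0.5093, -0.3254,  0.014 ]), array([ 0.5112, -0.3497,  0.014 ])]
hex [array([0.4879, 0.3811, 0.036 ]), array([0.4897, 0.3586, 0.036 ]), array([0.4284, 0.3754, 0.036 ]), array([0.429 , 0.3529, 0.036 ])]
rails [array([0.5314, 0.4169, 0.012 ]), array([0.3668, 0.3966, 0.012 ]), array([0.5389, 0.3216, 0.012 ]), array([0.374 , 0.3056, 0.012 ]), array([0.5488, 0.2277, 0.012 ]), array([0.3825, 0.211 , 0.012 ])]
```

```bash
cat > plan.py <<'E'
# python3 plan.py x y z heading_deg(of tool y, mod 180) : prints shifts/turns
import sys
from h import *
x,y,z,hd=map(float,sys.argv[1:5])
s=bot.state(); R0=Rt(s["ee_rot"]).as_matrix(); p=s["tcp_pos"]
best=None
for k in (-1,0,1):
    a=np.radians(hd+180*k); X=np.array([0,0,-1.]); Y=np.array([np.cos(a),np.sin(a),0]); T=np.stack([X,Y,np.cross(X,Y)],1)
    rv=R.from_matrix(R0.T@T).as_rotvec()
    q6=s["joint_positions"][5]
    if best is None or np.linalg.norm(rv)<np.linalg.norm(best[0]): best=(rv,T)
if len(sys.argv)>5: # force other one
    a=np.radians(float(sys.argv[4])); X=np.array([0,0,-1.]); Y=np.array([np.cos(a),np.sin(a),0]); T=np.stack([X,Y,np.cross(X,Y)],1); best=(R.from_matrix(R0.T@T).as_rotvec(),T)
rv,T=best; d=np.array([x,y,z])-p
n=int(max(1,np.ceil(np.linalg.norm(d)/0.058),np.ceil(np.degrees(np.linalg.norm(rv))/9.5)))
st()
print("dist mm",(d*1000).round(1),"total turn deg",np.degrees(rv).round(2),"rows",n)
for m in sorted({n,5*int(np.ceil(n/5))}):
    print("n=",m)
    Rc=R0.copy()
    for i in range(m):
        t=Rc.T@(d/m)/0.3; r=np.degrees(rv)/m/10
        print("  s",t.round(4),"r",r.round(3)); Rc=Rc@R.from_rotvec(rv/m).as_matrix()
print("all turn first then shift:",(T.T@d/0.3).round(4)," shift first:",(R0.T@d/.3).round(4))
E
python3 plan.py 0.492 -0.394 0.15 94.6
```

```text
t 0.25 tcp [0.189  0.4626 0.2309] x [-0.    -0.001 -1.   ] y [ 0.378  0.926 -0.001] F [-0.2 -0.1 -0.6] w 0.0857 q [1.18 0.24 0.   1.34 0.   1.57]
dist mm [ 303.  -856.6  -80.9] total turn deg [-2.682e+01 -1.000e-02  5.000e-02] rows 16
n= 16
  s [ 0.017  -0.1413  0.1259] r [-0.168 -0.     0.   ]
  s [ 0.017  -0.1449  0.1217] r [-0.168 -0.     0.   ]
  s [ 0.017  -0.1484  0.1175] r [-0.168 -0.     0.   ]
  s [ 0.017  -0.1518  0.1131] r [-0.168 -0.     0.   ]
  s [ 0.017  -0.1551  0.1086] r [-0.168 -0.     0.   ]
  s [ 0.0169 -0.1582  0.104 ] r [-0.168 -0.     0.   ]
  s [ 0.0169 -0.1611  0.0993] r [-0.168 -0.     0.   ]
  s [ 0.0169 -0.164   0.0946] r [-0.168 -0.     0.   ]
  s [ 0.0169 -0.1667  0.0897] r [-0.168 -0.     0.   ]
  s [ 0.0169 -0.1692  0.0848] r [-0.168 -0.     0.   ]
  s [ 0.0169 -0.1716  0.0798] r [-0.168 -0.     0.   ]
  s [ 0.0169 -0.1739  0.0748] r [-0.168 -0.     0.   ]
  s [ 0.0169 -0.176   0.0696] r [-0.168 -0.     0.   ]
  s [ 0.0169 -0.178   0.0645] r [-0.168 -0.     0.   ]
  s [ 0.0169 -0.1798  0.0592] r [-0.168 -0.     0.   ]
  s [ 0.0169 -0.1815  0.0539] r [-
[... 519 characters left out ...]
 ]
  s [ 0.0135 -0.1316  0.0749] r [-0.134 -0.     0.   ]
  s [ 0.0135 -0.1333  0.0718] r [-0.134 -0.     0.   ]
  s [ 0.0135 -0.135   0.0686] r [-0.134 -0.     0.   ]
  s [ 0.0135 -0.1366  0.0655] r [-0.134 -0.     0.   ]
  s [ 0.0135 -0.1381  0.0622] r [-0.134 -0.     0.   ]
  s [ 0.0135 -0.1395  0.059 ] r [-0.134 -0.     0.   ]
  s [ 0.0135 -0.1408  0.0557] r [-0.134 -0.     0.   ]
  s [ 0.0135 -0.1421  0.0524] r [-0.134 -0.     0.   ]
  s [ 0.0135 -0.1433  0.0491] r [-0.134 -0.     0.   ]
  s [ 0.0135 -0.1444  0.0457] r [-0.134 -0.     0.   ]
  s [ 0.0135 -0.1454  0.0423] r [-0.134 -0.     0.   ]
all turn first then shift: [ 0.2696 -2.9272  0.7778]  shift first: [ 0.2717 -2.2611  2.0149]
```

```bash
python3 -m inch '[{"y":-0.142,"z":0.126,"rx":-0.17},{"y":-0.145,"z":0.122,"rx":-0.17},{"y":-0.148,"z":0.118,"rx":-0.17},{"y":-0.152,"z":0.113,"rx":-0.17},{"y":-0.155,"z":0.109,"rx":-0.17}]' 60
python3 -m inch '[{"y":-0.158,"z":0.104,"rx":-0.17},{"y":-0.161,"z":0.099,"rx":-0.17},{"y":-0.164,"z":0.095,"rx":-0.17},{"y":-0.167,"z":0.09,"rx":-0.17},{"y":-0.169,"z":0.085,"rx":-0.17}]'
sed -i 's/^for m in sorted.*/for m in [n if n<=5 else 5*int(np.ceil(n\/5))]:/' plan.py
python3 plan.py 0.492 -0.394 0.15 94.6
```

```text
t 0.25 tcp [0.189  0.4626 0.2309] x [-0.    -0.001 -1.   ] y [ 0.378  0.926 -0.001] F [-0.2 -0.1 -0.6] w 0.0857 q [1.18 0.24 0.   1.34 0.   1.57]
dist mm [ 303.  -856.6  -80.9] total turn deg [-2.682e+01 -1.000e-02  5.000e-02] rows 16
n= 20
  s [ 0.0136 -0.1131  0.1007] r [-0.134 -0.     0.   ]
  s [ 0.0136 -0.1154  0.0981] r [-0.134 -0.     0.   ]
  s [ 0.0136 -0.1176  0.0953] r [-0.134 -0.     0.   ]
  s [ 0.0136 -0.1198  0.0926] r [-0.134 -0.     0.   ]
  s [ 0.0136 -0.122   0.0897] r [-0.134 -0.     0.   ]
  s [ 0.0136 -0.124   0.0869] r [-0.134 -0.     0.   ]
  s [ 0.0136 -0.126   0.0839] r [-0.134 -0.     0.   ]
  s [ 0.0136 -0.128   0.081 ] r [-0.134 -0.     0.   ]
  s [ 0.0136 -0.1298  0.0779] r [-0.134 -0.     0.   ]
  s [ 0.0135 -0.1316  0.0749] r [-0.134 -0.     0.   ]
  s [ 0.0135 -0.1333  0.0718] r [-0.134 -0.     0.   ]
  s [ 0.0135 -0.135   0.0686] r [-0.134 -0.     0.   ]
  s [ 0.0135 -0.1366  0.0655] r [-0.134 -0.     0.   ]
  s [ 0.0135 -0.1381  0.0622] r [-0.134 -0.     0.   ]
  s [ 0.0135 -0.1395  0.059 ] r [-0.134 -0.     0.   ]
  s [ 0.0135 -0.1408  0.0557] r [-0.134 -0.     0.   ]
  s [ 0.0135 -0.1421  0.0524] r [-0.134 -0.     0.   ]
  s [ 0.0135 -0.1433  0.0491] r [-0.134 -0.     0.   ]
  s [ 0.0135 -0.1444  0.0457] r [-0.134 -0.     0.   ]
  s [ 0.0135 -0.1454  0.0423] r [-0.134 -0.     0.   ]
all turn first then shift: [ 0.2696 -2.9272  0.7778]  shift first: [ 0.2717 -2.2611  2.0149]validation failed for argument at $[0]...
validation failed for argument at $[0]...
```

```bash
python3 -m inch '[{"x":0,"y":-0.142,"z":0.126,"rx":-0.17,"ry":0,"rz":0},{"x":0,"y":-0.145,"z":0.122,"rx":-0.17,"ry":0,"rz":0},{"x":0,"y":-0.148,"z":0.118,"rx":-0.17,"ry":0,"rz":0},{"x":0,"y":-0.152,"z":0.113,"rx":-0.17,"ry":0,"rz":0},{"x":0,"y":-0.155,"z":0.109,"rx":-0.17,"ry":0,"rz":0}]' 60
python3 -m inch --help | head -30
python3 plan.py 0.492 -0.394 0.15 94.6
```

```text
clock: 0.88
tcp_pos: [0.2846, 0.1934, 0.2314]
ee_rot: [0.702, 0.084, 0.702, -0.084]
wrist_force: [0.9, 0.9, -0.4]
grip_width: 0.06
t 0.88 tcp [0.2846 0.1934 0.2314] x [ 0.001  0.    -1.   ] y [0.235 0.972 0.   ] F [ 0.9  0.9 -0.4] w 0.06 q [ 0.6  -0.07 -0.34  1.3  -0.    0.83]
dist mm [ 207.4 -587.4  -81.4] total turn deg [-18.22   0.05  -0.02] rows 11
n= 15
  s [ 0.0181 -0.116   0.0755] r [-0.121  0.    -0.   ]
  s [ 0.0181 -0.1176  0.073 ] r [-0.121  0.    -0.   ]
  s [ 0.0181 -0.1191  0.0705] r [-0.121  0.    -0.   ]
  s [ 0.0181 -0.1206  0.068 ] r [-0.121  0.    -0.   ]
  s [ 0.0181 -0.122   0.0654] r [-0.121  0.    -0.   ]
  s [ 0.0181 -0.1234  0.0628] r [-0.121  0.    -0.   ]
  s [ 0.0181 -0.1247  0.0602] r [-0.121  0.    -0.   ]
  s [ 0.0181 -0.1259  0.0575] r [-0.121  0.    -0.   ]
  s [ 0.0181 -0.1271  0.0549] r [-0.121  0.    -0.   ]
  s [ 0.0181 -0.1282  0.0522] r [-0.121  0.    -0.   ]
  s [ 0.0181 -0.1293  0.0494] r [-0.121  0.    -0.   ]
  s [ 0.0181 -0.1303  0.0467] r [-0.121  0.    -0.   ]
  s [ 0.0181 -0.1313  0.0439] r [-0.121  0.    -0.   ]
  s [ 0.0181 -0.1322  0.0411] r [-0.121  0.    -0.   ]
  s [ 0.0181 -0.133   0.0383] r [-0.121  0.    -0.   ]
all turn first then shift: [ 0.2714 -2.0073  0.5322]  shift first: [ 0.2714 -1.7404  1.1328]invalid input: not JSON, or not a number
```

```bash
python3 -m inch '[{"x":0,"y":-0.174,"z":0.113,"rx":-0.18,"ry":0,"rz":0},{"x":0,"y":-0.176,"z":0.107,"rx":-0.18,"ry":0,"rz":0},{"x":0,"y":-0.179,"z":0.102,"rx":-0.18,"ry":0,"rz":0},{"x":0,"y":-0.182,"z":0.097,"rx":-0.18,"ry":0,"rz":0},{"x":0,"y":-0.185,"z":0.091,"rx":-0.18,"ry":0,"rz":0}]'
python3 -m inch '[{"x":0.02,"y":-0.187,"z":0.086,"rx":-0.18,"ry":0,"rz":0},{"x":0.04,"y":-0.189,"z":0.08,"rx":-0.18,"ry":0,"rz":0},{"x":0.06,"y":-0.191,"z":0.075,"rx":-0.18,"ry":0,"rz":0},{"x":0.06,"y":-0.193,"z":0.07,"rx":-0.18,"ry":0,"rz":0},{"x":0.06,"y":-0.195,"z":0.065,"rx":-0.18,"ry":0,"rz":0}]'
python3 plan.py 0.492 -0.394 0.15 94.6
```

```text
clock: 1.5
tcp_pos: [0.3881, -0.0989, 0.2316]
ee_rot: [0.707, 0.029, 0.706, -0.029]
wrist_force: [1.5, 0.8, 0.5]
grip_width: 0.0597
clock: 2.12
tcp_pos: [0.4937, -0.3828, 0.16]
ee_rot: [0.707, -0.027, 0.707, 0.027]
wrist_force: [1.2, 0.5, 0.4]
grip_width: 0.0603
t 2.12 tcp [ 0.4937 -0.3828  0.16  ] x [ 0.  0. -1.] y [-0.075  0.997  0.   ] F [1.2 0.5 0.4] w 0.0603 q [-0.66  0.52  0.24  1.28  0.   -0.74]
dist mm [ -1.7 -11.2 -10. ] total turn deg [-0.28  0.01 -0.01] rows 1
n= 1
  s [ 0.0332 -0.0369 -0.0084] r [-0.028  0.001 -0.001]
all turn first then shift: [ 0.0332 -0.0369 -0.0086]  shift first: [ 0.0332 -0.0369 -0.0084]
```

```bash
python3 -m inch '[{"x":0.1,"y":-0.037,"z":-0.009,"rx":-0.03,"ry":0,"rz":0},{"x":0.12,"y":0,"z":0,"rx":0,"ry":0,"rz":0},{"x":0.12,"y":0,"z":0,"rx":0,"ry":0,"rz":0},{"x":0.105,"y":0,"z":0,"rx":0,"ry":0,"rz":0},{"x":0,"y":0,"z":0,"rx":0,"ry":0,"rz":0}]'
python3 - <<'E'
from h import *
st(); c=cam("wrist"); cv2.imwrite("pics/w1.png",c["img"][:,:,::-1]); s=cam("scene"); crop(s,"s1",60,230,200,330,5)
E
```

```text
clock: 2.75
tcp_pos: [0.489, -0.3903, 0.0239]
ee_rot: [0.705, -0.027, 0.709, 0.03]
wrist_force: [-0.2, 0.1, -0.6]
grip_width: 0.0599
t 2.75 tcp [ 0.489  -0.3903  0.0239] x [-0.006  0.005 -1.   ] y [-0.08   0.997  0.005] F [-0.2  0.1 -0.6] w 0.0599 q [-0.67  0.64  0.07  1.   -0.   -0.75]
```

View pics/w1.png

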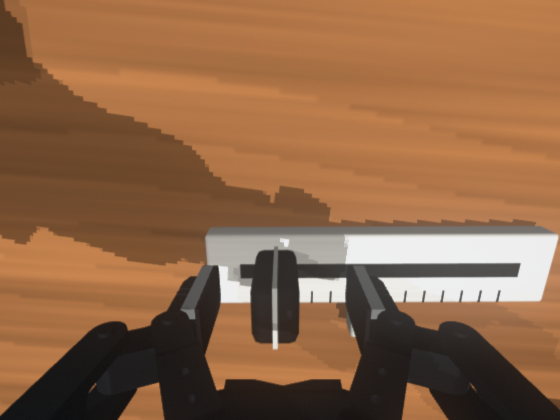

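View pics/s1.png

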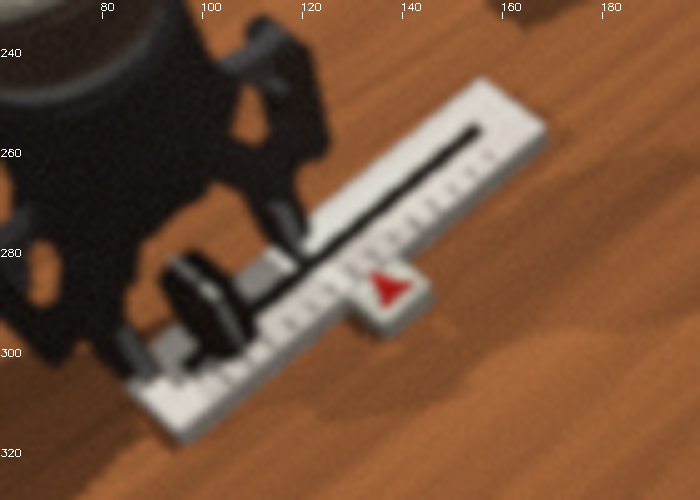

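```bash
python3 -m inch '[{"x":0,"y":0,"z":0,"rx":0,"ry":0,"rz":0},{"x":0,"y":0,"z":0,"rx":0,"ry":0,"rz":0},{"x":0,"y":0,"z":0,"rx":0,"ry":0,"rz":0},{"x":0,"y":0,"z":0,"rx":0,"ry":0,"rz":0},{"x":0,"y":0,"z":0,"rx":0,"ry":0,"rz":0}]' 10
python3 - <<'E'
from h import *
st(); c=cam("top"); crop(c,"t2",365,240,465,290,7)
d=np.array([-0.081,0.997]); print((d*0.0535+bot.state()["tcp_pos"][:2]))
E
```

```text
clock: 3.48
tcp_pos: [0.4923, -0.3928, 0.029]
ee_rot: [0.707, -0.029, 0.706, 0.028]
wrist_force: [-0.8, -0.1, 6.0]
grip_width: 0.0194
t 3.48 tcp [ 0.4923 -0.3928  0.029 ] x [ 0.002 -0.002 -1.   ] y [-0.08   0.997 -0.002] F [-0.8 -0.1  6. ] w 0.0194 q [-0.67  0.64  0.07  1.   -0.   -0.75]
[ 0.48793079 -0.33946976]
```

View pics/t2.png

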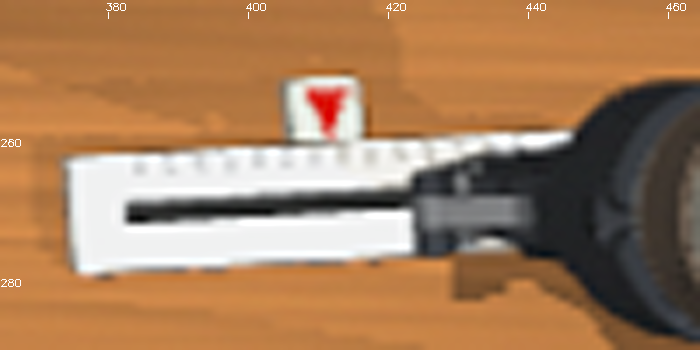

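```bash
python3 -m inch '[{"x":0,"y":0.0445,"z":0,"rx":0,"ry":0,"rz":0},{"x":0,"y":0.0445,"z":0,"rx":0,"ry":0,"rz":0},{"x":0,"y":0.0445,"z":0,"rx":0,"ry":0,"rz":0},{"x":0,"y":0.0445,"z":0,"rx":0,"ry":0,"rz":0},{"x":0,"y":0,"z":0,"rx":0,"ry":0,"rz":0}]'
python3 - <<'E'
from h import *
st(); c=cam("wrist"); cv2.imwrite("pics/w2.png",c["img"][:,:,::-1]);s=cam("scene"); crop(s,"s2",60,230,200,330,5)
E
```

```text
clock: 4.15
tcp_pos: [0.4877, -0.3381, 0.029]
ee_rot: [0.707, -0.029, 0.706, 0.028]
wrist_force: [-0.4, 1.4, 7.9]
grip_width: 0.0185
t 4.15 tcp [ 0.4877 -0.3381  0.029 ] x [ 0.002 -0.001 -1.   ] y [-0.081  0.997 -0.001] F [-0.4  1.4  7.9] w 0.0185 q [-0.61  0.58 -0.04  0.95  0.   -0.69]
```

View pics/w2.png

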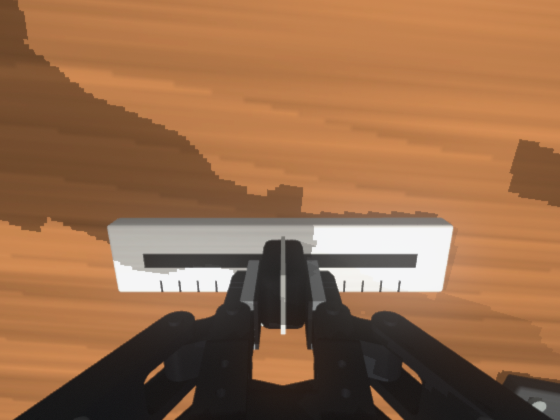

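View pics/s2.png

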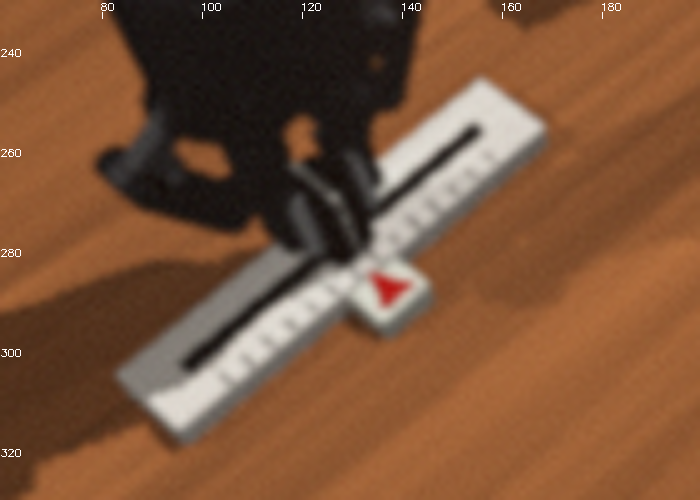

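```bash
python3 -m inch '[{"x":0,"y":0,"z":0,"rx":0,"ry":0,"rz":0},{"x":0,"y":0,"z":0,"rx":0,"ry":0,"rz":0},{"x":0,"y":0,"z":0,"rx":0,"ry":0,"rz":0},{"x":-0.15,"y":0,"z":0,"rx":0,"ry":0,"rz":0},{"x":-0.2,"y":0,"z":0,"rx":0,"ry":0,"rz":0}]' 60
python3 -m inch '[{"x":-0.1,"y":0.15,"z":0.1,"rx":0,"ry":0,"rz":0},{"x":0,"y":0.19,"z":0.08,"rx":0,"ry":0,"rz":0},{"x":0,"y":0.19,"z":0.08,"rx":0,"ry":0,"rz":0},{"x":0,"y":0.1,"z":0,"rx":0,"ry":0,"rz":0},{"x":0,"y":0,"z":0,"rx":0,"ry":0,"rz":0}]' 60
python3 - <<'E'
from h import *
st(); c=cam("top"); crop(c,"t3",365,240,465,290,7);s=cam("scene"); crop(s,"s3",80,240,180,320,7)
np.savez("top1.npz",**c)
E
```

```text
clock: 4.88
tcp_pos: [0.4856, -0.3379, 0.131]
ee_rot: [0.705, -0.027, 0.708, 0.029]
wrist_force: [1.5, -0.5, 0.3]
grip_width: 0.06
clock: 5.5
tcp_pos: [0.5496, -0.1419, 0.162]
ee_rot: [0.706, -0.03, 0.707, 0.03]
wrist_force: [-0.7, -0.6, 0.8]
grip_width: 0.0602
t 5.5 tcp [ 0.5496 -0.1419  0.162 ] x [-0.001  0.    -1.   ] y [-0.084  0.996  0.   ] F [-0.7 -0.6  0.8] w 0.0602 q [-0.25  0.41  0.06  1.22  0.   -0.34]
```

View pics/t3.png

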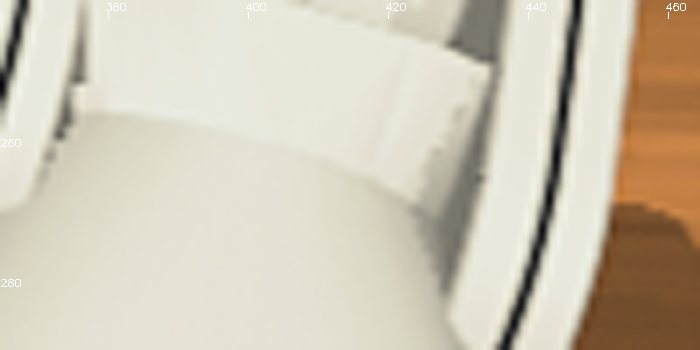

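View pics/s3.png

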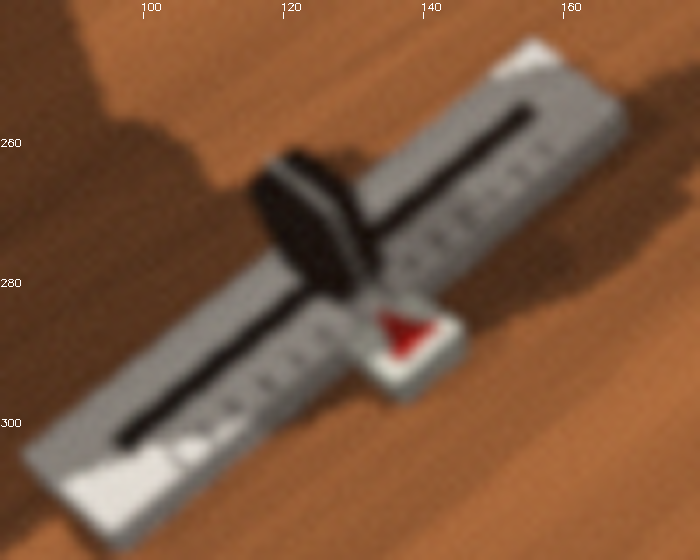

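```bash
python3 - <<'E'
from h import *
s=dict(np.load("scene0.npz"))
d=np.array([-0.081,0.997]); c0=np.array([0.4881,-0.3398])
for n,u,v,z in [("linetop-x",119.3,262.9,.0545),("linetop+x",126.4,269.3,.0545),("linebot+x",132.1,279.3,.0145),("tip",134,285.,.014),("plateL",130.5,290.5,.014),("plateR",141,282,.014)]:
    p=pz(s,u,v,z); print(n,p.round(4),"s",((p[:2]-c0)@d).round(4))
E
python3 plan.py 0.4455 -0.1500 0.162 96.4
```

```text
linetop-x [ 0.4777 -0.3403  0.0545] s 0.0003
linetop+x [ 0.5004 -0.3394  0.0545] s -0.0006
linebot+x [ 0.4974 -0.3364  0.0145] s 0.0026
tip [ 0.5109 -0.3413  0.014 ] s -0.0033
plateL [ 0.5165 -0.3531  0.014 ] s -0.0156
plateR [ 0.515  -0.3279  0.014 ] s 0.0097
t 5.6 tcp [ 0.5498 -0.1444  0.1621] x [-0. -0. -1.] y [-0.08   0.997 -0.   ] F [-0.4  0.6  0.5] w 0.0602 q [-0.26  0.41  0.07  1.22 -0.   -0.34]
dist mm [-1.043e+02 -5.600e+00 -1.000e-01] total turn deg [-1.79 -0.01  0.03] rows 2
n= 2
  s [ 0.0003  0.0046 -0.174 ] r [-0.09  -0.001  0.001]
  s [ 0.0002  0.0074 -0.1739] r [-0.09  -0.001  0.001]
all turn first then shift: [ 0.0004  0.0202 -0.3475]  shift first: [ 0.0005  0.0093 -0.348 ]
```

```bash
python3 -m inch '[{"x":0,"y":0.005,"z":-0.174,"rx":-0.09,"ry":0,"rz":0},{"x":0,"y":0.007,"z":-0.174,"rx":-0.09,"ry":0,"rz":0},{"x":0,"y":0,"z":0,"rx":0,"ry":0,"rz":0},{"x":0,"y":0,"z":0,"rx":0,"ry":0,"rz":0},{"x":0,"y":0,"z":0,"rx":0,"ry":0,"rz":0}]'
python3 - <<'E'
from h import *
st(); c=cam("top"); crop(c,"t4",365,240,465,290,7)
w=cam("wrist"); cv2.imwrite("pics/w4.png",w["img"][:,:,::-1])
np.savez("top1.npz",**c)
E
```

```text
clock: 6.22
tcp_pos: [0.447, -0.1507, 0.1627]
ee_rot: [0.707, -0.039, 0.705, 0.039]
wrist_force: [-0.5, 0.2, 0.4]
grip_width: 0.0599
t 6.22 tcp [ 0.447  -0.1507  0.1627] x [ 0.002 -0.001 -1.   ] y [-0.11   0.994 -0.001] F [-0.5  0.2  0.4] w 0.0599 q [-0.33  0.23 -0.2   1.14  0.   -0.44]
```

View pics/t4.png

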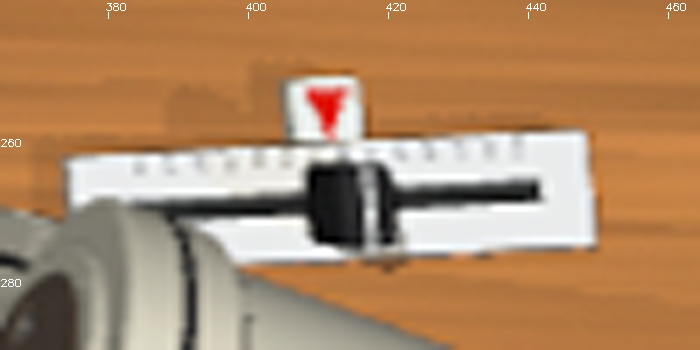

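View pics/w4.png

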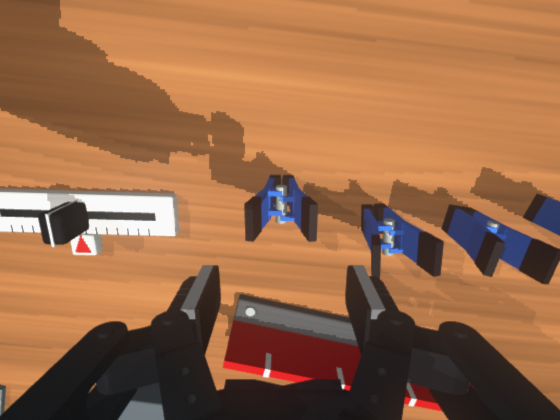

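```bash
python3 - <<'E'
from h import *
s=dict(np.load("top1.npz"))
crop(s,"t5",400,245,435,285,16)
d=np.array([-0.081,0.997]); c0=np.array([0.4881,-0.3398])
for n,u,v,z in [("line a",417.1,263.8,.0545),("line b",418,274,.0545),("tip",411.6,259.3,.014),("tri top",411.1,252.,.014),("plateL",405.3,255,.014),("plateR",415.8,255,.014)]:
    p=pz(s,u,v,z); print(n,p.round(4),"s",((p[:2]-c0)@d).round(4))
E
```

```text
line a [ 0.5004 -0.3384  0.0545] s 0.0004
line b [ 0.4771 -0.3402  0.0545] s 0.0005
tip [ 0.5101 -0.339   0.014 ] s -0.001
tri top [ 0.5277 -0.338   0.014 ] s -0.0014
plateL [ 0.5201 -0.3238  0.014 ] s 0.0133
plateR [ 0.5208 -0.3493  0.014 ] s -0.0121
```

View pics/t5.png

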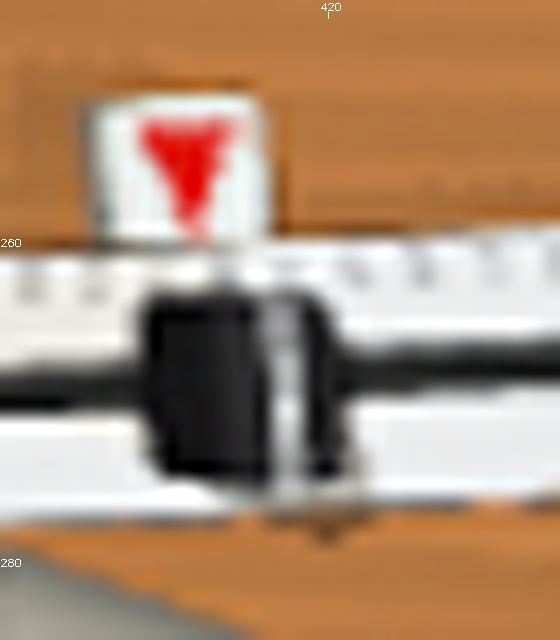

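```bash
python3 -m inch '[{"x":0.08,"y":-0.003,"z":-0.005,"rx":0,"ry":0,"rz":0},{"x":0.1,"y":0,"z":0,"rx":0,"ry":0,"rz":0},{"x":0.1,"y":0,"z":0,"rx":0,"ry":0,"rz":0},{"x":0.04,"y":0,"z":0,"rx":0,"ry":0,"rz":0},{"x":0,"y":0,"z":0,"rx":0,"ry":0,"rz":0}]'
python3 - <<'E'
from h import *
st(); 
w=cam("wrist"); cv2.imwrite("pics/w5.png",w["img"][:,:,::-1]); s=cam("scene"); crop(s,"s5",140,150,240,240,6)
E
```

```text
clock: 6.95
tcp_pos: [0.444, -0.1507, 0.0657]
ee_rot: [0.705, -0.039, 0.707, 0.04]
wrist_force: [-0.8, 0.8, 0.1]
grip_width: 0.06
t 6.95 tcp [ 0.444  -0.1507  0.0657] x [-0.002  0.    -1.   ] y [-0.111  0.994  0.001] F [-0.8  0.8  0.1] w 0.06 q [-0.33  0.33 -0.35  0.9  -0.   -0.44]
```

View pics/w5.png

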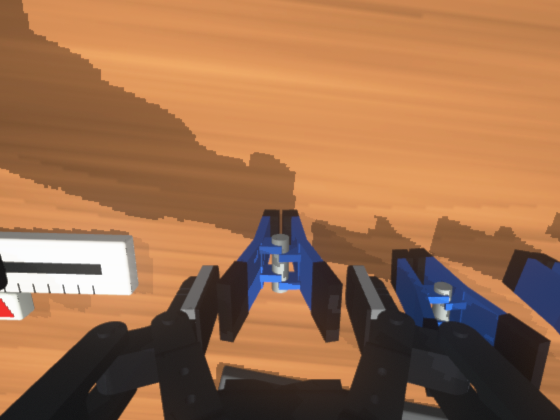

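View pics/s5.png

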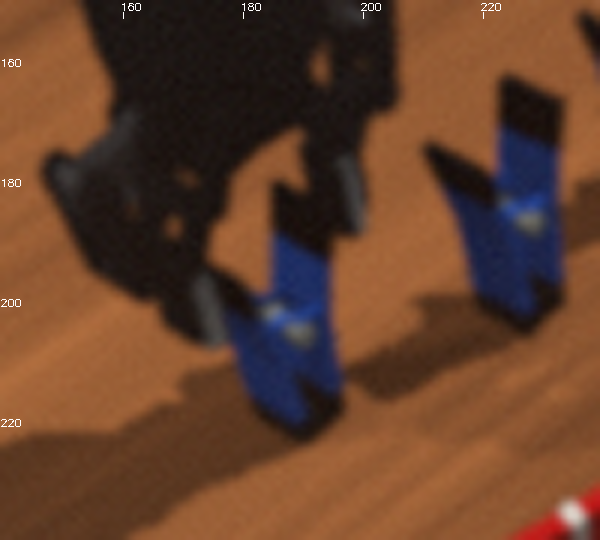

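```bash
python3 -m inch '[{"x":0,"y":0,"z":0,"rx":0,"ry":0,"rz":0},{"x":0,"y":0,"z":0,"rx":0,"ry":0,"rz":0},{"x":0,"y":0,"z":0,"rx":0,"ry":0,"rz":0},{"x":0,"y":0,"z":0,"rx":0,"ry":0,"rz":0},{"x":0,"y":0,"z":0,"rx":0,"ry":0,"rz":0}]' 20
python3 - <<'E'
from h import *
st(); 
w=cam("wrist"); cv2.imwrite("pics/w6.png",w["img"][:,:,::-1]); s=cam("scene"); crop(s,"s6",140,150,240,240,6)
E
```

```text
clock: 7.68
tcp_pos: [0.4484, -0.1532, 0.0703]
ee_rot: [0.709, -0.041, 0.703, 0.037]
wrist_force: [0.9, -2.9, 12.2]
grip_width: 0.0264
t 7.67 tcp [ 0.4484 -0.1532  0.0703] x [ 0.01  -0.005 -1.   ] y [-0.11   0.994 -0.006] F [ 0.9 -2.9 12.2] w 0.0264 q [-0.33  0.32 -0.34  0.9  -0.   -0.44]
```

View pics/w6.png

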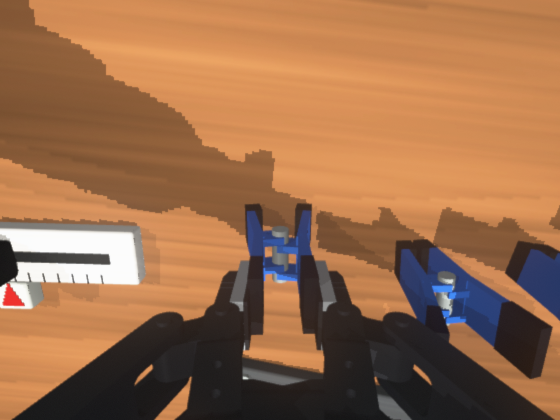

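View pics/s6.png

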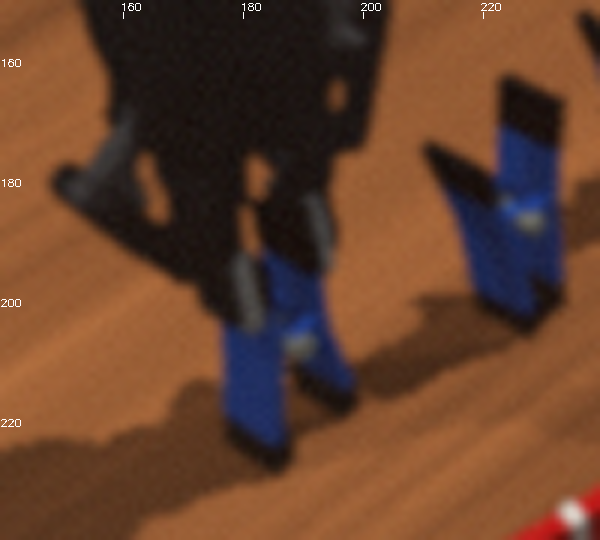

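```bash
python3 -m inch '[{"x":-0.05,"y":0,"z":0,"rx":0,"ry":0,"rz":0},{"x":-0.08,"y":0,"z":0,"rx":0,"ry":0,"rz":0},{"x":-0.1,"y":0,"z":0,"rx":0,"ry":0,"rz":0},{"x":-0.08,"y":0,"z":0,"rx":0,"ry":0,"rz":0},{"x":0,"y":0,"z":0,"rx":0,"ry":0,"rz":0}]'
python3 - <<'E'
from h import *
st(); 
s=cam("scene");st(); crop(s,"s7",140,130,240,240,5); s=cam("top");st(); crop(s,"t7",305,235,365,305,8)
E
```

```text
clock: 8.4
tcp_pos: [0.4459, -0.1515, 0.1618]
ee_rot: [0.708, -0.04, 0.704, 0.039]
wrist_force: [-1.0, 0.1, -0.8]
grip_width: 0.0264
t 8.4 tcp [ 0.4459 -0.1515  0.1618] x [ 0.006 -0.002 -1.   ] y [-0.111  0.994 -0.003] F [-1.   0.1 -0.8] w 0.0264 q [-0.33  0.22 -0.2   1.14  0.   -0.44]
t 8.45 tcp [ 0.4449 -0.1511  0.1602] x [ 0.003 -0.001 -1.   ] y [-0.111  0.994 -0.001] F [ 0.1  0.6 -0.6] w 0.0265 q [-0.33  0.22 -0.21  1.14  0.   -0.44]
t 8.5 tcp [ 0.444  -0.1508  0.1591] x [ 0. -0. -1.] y [-0.111  0.994 -0.   ] F [ 0.1  0.4 -0.8] w 0.0265 q [-0.33  0.23 -0.21  1.14  0.   -0.44]
```

View pics/s7.png

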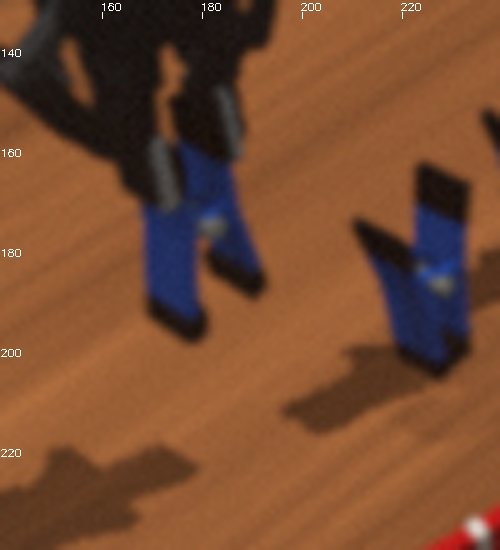

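```bash
python3 plan.py 0.5996 -0.1483 0.155 172.2
```

```text
t 8.5 tcp [ 0.444  -0.1508  0.1591] x [ 0. -0. -1.] y [-0.111  0.994 -0.   ] F [ 0.1  0.4 -0.8] w 0.0265 q [-0.33  0.23 -0.21  1.14  0.   -0.44]
dist mm [155.6   2.5  -4.1] total turn deg [-7.582e+01  2.000e-02  3.000e-02] rows 8
n= 10
  s [ 0.0014 -0.0049  0.0516] r [-0.758  0.     0.   ]
  s [ 0.0014 -0.0117  0.0505] r [-0.758  0.     0.   ]
  s [ 0.0014 -0.0183  0.0486] r [-0.758  0.     0.   ]
  s [ 0.0014 -0.0245  0.0457] r [-0.758  0.     0.   ]
  s [ 0.0014 -0.0303  0.0421] r [-0.758  0.     0.   ]
  s [ 0.0014 -0.0356  0.0377] r [-0.758  0.     0.   ]
  s [ 0.0014 -0.0403  0.0327] r [-0.758  0.     0.   ]
  s [ 0.0014 -0.0442  0.0271] r [-0.758  0.     0.   ]
  s [ 0.0014 -0.0474  0.021 ] r [-0.758  0.     0.   ]
  s [ 0.0014 -0.0498  0.0146] r [-0.758  0.     0.   ]
all turn first then shift: [ 0.0138 -0.5127  0.0787]  shift first: [ 0.0141 -0.0493  0.5164]
```

```bash
python3 -m inch '[{"x":0,"y":-0.005,"z":0.052,"rx":-0.76,"ry":0,"rz":0},{"x":0,"y":-0.012,"z":0.05,"rx":-0.76,"ry":0,"rz":0},{"x":0,"y":-0.018,"z":0.048,"rx":-0.76,"ry":0,"rz":0},{"x":0,"y":-0.025,"z":0.045,"rx":-0.76,"ry":0,"rz":0},{"x":0,"y":-0.03,"z":0.042,"rx":-0.76,"ry":0,"rz":0}]'
python3 -m inch '[{"x":0,"y":-0.036,"z":0.037,"rx":-0.76,"ry":0,"rz":0},{"x":0,"y":-0.04,"z":0.032,"rx":-0.76,"ry":0,"rz":0},{"x":0,"y":-0.044,"z":0.027,"rx":-0.76,"ry":0,"rz":0},{"x":0,"y":-0.047,"z":0.021,"rx":-0.76,"ry":0,"rz":0},{"x":0,"y":-0.05,"z":0.01,"rx":-0.75,"ry":0,"rz":0}]'
python3 plan.py 0.5996 -0.1498 0.159 172.2
python3 - <<'E'
from h import *
s=cam("scene"); crop(s,"s8",170,120,290,270,4); w=cam("wrist"); cv2.imwrite("pics/w8.png",w["img"][:,:,::-1]); 
s=cam("top"); crop(s,"t8",300,180,380,250,8)
st()
E
```

```text
clock: 9.12
tcp_pos: [0.5209, -0.1496, 0.1574]
ee_rot: [0.653, -0.268, 0.655, 0.269]
wrist_force: [-0.9, -0.1, -0.9]
grip_width: 0.0269
clock: 9.75
tcp_pos: [0.598, -0.1497, 0.157]
ee_rot: [0.531, -0.465, 0.532, 0.467]
wrist_force: [0.1, -0.6, 0.1]
grip_width: 0.0266
t 9.75 tcp [ 0.598  -0.1497  0.157 ] x [-0.003  0.001 -1.   ] y [-0.992  0.13   0.004] F [ 0.1 -0.6  0.1] w 0.0266 q [-0.25  0.51  0.21  1.27  0.   -1.69]
dist mm [ 1.6 -0.1  2. ] total turn deg [ 0.34  0.02 -0.2 ] rows 1
n= 1
  s [-0.0065 -0.0054  0.0004] r [ 0.034  0.002 -0.02 ]
all turn first then shift: [-0.0065 -0.0054  0.0004]  shift first: [-0.0065 -0.0054  0.0004]
t 9.9 tcp [ 0.5979 -0.1498  0.1572] x [-0.003  0.001 -1.   ] y [-0.991  0.136  0.003] F [ 0.5  0.5 -0.3] w 0.0264 q [-0.25  0.51  0.21  1.27 -0.   -1.68]
```

View pics/s8.png

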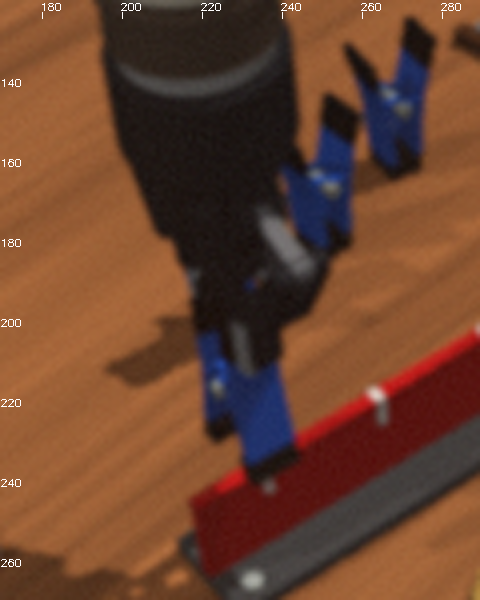

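View pics/w8.png

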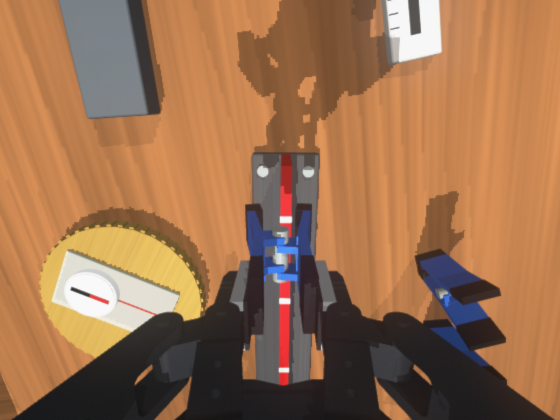

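```bash
python3 - <<'E'
from h import *
w=cam("wrist"); np.savez("w8.npz",**w); crop(w,"w8c",230,150,340,400,3)
for u,v in [(287,170),(285.5,219),(284.5,300),(284,370)]:
    print(pz(w,u,v,.07).round(4), pd(w,u,v).round(4))
Ti=np.linalg.inv(w["hand_eye"])
st()
E
python3 - <<'E'
import cv2; a=cv2.imread("pics/w8c.png"); print(a.shape); cv2.imwrite("pics/w8d.png",a[:600])
E
```

```text
[ 0.5893 -0.1846  0.07  ] [ 0.5893 -0.1852  0.073 ]
[ 0.5953 -0.1479  0.07  ] [ 0.5952 -0.1488  0.0725]
[ 0.6055 -0.0783  0.07  ] [ 0.6053 -0.0795  0.0719]
[ 0.6155 -0.0071  0.07  ] [ 0.6152 -0.0096  0.0726]
t 9.95 tcp [ 0.5974 -0.1498  0.1576] x [-0.003  0.001 -1.   ] y [-0.991  0.136  0.003] F [-0.3 -0.  -0.4] w 0.0265 q [-0.25  0.51  0.21  1.27 -0.   -1.68]
(750, 330, 3)
```

View pics/w8d.png

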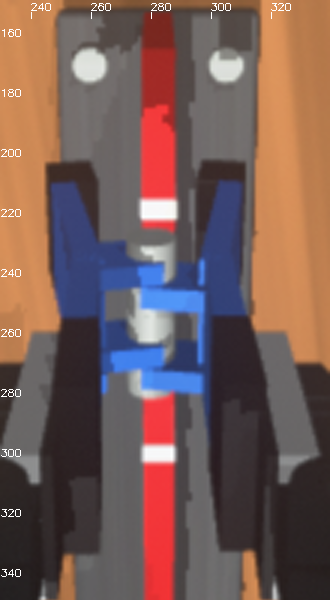

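View pics/t8.png

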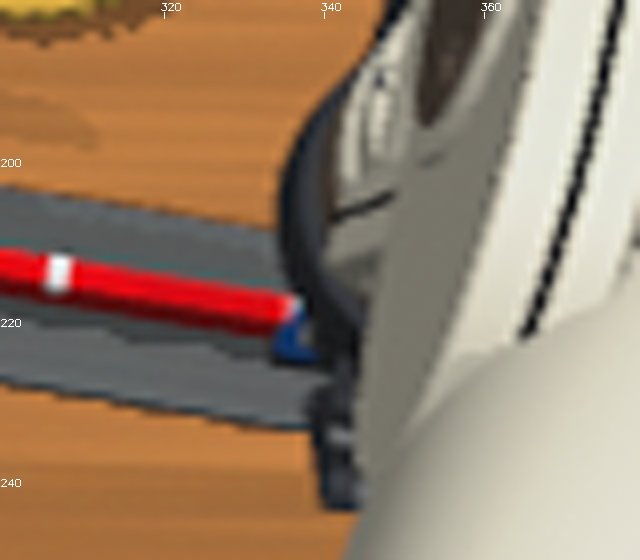

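```bash
python3 -m inch '[{"x":0.04,"y":0,"z":0,"rx":0,"ry":0,"rz":0},{"x":0.05,"y":0,"z":0,"rx":0,"ry":0,"rz":0},{"x":0.04,"y":0,"z":0,"rx":0,"ry":0,"rz":0},{"x":0.02,"y":0,"z":0,"rx":0,"ry":0,"rz":0},{"x":0,"y":0,"z":0,"rx":0,"ry":0,"rz":0}]'
python3 - <<'E'
from h import *
st()
s=cam("scene"); crop(s,"s9",170,170,290,270,6); w=cam("wrist");  crop(w,"w9",200,180,360,380,3);st()
E
```

```text
clock: 10.58
tcp_pos: [0.5981, -0.1499, 0.1135]
ee_rot: [0.532, -0.465, 0.533, 0.466]
wrist_force: [0.3, 0.2, -0.1]
grip_width: 0.0266
t 10.57 tcp [ 0.5981 -0.1499  0.1135] x [-0.001  0.    -1.   ] y [-0.991  0.134  0.001] F [ 0.3  0.2 -0.1] w 0.0266 q [-0.25  0.54  0.14  1.17 -0.   -1.68]
t 10.68 tcp [ 0.5988 -0.1501  0.1146] x [ 0.001 -0.    -1.   ] y [-0.991  0.134 -0.001] F [ 0.3  0.1 -0.3] w 0.0266 q [-0.25  0.54  0.14  1.17 -0.   -1.68]
```

View pics/s9.png

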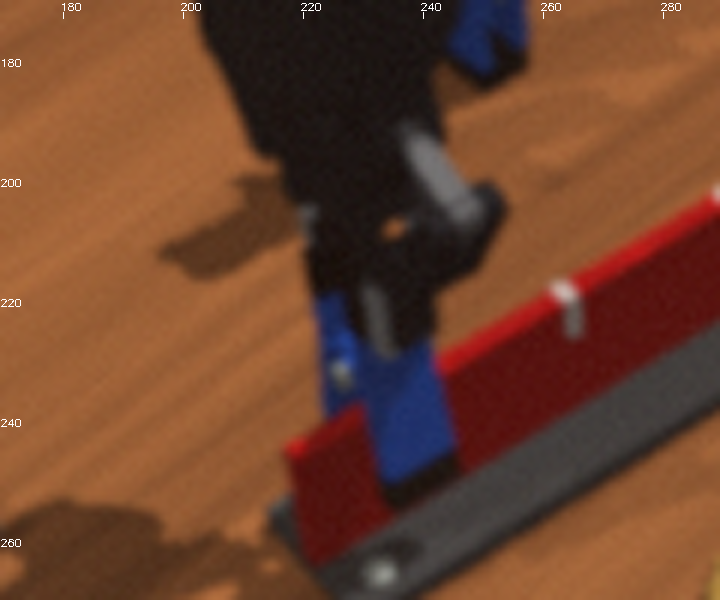

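View pics/w9.png

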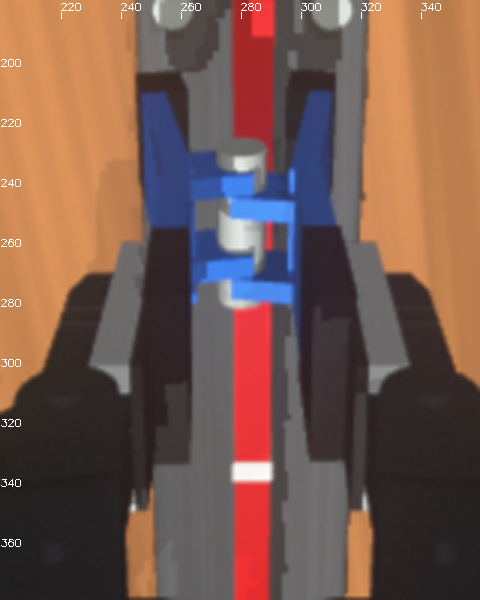

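```bash
python3 -m inch '[{"x":0,"y":0,"z":0,"rx":0,"ry":0,"rz":0},{"x":0,"y":0,"z":0,"rx":0,"ry":0,"rz":0},{"x":0,"y":0,"z":0,"rx":0,"ry":0,"rz":0},{"x":-0.1,"y":0,"z":0,"rx":0,"ry":0,"rz":0},{"x":-0.2,"y":0,"z":0,"rx":0,"ry":0,"rz":0}]' 60
python3 - <<'E'
from h import *
st()
s=cam("scene"); crop(s,"s10",170,150,290,270,5); w=cam("wrist"); cv2.imwrite("pics/w10.png",w["img"][:,:,::-1]);st()
E
python3 plan.py 0.4641 -0.0599 0.165 99.8
```

```text
clock: 11.3
tcp_pos: [0.5966, -0.1496, 0.2022]
ee_rot: [0.531, -0.463, 0.534, 0.467]
wrist_force: [1.1, -0.1, 0.1]
grip_width: 0.06
t 11.3 tcp [ 0.5966 -0.1496  0.2022] x [-0.007  0.002 -1.   ] y [-0.991  0.134  0.007] F [ 1.1 -0.1  0.1] w 0.06 q [-0.25  0.49  0.29  1.38 -0.   -1.68]
t 11.4 tcp [ 0.6025 -0.151   0.2125] x [ 0.014 -0.003 -1.   ] y [-0.991  0.134 -0.014] F [ 0.6 -0.6  0.2] w 0.06 q [-0.25  0.48  0.31  1.38 -0.   -1.68]
t 11.4 tcp [ 0.6025 -0.151   0.2125] x [ 0.014 -0.003 -1.   ] y [-0.991  0.134 -0.014] F [ 0.6 -0.6  0.2] w 0.06 q [-0.25  0.48  0.31  1.38 -0.   -1.68]
dist mm [-138.4   91.1  -47.5] total turn deg [72.48  0.44  0.76] rows 8
n= 10
  s [0.0151 0.05   0.0239] r [0.725 0.004 0.008]
  s [0.0151 0.0526 0.0174] r [0.725 0.004 0.008]
  s [0.0152 0.0544 0.0107] r [0.725 0.004 0.008]
  s [0.0152 0.0553 0.0037] r [0.725 0.004 0.008]
  s [ 0.0153  0.0553 -0.0033] r [0.725 0.004 0.008]
  s [ 0.0154  0.0544 -0.0102] r [0.725 0.004 0.008]
  s [ 0.0155  0.0527 -0.017 ] r [0.725 0.004 0.008]
  s [ 0.0156  0.0501 -0.0235] r [0.725 0.004 0.008]
  s [ 0.0157  0.0467 -0.0296] r [0.725 0.004 0.008]
  s [ 0.0157  0.0426 -0.0352] r [0.725 0.004 0.008]
all turn first then shift: [ 0.1582  0.3778 -0.403 ]  shift first: [0.1507 0.5002 0.2393]
```

View pics/s10.png

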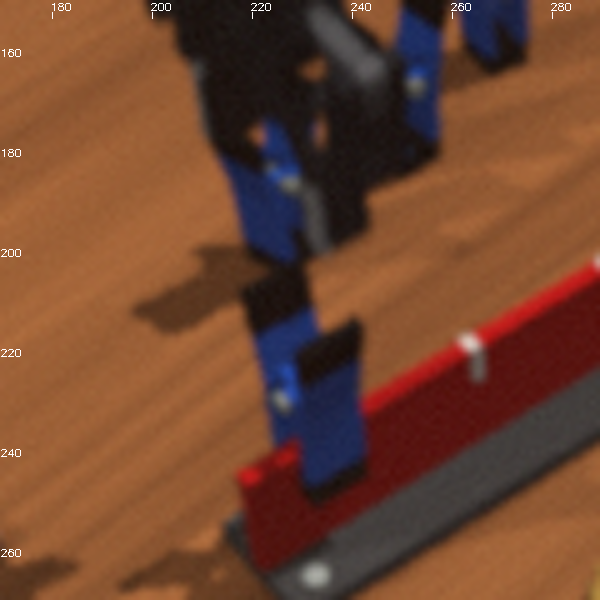

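View pics/w10.png

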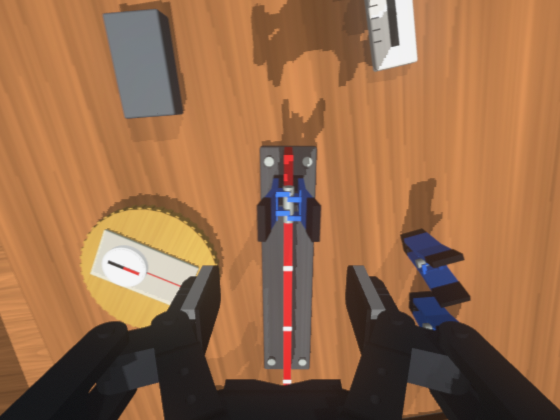

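```bash
python3 -m inch '[{"x":0,"y":0.05,"z":0.024,"rx":0.72,"ry":0,"rz":0},{"x":0,"y":0.053,"z":0.017,"rx":0.72,"ry":0,"rz":0},{"x":0,"y":0.054,"z":0.011,"rx":0.72,"ry":0,"rz":0},{"x":0.01,"y":0.055,"z":0.004,"rx":0.72,"ry":0,"rz":0},{"x":0.02,"y":0.055,"z":-0.003,"rx":0.72,"ry":0,"rz":0}]'
python3 -m inch '[{"x":0.02,"y":0.054,"z":-0.01,"rx":0.72,"ry":0,"rz":0},{"x":0.02,"y":0.053,"z":-0.017,"rx":0.72,"ry":0,"rz":0},{"x":0.02,"y":0.05,"z":-0.023,"rx":0.72,"ry":0,"rz":0},{"x":0.02,"y":0.047,"z":-0.03,"rx":0.72,"ry":0,"rz":0},{"x":0.01,"y":0.042,"z":-0.035,"rx":0.74,"ry":0,"rz":0}]'
python3 -m inch '[{"x":0,"y":0,"z":0,"rx":0,"ry":0,"rz":0},{"x":0,"y":0,"z":0,"rx":0,"ry":0,"rz":0},{"x":0,"y":0,"z":0,"rx":0,"ry":0,"rz":0},{"x":0,"y":0,"z":0,"rx":0,"ry":0,"rz":0},{"x":0,"y":0,"z":0,"rx":0,"ry":0,"rz":0}]'
python3 plan.py 0.4641 -0.0599 0.067 99.8
```

```text
clock: 12.02
tcp_pos: [0.5292, -0.1043, 0.1958]
ee_rot: [0.651, -0.277, 0.65, 0.276]
wrist_force: [0.5, -0.2, -0.4]
grip_width: 0.0597
clock: 12.65
tcp_pos: [0.4595, -0.0591, 0.1683]
ee_rot: [0.705, -0.061, 0.704, 0.061]
wrist_force: [-0.2, -0.5, 0.7]
grip_width: 0.06
clock: 13.28
tcp_pos: [0.46, -0.0595, 0.1682]
ee_rot: [0.704, -0.062, 0.704, 0.062]
wrist_force: [0.1, 0.1, -0.5]
grip_width: 0.0603
t 13.28 tcp [ 0.46   -0.0595  0.1682] x [ 0. -0. -1.] y [-0.175  0.985 -0.   ] F [ 0.1  0.1 -0.5] w 0.0603 q [-0.13  0.21 -0.21  1.16 -0.   -0.3 ]
dist mm [   4.1   -0.4 -101.2] total turn deg [0.28 0.   0.  ] rows 2
n= 2
  s [ 0.1687 -0.0018  0.0066] r [0.014 0.    0.   ]
  s [ 0.1687 -0.0018  0.0066] r [0.014 0.    0.   ]
all turn first then shift: [ 0.3374 -0.0036  0.0133]  shift first: [ 0.3374 -0.0037  0.0132]
```

```bash
python3 -m inch '[{"x":0.08,"y":-0.004,"z":0.013,"rx":0.03,"ry":0,"rz":0},{"x":0.11,"y":0,"z":0,"rx":0,"ry":0,"rz":0},{"x":0.1,"y":0,"z":0,"rx":0,"ry":0,"rz":0},{"x":0.047,"y":0,"z":0,"rx":0,"ry":0,"rz":0},{"x":0,"y":0,"z":0,"rx":0,"ry":0,"rz":0}]'
python3 - <<'E'
from h import *
st();w=cam("wrist"); cv2.imwrite("pics/w11.png",w["img"][:,:,::-1]);st()
E
```

```text
clock: 13.9
tcp_pos: [0.4632, -0.0598, 0.0665]
ee_rot: [0.704, -0.06, 0.705, 0.06]
wrist_force: [0.3, -0.2, -0.6]
grip_width: 0.0601
t 13.9 tcp [ 0.4632 -0.0598  0.0665] x [-0.002  0.    -1.   ] y [-0.17   0.985  0.001] F [ 0.3 -0.2 -0.6] w 0.0601 q [-0.13  0.32 -0.35  0.9  -0.   -0.3 ]
t 13.95 tcp [ 0.4641 -0.0599  0.0674] x [ 0. -0. -1.] y [-0.17   0.985 -0.   ] F [ 0.3 -0.  -0. ] w 0.06 q [-0.13  0.32 -0.35  0.9  -0.   -0.3 ]
```

View pics/w11.png

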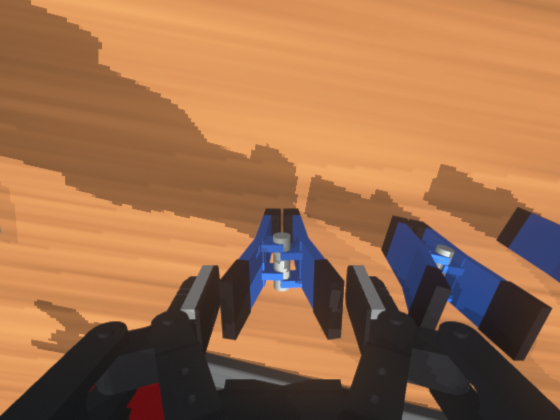

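Clamp well centred between fingers (u≈282). Grip and lift.

```bash
python3 -m inch '[{"x":0,"y":0,"z":0,"rx":0,"ry":0,"rz":0},{"x":0,"y":0,"z":0,"rx":0,"ry":0,"rz":0},{"x":0,"y":0,"z":0,"rx":0,"ry":0,"rz":0},{"x":0,"y":0,"z":0,"rx":0,"ry":0,"rz":0},{"x":0,"y":0,"z":0,"rx":0,"ry":0,"rz":0}]' 20
python3 -m inch '[{"x":-0.05,"y":0,"z":0,"rx":0,"ry":0,"rz":0},{"x":-0.08,"y":0,"z":0,"rx":0,"ry":0,"rz":0},{"x":-0.1,"y":0,"z":0,"rx":0,"ry":0,"rz":0},{"x":-0.08,"y":0,"z":0,"rx":0,"ry":0,"rz":0},{"x":0,"y":0,"z":0,"rx":0,"ry":0,"rz":0}]'
python3 plan.py 0.6085 -0.0794 0.159 172.2
```

```text
clock: 14.58
tcp_pos: [0.4686, -0.0616, 0.0713]
ee_rot: [0.708, -0.062, 0.701, 0.058]
wrist_force: [0.9, -3.4, 10.2]
grip_width: 0.0267
clock: 15.2
tcp_pos: [0.466, -0.0601, 0.1629]
ee_rot: [0.707, -0.061, 0.702, 0.06]
wrist_force: [-0.1, -0.2, -0.9]
grip_width: 0.0267
t 15.2 tcp [ 0.466  -0.0601  0.1629] x [ 0.007 -0.001 -1.   ] y [-0.17   0.985 -0.002] F [-0.1 -0.2 -0.9] w 0.0267 q [-0.13  0.22 -0.21  1.14 -0.   -0.3 ]
dist mm [142.5 -19.3  -3.9] total turn deg [-72.42   0.24   0.33] rows 8
n= 10
  s [ 0.0016 -0.0144  0.0457] r [-0.724  0.002  0.003]
  s [ 0.0016 -0.0201  0.0435] r [-0.724  0.002  0.003]
  s [ 0.0016 -0.0254  0.0407] r [-0.724  0.002  0.003]
  s [ 0.0015 -0.0303  0.0371] r [-0.724  0.002  0.003]
  s [ 0.0015 -0.0347  0.033 ] r [-0.724  0.002  0.003]
  s [ 0.0015 -0.0386  0.0284] r [-0.724  0.002  0.003]
  s [ 0.0014 -0.0419  0.0233] r [-0.724  0.002  0.003]
  s [ 0.0014 -0.0445  0.0178] r [-0.724  0.002  0.003]
  s [ 0.0014 -0.0464  0.0121] r [-0.724  0.002  0.003]
  s [ 0.0013 -0.0475  0.0061] r [-0.724  0.002  0.003]
all turn first then shift: [ 0.0131 -0.4794  0.0008]  shift first: [ 0.0163 -0.144   0.4571]
```

```bash
python3 -m inch '[{"x":0,"y":-0.014,"z":0.046,"rx":-0.72,"ry":0,"rz":0},{"x":0,"y":-0.02,"z":0.044,"rx":-0.72,"ry":0,"rz":0},{"x":0,"y":-0.025,"z":0.041,"rx":-0.72,"ry":0,"rz":0},{"x":0,"y":-0.03,"z":0.037,"rx":-0.72,"ry":0,"rz":0},{"x":0,"y":-0.035,"z":0.033,"rx":-0.72,"ry":0,"rz":0}]'
python3 -m inch '[{"x":0,"y":-0.039,"z":0.028,"rx":-0.72,"ry":0,"rz":0},{"x":0,"y":-0.042,"z":0.023,"rx":-0.72,"ry":0,"rz":0},{"x":0,"y":-0.044,"z":0.018,"rx":-0.72,"ry":0,"rz":0},{"x":0,"y":-0.046,"z":0.012,"rx":-0.72,"ry":0,"rz":0},{"x":0,"y":-0.047,"z":0.006,"rx":-0.74,"ry":0,"rz":0}]'
python3 -m inch '[{"x":0,"y":0,"z":0,"rx":0,"ry":0,"rz":0},{"x":0,"y":0,"z":0,"rx":0,"ry":0,"rz":0},{"x":0,"y":0,"z":0,"rx":0,"ry":0,"rz":0},{"x":0,"y":0,"z":0,"rx":0,"ry":0,"rz":0},{"x":0,"y":0,"z":0,"rx":0,"ry":0,"rz":0}]'
python3 plan.py 0.6085 -0.0794 0.114 172.2
python3 - <<'E'
from h import *
w=cam("wrist");crop(w,"w12",180,150,380,350,3)
E
```

```text
clock: 15.82
tcp_pos: [0.5351, -0.0692, 0.159]
ee_rot: [0.65, -0.276, 0.651, 0.277]
wrist_force: [-0.2, -0.5, -1.1]
grip_width: 0.0265
clock: 16.45
tcp_pos: [0.6059, -0.0793, 0.1587]
ee_rot: [0.532, -0.464, 0.533, 0.465]
wrist_force: [0.2, 0.6, -0.3]
grip_width: 0.0262
clock: 17.08
tcp_pos: [0.6059, -0.0793, 0.1604]
ee_rot: [0.534, -0.464, 0.534, 0.464]
wrist_force: [-0.4, -0.2, -0.4]
grip_width: 0.0263
t 17.07 tcp [ 0.6059 -0.0793  0.1604] x [ 0. -0. -1.] y [-0.99  0.14 -0.  ] F [-0.4 -0.2 -0.4] w 0.0263 q [-0.13  0.5   0.19  1.27 -0.   -1.56]
dist mm [  2.6  -0.1 -46.4] total turn deg [-0.24 -0.    0.02] rows 1
n= 1
  s [ 0.1547 -0.0085  0.001 ] r [-0.024 -0.     0.002]
all turn first then shift: [ 0.1547 -0.0085  0.001 ]  shift first: [ 0.1547 -0.0085  0.001 ]
```

View pics/w12.png

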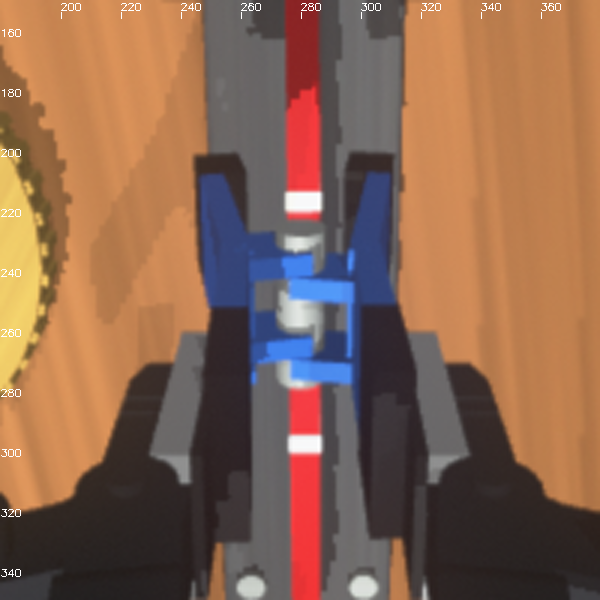

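```bash
python3 -m inch '[{"x":0.04,"y":-0.002,"z":0,"rx":-0.02,"ry":0,"rz":0},{"x":0.05,"y":0,"z":0,"rx":0,"ry":0,"rz":0},{"x":0.04,"y":0,"z":0,"rx":0,"ry":0,"rz":0},{"x":0.025,"y":0,"z":0,"rx":0,"ry":0,"rz":0},{"x":0,"y":0,"z":0,"rx":0,"ry":0,"rz":0}]'
python3 -m inch '[{"x":0,"y":0,"z":0,"rx":0,"ry":0,"rz":0},{"x":0,"y":0,"z":0,"rx":0,"ry":0,"rz":0},{"x":0,"y":0,"z":0,"rx":0,"ry":0,"rz":0},{"x":-0.1,"y":0,"z":0,"rx":0,"ry":0,"rz":0},{"x":-0.2,"y":0,"z":0,"rx":0,"ry":0,"rz":0}]' 60
python3 plan.py 0.4568 0.0224 0.165 87.8
python3 - <<'E'
from h import *
s=cam("scene"); crop(s,"s12",190,110,340,270,5)
E
```

```text
clock: 17.75
tcp_pos: [0.606, -0.0793, 0.1125]
ee_rot: [0.532, -0.464, 0.533, 0.465]
wrist_force: [0.6, -0.4, -0.0]
grip_width: 0.0263
clock: 18.38
tcp_pos: [0.6047, -0.0792, 0.2018]
ee_rot: [0.531, -0.463, 0.534, 0.466]
wrist_force: [0.6, -0.7, 0.1]
grip_width: 0.0598
t 18.38 tcp [ 0.6047 -0.0792  0.2018] x [-0.007  0.001 -1.   ] y [-0.991  0.136  0.007] F [ 0.6 -0.7  0.1] w 0.0598 q [-0.13  0.48  0.28  1.37 -0.   -1.56]
dist mm [-147.9  101.6  -36.8] total turn deg [84.38 -0.29 -0.31] rows 9
n= 10
  s [0.0126 0.0534 0.0268] r [ 0.844 -0.003 -0.003]
  s [0.0126 0.0567 0.0187] r [ 0.844 -0.003 -0.003]
  s [0.0126 0.0589 0.0102] r [ 0.844 -0.003 -0.003]
  s [0.0125 0.0597 0.0014] r [ 0.844 -0.003 -0.003]
  s [ 0.0125  0.0593 -0.0074] r [ 0.844 -0.003 -0.003]
  s [ 0.0125  0.0576 -0.016 ] r [ 0.844 -0.003 -0.003]
  s [ 0.0124  0.0546 -0.0243] r [ 0.844 -0.003 -0.003]
  s [ 0.0124  0.0505 -0.032 ] r [ 0.844 -0.003 -0.003]
  s [ 0.0123  0.0452 -0.0391] r [ 0.844 -0.003 -0.003]
  s [ 0.0123  0.039  -0.0453] r [ 0.844 -0.003 -0.003]
all turn first then shift: [ 0.1226  0.3194 -0.5057]  shift first: [0.1261 0.5337 0.2684]
```

View pics/s12.png

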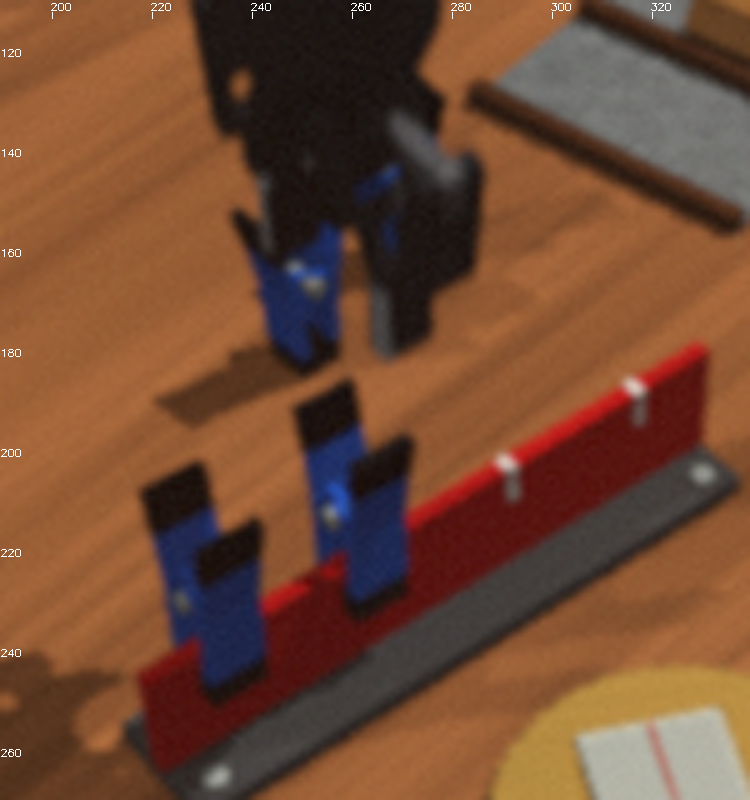

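Two clamps upright on marks 3 and 2. Next, clip at (0.457, 0.022).

```bash
python3 -m inch '[{"x":0,"y":0.053,"z":0.027,"rx":0.84,"ry":0,"rz":0},{"x":0,"y":0.057,"z":0.019,"rx":0.84,"ry":0,"rz":0},{"x":0,"y":0.059,"z":0.01,"rx":0.84,"ry":0,"rz":0},{"x":0.01,"y":0.06,"z":0.001,"rx":0.84,"ry":0,"rz":0},{"x":0.02,"y":0.059,"z":-0.007,"rx":0.84,"ry":0,"rz":0}]'
python3 -m inch '[{"x":0.02,"y":0.058,"z":-0.016,"rx":0.84,"ry":0,"rz":0},{"x":0.02,"y":0.055,"z":-0.024,"rx":0.84,"ry":0,"rz":0},{"x":0.02,"y":0.05,"z":-0.032,"rx":0.84,"ry":0,"rz":0},{"x":0.02,"y":0.045,"z":-0.039,"rx":0.86,"ry":0,"rz":0},{"x":0.01,"y":0.039,"z":-0.045,"rx":0.86,"ry":0,"rz":0}]'
python3 -m inch '[{"x":0,"y":0,"z":0,"rx":0,"ry":0,"rz":0},{"x":0,"y":0,"z":0,"rx":0,"ry":0,"rz":0},{"x":0,"y":0,"z":0,"rx":0,"ry":0,"rz":0},{"x":0,"y":0,"z":0,"rx":0,"ry":0,"rz":0},{"x":0,"y":0,"z":0,"rx":0,"ry":0,"rz":0}]'
python3 plan.py 0.4568 0.0224 0.067 87.8
```

```text
clock: 19.05
tcp_pos: [0.5328, -0.0284, 0.1954]
ee_rot: [0.665, -0.242, 0.664, 0.241]
wrist_force: [-0.4, 0.7, 0.4]
grip_width: 0.0598
clock: 19.68
tcp_pos: [0.4585, 0.0222, 0.1678]
ee_rot: [0.707, 0.016, 0.707, -0.015]
wrist_force: [-0.6, 0.4, -0.1]
grip_width: 0.0598
clock: 20.3
tcp_pos: [0.459, 0.0217, 0.1676]
ee_rot: [0.707, 0.014, 0.707, -0.014]
wrist_force: [0.4, 1.0, 0.1]
grip_width: 0.06
t 20.3 tcp [0.459  0.0217 0.1676] x [-0. -0. -1.] y [ 0.039  0.999 -0.   ] F [0.4 1.  0.1] w 0.06 q [ 0.05  0.2  -0.22  1.15 -0.    0.09]
dist mm [  -2.2    0.7 -100.6] total turn deg [-0.02 -0.    0.  ] rows 2
n= 2
  s [ 0.1677  0.0011 -0.0037] r [-0.001 -0.     0.   ]
  s [ 0.1677  0.0011 -0.0037] r [-0.001 -0.     0.   ]
all turn first then shift: [ 0.3353  0.0022 -0.0074]  shift first: [ 0.3353  0.0022 -0.0074]
```

```bash
python3 -m inch '[{"x":0.08,"y":0.002,"z":-0.007,"rx":0,"ry":0,"rz":0},{"x":0.11,"y":0,"z":0,"rx":0,"ry":0,"rz":0},{"x":0.1,"y":0,"z":0,"rx":0,"ry":0,"rz":0},{"x":0.045,"y":0,"z":0,"rx":0,"ry":0,"rz":0},{"x":0,"y":0,"z":0,"rx":0,"ry":0,"rz":0}]'
python3 - <<'E'
from h import *
st();w=cam("wrist"); cv2.imwrite("pics/w13.png",w["img"][:,:,::-1]);st()
E
```

```text
clock: 20.92
tcp_pos: [0.4562, 0.0225, 0.0666]
ee_rot: [0.706, 0.014, 0.708, -0.014]
wrist_force: [0.2, 0.0, 0.3]
grip_width: 0.06
t 20.93 tcp [0.4562 0.0225 0.0666] x [-0.002 -0.    -1.   ] y [ 0.039  0.999 -0.   ] F [0.2 0.  0.3] w 0.06 q [ 0.05  0.3  -0.37  0.89  0.    0.09]
t 20.98 tcp [0.457  0.0225 0.0675] x [ 0. -0. -1.] y [ 0.039  0.999 -0.   ] F [-1.2  0.5  0.2] w 0.06 q [ 0.05  0.3  -0.37  0.89 -0.    0.09]
```

View pics/w13.png

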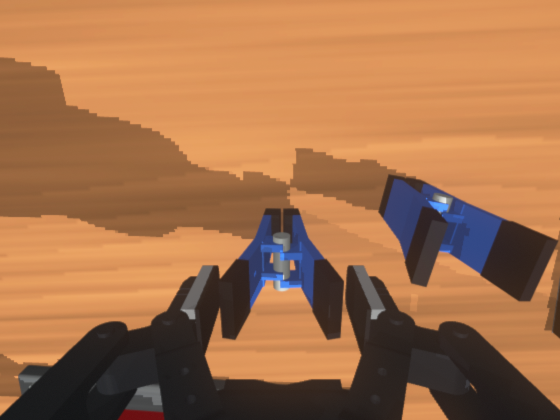

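Centred again (u≈282).

```bash
python3 -m inch '[{"x":0,"y":0,"z":0,"rx":0,"ry":0,"rz":0},{"x":0,"y":0,"z":0,"rx":0,"ry":0,"rz":0},{"x":0,"y":0,"z":0,"rx":0,"ry":0,"rz":0},{"x":0,"y":0,"z":0,"rx":0,"ry":0,"rz":0},{"x":0,"y":0,"z":0,"rx":0,"ry":0,"rz":0}]' 20
python3 -m inch '[{"x":-0.05,"y":0,"z":0,"rx":0,"ry":0,"rz":0},{"x":-0.08,"y":0,"z":0,"rx":0,"ry":0,"rz":0},{"x":-0.1,"y":0,"z":0,"rx":0,"ry":0,"rz":0},{"x":-0.08,"y":0,"z":0,"rx":0,"ry":0,"rz":0},{"x":0,"y":0,"z":0,"rx":0,"ry":0,"rz":0}]'
python3 plan.py 0.6167 -0.0096 0.159 172.2
```

```text
clock: 21.6
tcp_pos: [0.4607, 0.0208, 0.071]
ee_rot: [0.71, 0.013, 0.704, -0.015]
wrist_force: [-0.1, -5.0, 12.2]
grip_width: 0.0268
clock: 22.22
tcp_pos: [0.4588, 0.0226, 0.163]
ee_rot: [0.709, 0.014, 0.705, -0.014]
wrist_force: [-0.7, -0.2, -0.4]
grip_width: 0.0269
t 22.23 tcp [0.4588 0.0226 0.163 ] x [ 0.007  0.    -1.   ] y [0.039 0.999 0.001] F [-0.7 -0.2 -0.4] w 0.0269 q [ 0.05  0.2  -0.23  1.13  0.    0.09]
dist mm [157.9 -32.2  -4. ] total turn deg [-84.42   0.33   0.25] rows 9
n= 10
  s [ 0.0017 -0.0087  0.053 ] r [-0.844  0.003  0.003]
  s [ 0.0016 -0.0164  0.0511] r [-0.844  0.003  0.003]
  s [ 0.0016 -0.0237  0.0482] r [-0.844  0.003  0.003]
  s [ 0.0016 -0.0305  0.0442] r [-0.844  0.003  0.003]
  s [ 0.0015 -0.0367  0.0392] r [-0.844  0.003  0.003]
  s [ 0.0015 -0.042   0.0334] r [-0.844  0.003  0.003]
  s [ 0.0014 -0.0465  0.0269] r [-0.844  0.003  0.003]
  s [ 0.0014 -0.0499  0.0198] r [-0.844  0.003  0.003]
  s [ 0.0014 -0.0523  0.0122] r [-0.844  0.003  0.003]
  s [ 0.0013 -0.0535  0.0044] r [-0.844  0.003  0.003]
all turn first then shift: [ 0.0132 -0.5359 -0.035 ]  shift first: [ 0.0166 -0.087   0.5299]
```

```bash
python3 -m inch '[{"x":0,"y":-0.009,"z":0.053,"rx":-0.85,"ry":0,"rz":0},{"x":0,"y":-0.016,"z":0.051,"rx":-0.85,"ry":0,"rz":0},{"x":0,"y":-0.024,"z":0.048,"rx":-0.85,"ry":0,"rz":0},{"x":0,"y":-0.031,"z":0.044,"rx":-0.85,"ry":0,"rz":0},{"x":0,"y":-0.037,"z":0.039,"rx":-0.85,"ry":0,"rz":0}]'
python3 -m inch '[{"x":0,"y":-0.042,"z":0.033,"rx":-0.84,"ry":0,"rz":0},{"x":0,"y":-0.047,"z":0.027,"rx":-0.84,"ry":0,"rz":0},{"x":0,"y":-0.05,"z":0.02,"rx":-0.84,"ry":0,"rz":0},{"x":0,"y":-0.053,"z":0.012,"rx":-0.84,"ry":0,"rz":0},{"x":0,"y":-0.054,"z":0.004,"rx":-0.84,"ry":0,"rz":0}]'
python3 -m inch '[{"x":0,"y":0,"z":0,"rx":0,"ry":0,"rz":0},{"x":0,"y":0,"z":0,"rx":0,"ry":0,"rz":0},{"x":0,"y":0,"z":0,"rx":0,"ry":0,"rz":0},{"x":0,"y":0,"z":0,"rx":0,"ry":0,"rz":0},{"x":0,"y":0,"z":0,"rx":0,"ry":0,"rz":0}]'
python3 plan.py 0.6165 -0.0096 0.114 172.2
python3 - <<'E'
from h import *
w=cam("wrist");crop(w,"w14",180,150,380,350,3)
E
```

```text
clock: 22.85
tcp_pos: [0.5355, 0.0061, 0.1591]
ee_rot: [0.663, -0.245, 0.664, 0.245]
wrist_force: [-0.0, 0.8, -1.5]
grip_width: 0.0269
clock: 23.48
tcp_pos: [0.6149, -0.0101, 0.1589]
ee_rot: [0.531, -0.466, 0.532, 0.467]
wrist_force: [-0.2, 0.4, -0.6]
grip_width: 0.0269
clock: 24.1
tcp_pos: [0.6148, -0.0099, 0.1604]
ee_rot: [0.533, -0.465, 0.533, 0.465]
wrist_force: [0.3, 0.5, -0.4]
grip_width: 0.0267
t 24.1 tcp [ 0.6148 -0.0099  0.1604] x [ 0.  0. -1.] y [-0.991  0.135 -0.   ] F [ 0.3  0.5 -0.4] w 0.0267 q [-0.02  0.5   0.21  1.27  0.   -1.45]
dist mm [  1.7   0.3 -46.4] total turn deg [0.07 0.   0.02] rows 1
n= 1
  s [ 0.1547 -0.0056  0.0019] r [0.007 0.    0.002]
all turn first then shift: [ 0.1547 -0.0056  0.0019]  shift first: [ 0.1547 -0.0056  0.0019]
```

View pics/w14.png

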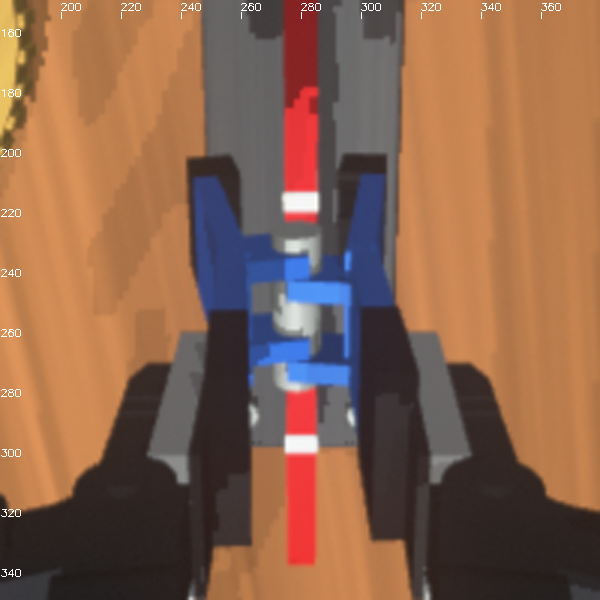

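```bash
python3 -m inch '[{"x":0.04,"y":-0.002,"z":0,"rx":0,"ry":0,"rz":0},{"x":0.05,"y":0,"z":0,"rx":0,"ry":0,"rz":0},{"x":0.04,"y":0,"z":0,"rx":0,"ry":0,"rz":0},{"x":0.025,"y":0,"z":0,"rx":0,"ry":0,"rz":0},{"x":0,"y":0,"z":0,"rx":0,"ry":0,"rz":0}]'
python3 -m inch '[{"x":0,"y":0,"z":0,"rx":0,"ry":0,"rz":0},{"x":0,"y":0,"z":0,"rx":0,"ry":0,"rz":0},{"x":0,"y":0,"z":0,"rx":0,"ry":0,"rz":0},{"x":-0.1,"y":0,"z":0,"rx":0,"ry":0,"rz":0},{"x":-0.2,"y":0,"z":0,"rx":0,"ry":0,"rz":0}]' 60
python3 plan.py 0.4385 0.1009 0.165 78.5
python3 - <<'E'
from h import *
s=cam("scene"); crop(s,"s14",190,110,340,270,5)
E
```

```text
clock: 24.78
tcp_pos: [0.6149, -0.01, 0.1126]
ee_rot: [0.532, -0.465, 0.533, 0.466]
wrist_force: [0.0, 1.1, 0.1]
grip_width: 0.0271
clock: 25.4
tcp_pos: [0.6135, -0.01, 0.2017]
ee_rot: [0.531, -0.464, 0.534, 0.467]
wrist_force: [0.9, 0.5, 0.8]
grip_width: 0.0601
t 25.4 tcp [ 0.6135 -0.01    0.2017] x [-0.007  0.    -1.   ] y [-0.991  0.134  0.007] F [0.9 0.5 0.8] w 0.0601 q [-0.02  0.49  0.29  1.38 -0.   -1.45]
dist mm [-175.   110.9  -36.7] total turn deg [-86.22   0.25  -0.34] rows 10
n= 10
  s [0.0126 0.0627 0.0288] r [-0.862  0.002 -0.003]
  s [0.0126 0.0577 0.0379] r [-0.862  0.002 -0.003]
  s [0.0125 0.0514 0.0461] r [-0.862  0.002 -0.003]
  s [0.0125 0.0439 0.0533] r [-0.862  0.002 -0.003]
  s [0.0124 0.0354 0.0593] r [-0.862  0.002 -0.003]
  s [0.0124 0.0261 0.0639] r [-0.862  0.002 -0.003]
  s [0.0123 0.0162 0.0671] r [-0.862  0.002 -0.003]
  s [0.0123 0.006  0.0688] r [-0.862  0.002 -0.003]
  s [ 0.0123 -0.0044  0.0689] r [-0.862  0.002 -0.003]
  s [ 0.0123 -0.0147  0.0675] r [-0.862  0.002 -0.003]
all turn first then shift: [ 0.1224 -0.246   0.6455]  shift first: [0.1264 0.627  0.2881]
```

View pics/s14.png

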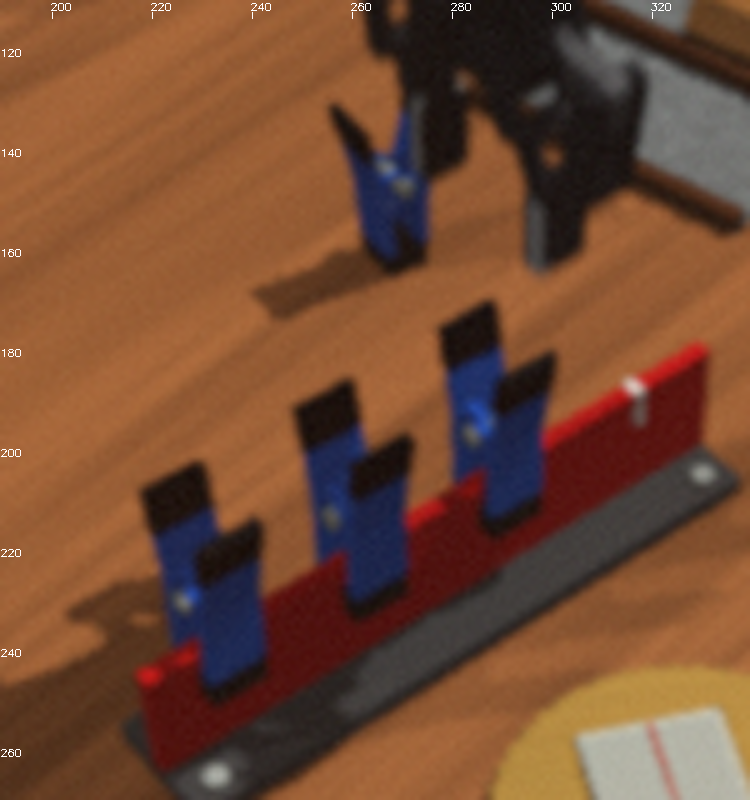

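```bash
python3 plan.py 0.4385 0.1009 0.165 78.5 f
```

```text
t 25.45 tcp [ 0.6185 -0.0101  0.2136] x [ 0.012 -0.    -1.   ] y [-0.991  0.134 -0.012] F [1.7 0.2 7. ] w 0.0603 q [-0.02  0.48  0.3   1.38 -0.   -1.45]
dist mm [-180.   111.   -48.6] total turn deg [93.78  0.6   0.44] rows 10
n= 10
  s [0.0155 0.0646 0.0286] r [0.938 0.006 0.004]
  s [0.0155 0.0684 0.0177] r [0.938 0.006 0.004]
  s [0.0156 0.0703 0.0063] r [0.938 0.006 0.004]
  s [ 0.0156  0.0704 -0.0052] r [0.938 0.006 0.004]
  s [ 0.0157  0.0686 -0.0166] r [0.938 0.006 0.004]
  s [ 0.0158  0.065  -0.0275] r [0.938 0.006 0.004]
  s [ 0.0158  0.0596 -0.0377] r [0.938 0.006 0.004]
  s [ 0.0159  0.0527 -0.0469] r [0.938 0.006 0.004]
  s [ 0.016   0.0443 -0.0549] r [0.938 0.006 0.004]
  s [ 0.0161  0.0348 -0.0613] r [0.938 0.006 0.004]
all turn first then shift: [ 0.162   0.2431 -0.6616]  shift first: [0.1549 0.646  0.286 ]
```

```bash
python3 -m inch '[{"x":0,"y":0.063,"z":0.028,"rx":0.94,"ry":0,"rz":0},{"x":0,"y":0.067,"z":0.017,"rx":0.94,"ry":0,"rz":0},{"x":0,"y":0.069,"z":0.006,"rx":0.94,"ry":0,"rz":0},{"x":0.01,"y":0.069,"z":-0.005,"rx":0.94,"ry":0,"rz":0},{"x":0.02,"y":0.067,"z":-0.016,"rx":0.94,"ry":0,"rz":0}]'
python3 -m inch '[{"x":0.02,"y":0.064,"z":-0.027,"rx":0.94,"ry":0,"rz":0},{"x":0.02,"y":0.058,"z":-0.037,"rx":0.94,"ry":0,"rz":0},{"x":0.02,"y":0.052,"z":-0.046,"rx":0.94,"ry":0,"rz":0},{"x":0.02,"y":0.043,"z":-0.054,"rx":0.94,"ry":0,"rz":0},{"x":0.01,"y":0.034,"z":-0.06,"rx":0.94,"ry":0,"rz":0}]'
python3 -m inch '[{"x":0,"y":0,"z":0,"rx":0,"ry":0,"rz":0},{"x":0,"y":0,"z":0,"rx":0,"ry":0,"rz":0},{"x":0,"y":0,"z":0,"rx":0,"ry":0,"rz":0},{"x":0,"y":0,"z":0,"rx":0,"ry":0,"rz":0},{"x":0,"y":0,"z":0,"rx":0,"ry":0,"rz":0}]'
python3 plan.py 0.4385 0.1009 0.067 78.5
```

```text
clock: 26.08
tcp_pos: [0.5272, 0.0447, 0.1953]
ee_rot: [0.675, -0.213, 0.674, 0.212]
wrist_force: [-0.7, 0.3, 0.2]
grip_width: 0.0603
clock: 26.7
tcp_pos: [0.4387, 0.0992, 0.1678]
ee_rot: [0.704, 0.074, 0.703, -0.074]
wrist_force: [-0.2, 0.6, 0.1]
grip_width: 0.0603
clock: 27.32
tcp_pos: [0.4393, 0.0987, 0.1676]
ee_rot: [0.703, 0.072, 0.703, -0.072]
wrist_force: [0.1, 0.6, -0.0]
grip_width: 0.0599
t 27.32 tcp [0.4393 0.0987 0.1676] x [-0. -0. -1.] y [ 0.203  0.979 -0.   ] F [ 0.1  0.6 -0. ] w 0.0599 q [ 0.22  0.18 -0.24  1.15 -0.    0.43]
dist mm [  -0.8    2.2 -100.6] total turn deg [-0.23 -0.    0.  ] rows 2
n= 2
  s [ 0.1677  0.0034 -0.0021] r [-0.011 -0.     0.   ]
  s [ 0.1677  0.0034 -0.0021] r [-0.011 -0.     0.   ]
all turn first then shift: [ 0.3354  0.0067 -0.0042]  shift first: [ 0.3354  0.0067 -0.0042]
```

```bash
python3 -m inch '[{"x":0.08,"y":0.007,"z":-0.004,"rx":-0.02,"ry":0,"rz":0},{"x":0.11,"y":0,"z":0,"rx":0,"ry":0,"rz":0},{"x":0.1,"y":0,"z":0,"rx":0,"ry":0,"rz":0},{"x":0.045,"y":0,"z":0,"rx":0,"ry":0,"rz":0},{"x":0,"y":0,"z":0,"rx":0,"ry":0,"rz":0}]'
python3 - <<'E'
from h import *
st();w=cam("wrist"); cv2.imwrite("pics/w15.png",w["img"][:,:,::-1]);st()
E
```

```text
clock: 27.95
tcp_pos: [0.4378, 0.101, 0.0666]
ee_rot: [0.703, 0.071, 0.704, -0.071]
wrist_force: [0.0, -0.5, 0.7]
grip_width: 0.06
t 27.95 tcp [0.4378 0.101  0.0666] x [-0.002 -0.    -1.   ] y [ 0.2    0.98  -0.001] F [ 0.  -0.5  0.7] w 0.06 q [ 0.23  0.29 -0.39  0.89 -0.    0.43]
t 28.0 tcp [0.4387 0.1012 0.0675] x [ 0.  0. -1.] y [0.2  0.98 0.  ] F [-0.3  0.9  0.9] w 0.0599 q [ 0.23  0.29 -0.39  0.89  0.    0.43]
```

View pics/w15.png

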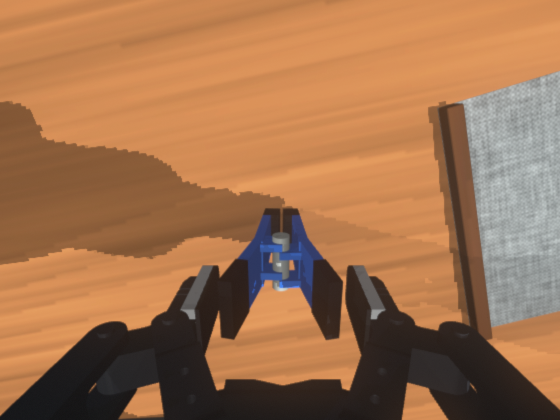

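```bash
python3 -m inch '[{"x":0,"y":0,"z":0,"rx":0,"ry":0,"rz":0},{"x":0,"y":0,"z":0,"rx":0,"ry":0,"rz":0},{"x":0,"y":0,"z":0,"rx":0,"ry":0,"rz":0},{"x":0,"y":0,"z":0,"rx":0,"ry":0,"rz":0},{"x":0,"y":0,"z":0,"rx":0,"ry":0,"rz":0}]' 20
python3 -m inch '[{"x":-0.05,"y":0,"z":0,"rx":0,"ry":0,"rz":0},{"x":-0.08,"y":0,"z":0,"rx":0,"ry":0,"rz":0},{"x":-0.1,"y":0,"z":0,"rx":0,"ry":0,"rz":0},{"x":-0.08,"y":0,"z":0,"rx":0,"ry":0,"rz":0},{"x":0,"y":0,"z":0,"rx":0,"ry":0,"rz":0}]'
python3 plan.py 0.6263 0.0600 0.159 172.2 f
```

```text
clock: 28.62
tcp_pos: [0.442, 0.0997, 0.0711]
ee_rot: [0.707, 0.071, 0.7, -0.072]
wrist_force: [-1.4, -6.5, 15.7]
grip_width: 0.0271
clock: 29.25
tcp_pos: [0.4405, 0.1017, 0.1629]
ee_rot: [0.706, 0.072, 0.701, -0.07]
wrist_force: [0.3, 0.7, -1.9]
grip_width: 0.0267
t 29.25 tcp [0.4405 0.1017 0.1629] x [ 0.006  0.002 -1.   ] y [0.2   0.98  0.003] F [ 0.3  0.7 -1.9] w 0.0267 q [ 0.23  0.19 -0.25  1.13  0.    0.43]
dist mm [185.8 -41.7  -3.9] total turn deg [-93.72   0.4    0.16] rows 10
n= 10
  s [ 0.0017 -0.0012  0.0635] r [-0.937  0.004  0.002]
  s [ 0.0017 -0.0116  0.0624] r [-0.937  0.004  0.002]
  s [ 0.0016 -0.0216  0.0597] r [-0.937  0.004  0.002]
  s [ 0.0016 -0.031   0.0554] r [-0.937  0.004  0.002]
  s [ 0.0015 -0.0396  0.0496] r [-0.937  0.004  0.002]
  s [ 0.0015 -0.0472  0.0425] r [-0.937  0.004  0.002]
  s [ 0.0014 -0.0534  0.0342] r [-0.937  0.004  0.002]
  s [ 0.0014 -0.0583  0.0251] r [-0.937  0.004  0.002]
  s [ 0.0014 -0.0616  0.0153] r [-0.937  0.004  0.002]
  s [ 0.0013 -0.0633  0.005 ] r [-0.937  0.004  0.002]
all turn first then shift: [ 0.0132 -0.6326 -0.0535]  shift first: [ 0.017  -0.0124  0.6346]
```

```bash
python3 -m inch '[{"x":0,"y":-0.001,"z":0.064,"rx":-0.94,"ry":0,"rz":0},{"x":0,"y":-0.012,"z":0.062,"rx":-0.94,"ry":0,"rz":0},{"x":0,"y":-0.022,"z":0.06,"rx":-0.94,"ry":0,"rz":0},{"x":0,"y":-0.031,"z":0.055,"rx":-0.94,"ry":0,"rz":0},{"x":0,"y":-0.04,"z":0.05,"rx":-0.94,"ry":0,"rz":0}]'
python3 -m inch '[{"x":0,"y":-0.047,"z":0.042,"rx":-0.94,"ry":0,"rz":0},{"x":0,"y":-0.053,"z":0.034,"rx":-0.94,"ry":0,"rz":0},{"x":0,"y":-0.058,"z":0.025,"rx":-0.94,"ry":0,"rz":0},{"x":0,"y":-0.062,"z":0.015,"rx":-0.94,"ry":0,"rz":0},{"x":0,"y":-0.063,"z":0.005,"rx":-0.94,"ry":0,"rz":0}]'
python3 -m inch '[{"x":0,"y":0,"z":0,"rx":0,"ry":0,"rz":0},{"x":0,"y":0,"z":0,"rx":0,"ry":0,"rz":0},{"x":0,"y":0,"z":0,"rx":0,"ry":0,"rz":0},{"x":0,"y":0,"z":0,"rx":0,"ry":0,"rz":0},{"x":0,"y":0,"z":0,"rx":0,"ry":0,"rz":0}]'
python3 plan.py 0.6260 0.0600 0.114 172.2
python3 - <<'E'
from h import *
w=cam("wrist");crop(w,"w16",180,150,380,350,3)
E
```

```text
clock: 29.88
tcp_pos: [0.5315, 0.0799, 0.1591]
ee_rot: [0.672, -0.217, 0.673, 0.217]
wrist_force: [-0.7, 0.5, -1.8]
grip_width: 0.0268
clock: 30.5
tcp_pos: [0.6241, 0.0593, 0.1589]
ee_rot: [0.53, -0.467, 0.531, 0.468]
wrist_force: [0.2, 0.3, -0.1]
grip_width: 0.0268
clock: 31.12
tcp_pos: [0.6239, 0.0597, 0.1604]
ee_rot: [0.532, -0.466, 0.532, 0.466]
wrist_force: [0.2, 0.1, -1.2]
grip_width: 0.0269
t 31.12 tcp [0.6239 0.0597 0.1604] x [ 0.  0. -1.] y [-0.991  0.131 -0.   ] F [ 0.2  0.1 -1.2] w 0.0269 q [ 0.1   0.53  0.25  1.29  0.   -1.34]
dist mm [  2.1   0.3 -46.4] total turn deg [0.28 0.01 0.02] rows 1
n= 1
  s [ 0.1548 -0.0068  0.0019] r [0.028 0.001 0.002]
all turn first then shift: [ 0.1548 -0.0068  0.002 ]  shift first: [ 0.1548 -0.0068  0.0019]
```

View pics/w16.png

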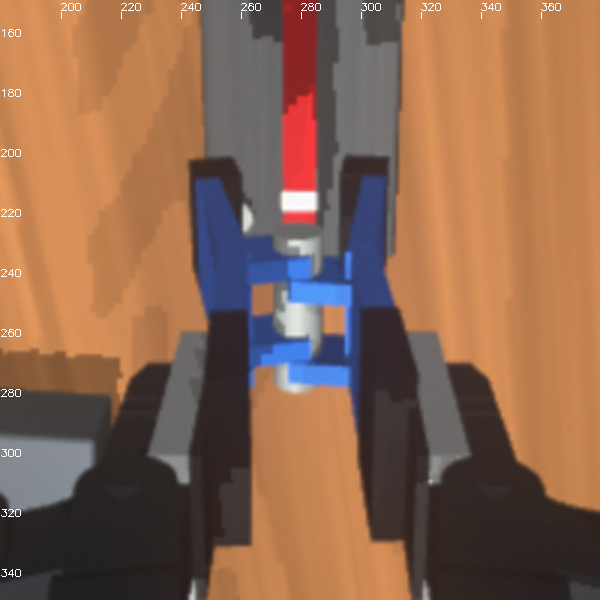

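Same geometry as before; slide on and release.

```bash
python3 -m inch '[{"x":0.04,"y":-0.002,"z":0,"rx":0.02,"ry":0,"rz":0},{"x":0.05,"y":0,"z":0,"rx":0,"ry":0,"rz":0},{"x":0.04,"y":0,"z":0,"rx":0,"ry":0,"rz":0},{"x":0.025,"y":0,"z":0,"rx":0,"ry":0,"rz":0},{"x":0,"y":0,"z":0,"rx":0,"ry":0,"rz":0}]'
python3 -m inch '[{"x":0,"y":0,"z":0,"rx":0,"ry":0,"rz":0},{"x":0,"y":0,"z":0,"rx":0,"ry":0,"rz":0},{"x":0,"y":0,"z":0,"rx":0,"ry":0,"rz":0},{"x":-0.1,"y":0,"z":0,"rx":0,"ry":0,"rz":0},{"x":-0.2,"y":0,"z":0,"rx":0,"ry":0,"rz":0}]' 60
python3 plan.py 0.30 0.365 0.22 97
python3 - <<'E'
from h import *
s=cam("scene"); crop(s,"s16",190,80,390,270,4)
E
```

```text
clock: 31.8
tcp_pos: [0.624, 0.0594, 0.1125]
ee_rot: [0.532, -0.465, 0.533, 0.466]
wrist_force: [-0.6, 0.2, -0.3]
grip_width: 0.0264
clock: 32.42
tcp_pos: [0.6227, 0.0593, 0.2016]
ee_rot: [0.531, -0.464, 0.534, 0.467]
wrist_force: [1.6, -0.3, -0.2]
grip_width: 0.06
t 32.42 tcp [0.6227 0.0593 0.2016] x [-0.007 -0.001 -1.   ] y [-0.991  0.134  0.007] F [ 1.6 -0.3 -0.2] w 0.06 q [ 0.09  0.51  0.33  1.39 -0.   -1.34]
dist mm [-322.7  305.7   18.4] total turn deg [75.28 -0.33 -0.26] rows 8
n= 10
  s [-0.0055  0.1203  0.0865] r [ 0.753 -0.003 -0.003]
  s [-0.0055  0.1306  0.07  ] r [ 0.753 -0.003 -0.003]
  s [-0.0055  0.1387  0.0523] r [ 0.753 -0.003 -0.003]
  s [-0.0055  0.1443  0.0337] r [ 0.753 -0.003 -0.003]
  s [-0.0056  0.1475  0.0145] r [ 0.753 -0.003 -0.003]
  s [-0.0057  0.1481 -0.0049] r [ 0.753 -0.003 -0.003]
  s [-0.0057  0.1462 -0.0243] r [ 0.753 -0.003 -0.003]
  s [-0.0058  0.1417 -0.0432] r [ 0.753 -0.003 -0.003]
  s [-0.0059  0.1349 -0.0614] r [ 0.753 -0.003 -0.003]
  s [-0.006   0.1256 -0.0786] r [ 0.753 -0.003 -0.003]
all turn first then shift: [-0.0612  1.1426 -0.9435]  shift first: [-0.0546  1.2032  0.8653]
```

View pics/s16.png

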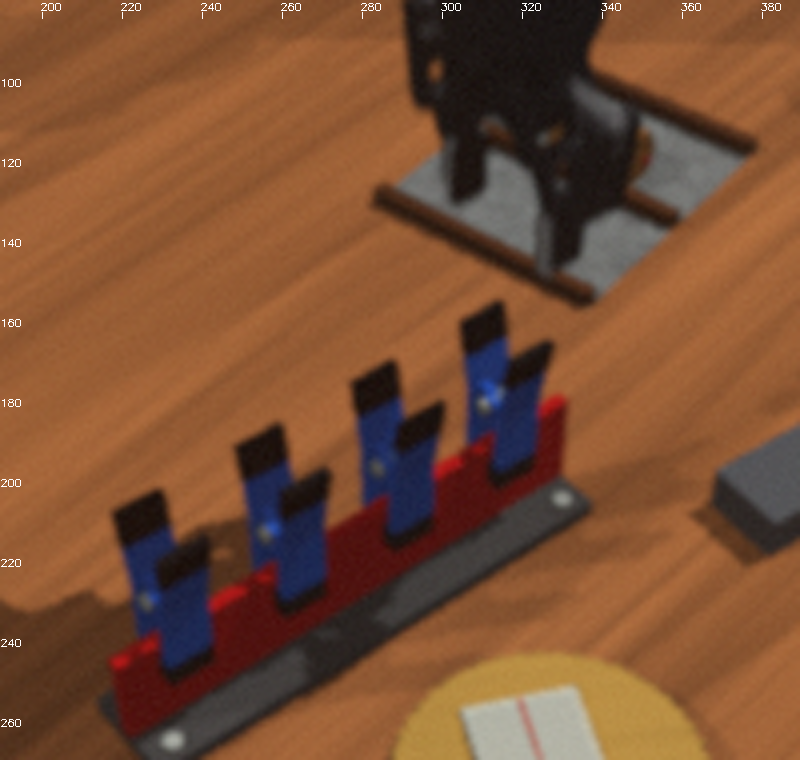

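```bash
python3 -m inch '[{"x":0,"y":0.12,"z":0.087,"rx":0.75,"ry":0,"rz":0},{"x":0,"y":0.131,"z":0.07,"rx":0.75,"ry":0,"rz":0},{"x":0,"y":0.139,"z":0.052,"rx":0.75,"ry":0,"rz":0},{"x":-0.02,"y":0.144,"z":0.034,"rx":0.75,"ry":0,"rz":0},{"x":-0.02,"y":0.147,"z":0.015,"rx":0.75,"ry":0,"rz":0}]'
python3 -m inch '[{"x":-0.02,"y":0.148,"z":-0.005,"rx":0.75,"ry":0,"rz":0},{"x":0,"y":0.146,"z":-0.024,"rx":0.75,"ry":0,"rz":0},{"x":0,"y":0.142,"z":-0.043,"rx":0.75,"ry":0,"rz":0},{"x":0,"y":0.135,"z":-0.061,"rx":0.75,"ry":0,"rz":0},{"x":0,"y":0.126,"z":-0.079,"rx":0.77,"ry":0,"rz":0}]'
python3 - <<'E'
from h import *
st();w=cam("wrist"); cv2.imwrite("pics/w17.png",w["img"][:,:,::-1]);np.savez("w17.npz",**w)
s=cam("scene"); crop(s,"s17",290,80,390,150,7)
s=cam("top"); crop(s,"t17",80,190,360,310,2)
E
```

```text
clock: 33.1
tcp_pos: [0.4624, 0.2133, 0.2163]
ee_rot: [0.655, -0.268, 0.654, 0.268]
wrist_force: [-0.3, 0.7, 0.8]
grip_width: 0.0603
clock: 33.72
tcp_pos: [0.3006, 0.366, 0.2223]
ee_rot: [0.706, -0.042, 0.705, 0.043]
wrist_force: [0.8, 1.3, -0.0]
grip_width: 0.0598
t 33.73 tcp [0.3006 0.366  0.2223] x [ 0.001  0.002 -1.   ] y [-0.119  0.993  0.001] F [ 0.8  1.3 -0. ] w 0.0598 q [ 0.88  0.19 -0.08  1.3   0.    0.76]
```

View pics/w17.png

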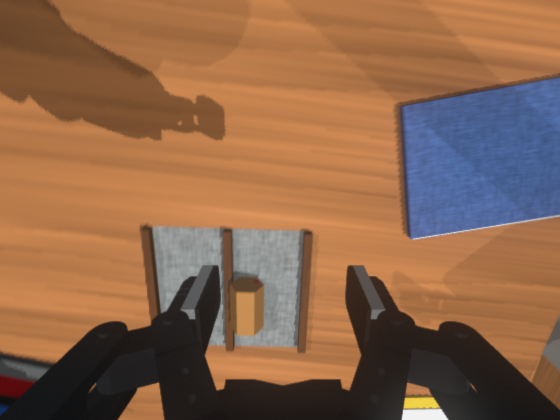

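View pics/s17.png

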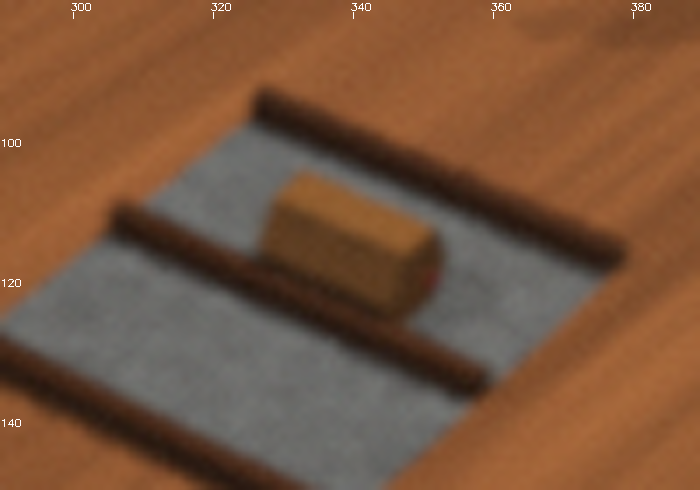

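View pics/t17.png

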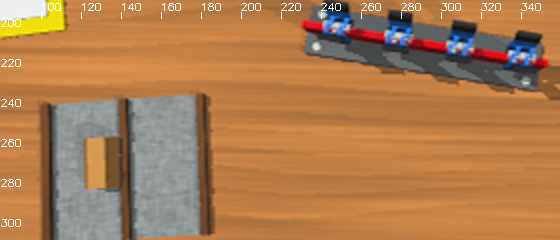

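```bash
python3 - <<'E'
from h import *
s=cam("top"); np.savez("top17.npz",**s); crop(s,"t18",90,230,200,320,6)
W=cloud(s); m=(W[...,2]>.03)&(W[...,2]<.045)&(W[...,0]>.38)&(W[...,0]<.54)&(W[...,1]>.2)&(W[...,1]<.43)
P=W[m]; print(len(P),P.mean(0),cv2.minAreaRect((P[:,:2]*1000).astype(np.float32)))
w=dict(np.load("w17.npz"));W=cloud(w); m=(W[...,2]>.03)&(W[...,2]<.045)&(W[...,0]>.38)&(W[...,0]<.54)&(W[...,1]>.2)&(W[...,1]<.43)
P=W[m]; print(len(P),P.mean(0),cv2.minAreaRect((P[:,:2]*1000).astype(np.float32)))
E
python3 plan.py 0.37 0.342 0.12 97
```

```text
293 [0.4644448  0.33891437 0.03545129] ((464.3083190917969, 340.44403076171875), (59.42354202270508, 30.55499839782715), 6.655274868011475)
1147 [0.45875735 0.34059636 0.03657201] ((461.65618896484375, 340.3539733886719), (62.09282302856445, 30.33071517944336), 5.255869388580322)
t 33.92 tcp [0.3012 0.3654 0.2221] x [ 0.001  0.001 -1.   ] y [-0.126  0.992  0.   ] F [-0.4 -0.3  0.1] w 0.0598 q [ 0.88  0.19 -0.08  1.3  -0.    0.76]
dist mm [  68.8  -23.4 -102.1] total turn deg [ 0.25  0.06 -0.02] rows 3
n= 3
  s [ 0.1135 -0.0355  0.0725] r [ 0.008  0.002 -0.001]
  s [ 0.1134 -0.0353  0.0726] r [ 0.008  0.002 -0.001]
  s [ 0.1134 -0.0352  0.0727] r [ 0.008  0.002 -0.001]
all turn first then shift: [ 0.3402 -0.1053  0.2183]  shift first: [ 0.3404 -0.1064  0.2174]
```

View pics/t18.png

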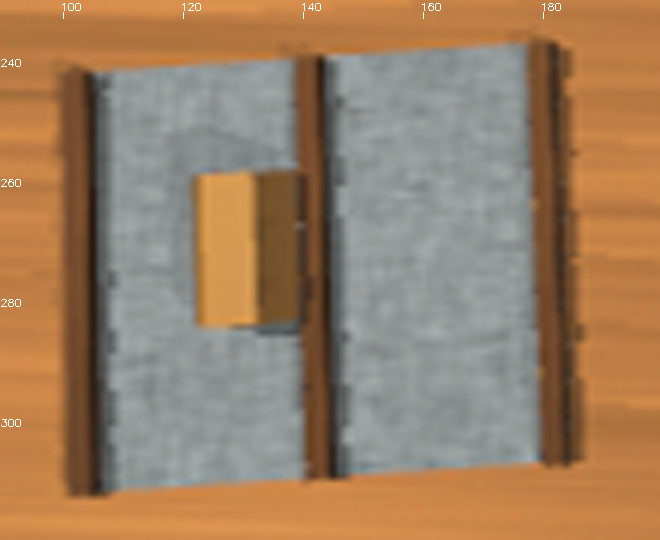

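```bash
python3 -m inch '[{"x":0.113,"y":-0.035,"z":0.073,"rx":0.01,"ry":0,"rz":0},{"x":0.113,"y":-0.035,"z":0.073,"rx":0.01,"ry":0,"rz":0},{"x":0.113,"y":-0.035,"z":0.073,"rx":0.01,"ry":0,"rz":0},{"x":0,"y":0,"z":0,"rx":0,"ry":0,"rz":0},{"x":0,"y":0,"z":0,"rx":0,"ry":0,"rz":0}]'
python3 - <<'E'
from h import *
st();w=cam("wrist"); cv2.imwrite("pics/w18.png",w["img"][:,:,::-1]);np.savez("w18.npz",**w)
c=dict(np.load("top17.npz"))
print("hex",[pz(c,u,v,.036).round(4) for u,v in [(122,259),(131,258.5),(123,284),(132,283.5)]])
E
```

```text
clock: 34.55
tcp_pos: [0.3712, 0.3412, 0.1207]
ee_rot: [0.706, -0.041, 0.706, 0.042]
wrist_force: [0.1, 0.2, 0.4]
grip_width: 0.0598
t 34.55 tcp [0.3712 0.3412 0.1207] x [ 0.     0.001 -1.   ] y [-0.117  0.993  0.001] F [0.1 0.2 0.4] w 0.0598 q [ 0.74  0.33 -0.18  1.06  0.    0.63]
hex [array([0.4921, 0.3552, 0.036 ]), array([0.4939, 0.3339, 0.036 ]), array([0.4338, 0.3486, 0.036 ]), array([0.4355, 0.3274, 0.036 ])]
```

View pics/w18.png

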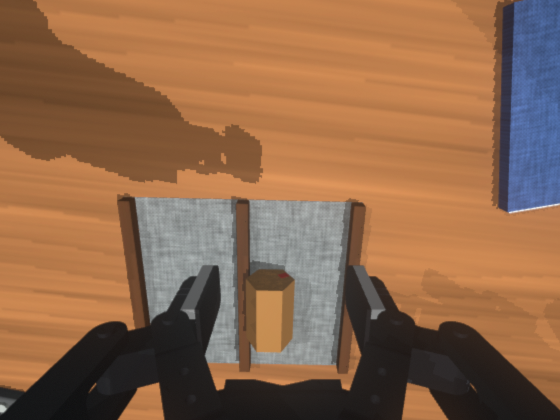

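```bash
python3 - <<'E'
from h import *
w=dict(np.load("w18.npz")); crop(w,"w18c",225,250,320,360,7)
E
```

```text
(no output)
```

View pics/w18c.png

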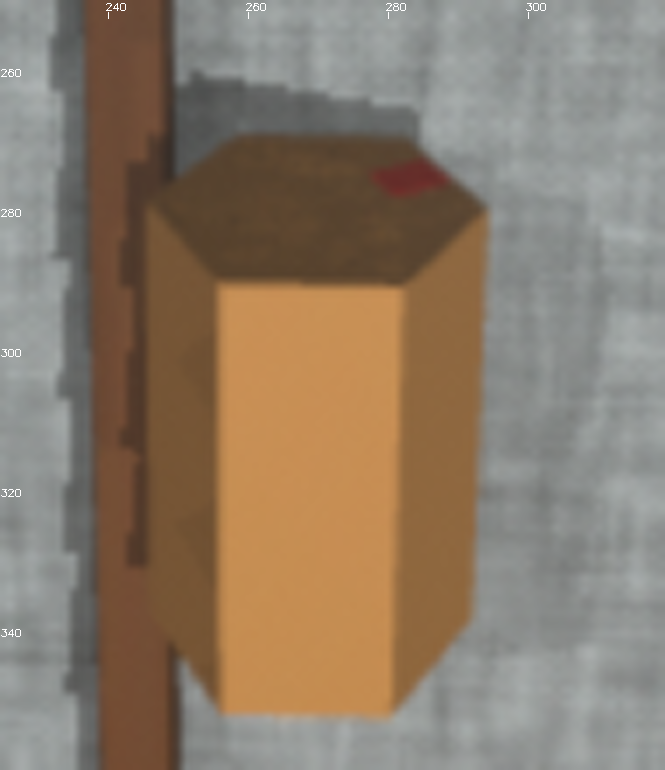

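```bash
cat > hexplan.py <<'E'
# python3 hexplan.py px py pz heading theta d : put point (-d,0,0) of tool at p, with tool down/heading then rolled by theta deg about hex dir (heading-180)
import sys
from h import *
px,py,pzz,hd,th,dd=map(float,sys.argv[1:7])
s=bot.state(); R0=Rt(s["ee_rot"]).as_matrix(); p=s["tcp_pos"]
a=np.radians(hd); X=np.array([0,0,-1.]); Y=np.array([np.cos(a),np.sin(a),0]); T=np.stack([X,Y,np.cross(X,Y)],1)
T=R.from_rotvec(-Y*np.radians(th)).as_matrix()@T
t=np.array([px,py,pzz])+T[:,0]*dd
rv=R.from_matrix(R0.T@T).as_rotvec()
# move point P0 -> P linearly while rotating
P0=p-R0[:,0]*dd; P1=np.array([px,py,pzz])
n=int(max(1,np.ceil(np.linalg.norm(t-p)/0.055),np.ceil(np.degrees(np.linalg.norm(rv))/9.5)))
n=5*int(np.ceil(n/5)) if len(sys.argv)<8 else int(sys.argv[7])
st(); print("tcp target",t.round(4),"move",((t-p)*1000).round(1),"rv deg",np.degrees(rv).round(2),"n",n)
Rc=R0.copy(); pc=p.copy()
for i in range(n):
    Rn=Rc@R.from_rotvec(rv/n).as_matrix(); Pn=P0+(P1-P0)*(i+1)/n; pn=Pn+Rn[:,0]*dd
    print("  s",(Rc.T@(pn-pc)/0.3).round(4),"r",(np.degrees(rv)/n/10).round(3)); Rc=Rn; pc=pn
E
python3 hexplan.py 0.4638 0.3413 0.142 186.3 0 0.022
```

```text
t 34.6 tcp [0.3712 0.3419 0.1212] x [ 0.001  0.001 -1.   ] y [-0.118  0.993  0.001] F [0.1 0.4 0.2] w 0.0601 q [ 0.74  0.32 -0.18  1.06  0.    0.63]
tcp target [0.4638 0.3413 0.12  ] move [92.6 -0.6 -1.2] rv deg [-8.955e+01  1.300e-01  1.000e-02] n 10
  s [ 0.0005 -0.0038  0.0306] r [-0.895  0.001  0.   ]
  s [ 0.0004 -0.0085  0.0297] r [-0.895  0.001  0.   ]
  s [ 0.0004 -0.013   0.028 ] r [-0.895  0.001  0.   ]
  s [ 0.0004 -0.0172  0.0256] r [-0.895  0.001  0.   ]
  s [ 0.0004 -0.021   0.0226] r [-0.895  0.001  0.   ]
  s [ 0.0004 -0.0243  0.0191] r [-0.895  0.001  0.   ]
  s [ 0.0004 -0.027   0.015 ] r [-0.895  0.001  0.   ]
  s [ 0.0004 -0.029   0.0107] r [-0.895  0.001  0.   ]
  s [ 0.0004 -0.0303  0.006 ] r [-0.895  0.001  0.   ]
  s [ 0.0004 -0.0308  0.0012] r [-0.895  0.001  0.   ]
```

```bash
python3 -m inch '[{"x":0,"y":-0.004,"z":0.031,"rx":-0.895,"ry":0,"rz":0},{"x":0,"y":-0.0085,"z":0.03,"rx":-0.895,"ry":0,"rz":0},{"x":0,"y":-0.013,"z":0.028,"rx":-0.895,"ry":0,"rz":0},{"x":0,"y":-0.017,"z":0.026,"rx":-0.895,"ry":0,"rz":0},{"x":0,"y":-0.021,"z":0.023,"rx":-0.895,"ry":0,"rz":0}]' 82
python3 -m inch '[{"x":0,"y":-0.024,"z":0.019,"rx":-0.895,"ry":0,"rz":0},{"x":0,"y":-0.027,"z":0.015,"rx":-0.895,"ry":0,"rz":0},{"x":0,"y":-0.029,"z":0.011,"rx":-0.895,"ry":0,"rz":0},{"x":0,"y":-0.03,"z":0.006,"rx":-0.895,"ry":0,"rz":0},{"x":0,"y":-0.031,"z":0.001,"rx":-0.895,"ry":0,"rz":0}]'
python3 -m inch '[{"x":0,"y":0,"z":0,"rx":0,"ry":0,"rz":0},{"x":0,"y":0,"z":0,"rx":0,"ry":0,"rz":0},{"x":0,"y":0,"z":0,"rx":0,"ry":0,"rz":0},{"x":0,"y":0,"z":0,"rx":0,"ry":0,"rz":0},{"x":0,"y":0,"z":0,"rx":0,"ry":0,"rz":0}]'
python3 hexplan.py 0.4638 0.3413 0.027 186.3 0 0.022
python3 - <<'E'
from h import *
w=cam("wrist"); cv2.imwrite("pics/w19.png",w["img"][:,:,::-1])
E
```

```text
clock: 35.22
tcp_pos: [0.4178, 0.3426, 0.1219]
ee_rot: [0.637, -0.309, 0.635, 0.31]
wrist_force: [0.1, -0.0, 0.2]
grip_width: 0.0817
clock: 35.85
tcp_pos: [0.464, 0.3424, 0.122]
ee_rot: [-0.471, 0.528, -0.469, -0.528]
wrist_force: [-0.2, -0.6, 0.4]
grip_width: 0.0821
clock: 36.48
tcp_pos: [0.4633, 0.3413, 0.12]
ee_rot: [0.472, -0.527, 0.472, 0.527]
wrist_force: [0.0, 0.6, 0.7]
grip_width: 0.0818
t 36.48 tcp [0.4633 0.3413 0.12  ] x [-0. -0. -1.] y [-0.994 -0.109  0.   ] F [0.  0.6 0.7] w 0.0818 q [ 0.63  0.46  0.02  1.13  0.   -1.05]
tcp target [0.4638 0.3413 0.005 ] move [   0.5   -0.  -115. ] rv deg [-0.03 -0.   -0.01] n 5
  s [ 0.0766 -0.0004 -0.    ] r [-0.001 -0.    -0.   ]
  s [ 0.0766 -0.0004 -0.    ] r [-0.001 -0.    -0.   ]
  s [ 0.0766 -0.0004 -0.    ] r [-0.001 -0.    -0.   ]
  s [ 0.0766 -0.0004 -0.    ] r [-0.001 -0.    -0.   ]
  s [ 0.0766 -0.0004 -0.    ] r [-0.001 -0.    -0.   ]
```

View pics/w19.png

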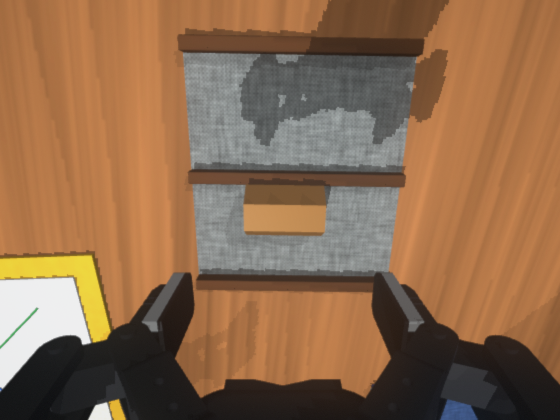

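```bash
python3 -m inch '[{"x":0.08,"y":0,"z":0,"rx":0,"ry":0,"rz":0},{"x":0.11,"y":0,"z":0,"rx":0,"ry":0,"rz":0},{"x":0.11,"y":0,"z":0,"rx":0,"ry":0,"rz":0},{"x":0.06,"y":0,"z":0,"rx":0,"ry":0,"rz":0},{"x":0.02,"y":0,"z":0,"rx":0,"ry":0,"rz":0}]'
python3 -m inch '[{"x":0,"y":0,"z":0,"rx":0,"ry":0,"rz":0},{"x":0,"y":0,"z":0,"rx":0,"ry":0,"rz":0},{"x":0,"y":0,"z":0,"rx":0,"ry":0,"rz":0},{"x":0,"y":0,"z":0,"rx":0,"ry":0,"rz":0},{"x":0,"y":0,"z":0,"rx":0,"ry":0,"rz":0}]' 50
python3 - <<'E'
from h import *
st(); w=cam("wrist"); cv2.imwrite("pics/w20.png",w["img"][:,:,::-1]); s=cam("scene"); crop(s,"s20",280,50,400,150,6)
E
```

```text
clock: 37.15
tcp_pos: [0.4625, 0.3406, 0.0045]
ee_rot: [0.471, -0.526, 0.473, 0.527]
wrist_force: [0.3, -0.8, -0.2]
grip_width: 0.0817
clock: 37.78
tcp_pos: [0.4639, 0.3417, 0.0069]
ee_rot: [-0.472, 0.527, -0.471, -0.527]
wrist_force: [-0.8, 0.2, 6.2]
grip_width: 0.059
t 37.77 tcp [0.4639 0.3417 0.0069] x [ 0.001  0.001 -1.   ] y [-0.994 -0.109 -0.001] F [-0.8  0.2  6.2] w 0.059 q [ 0.63  0.58 -0.11  0.88  0.   -1.05]
```

View pics/w20.png

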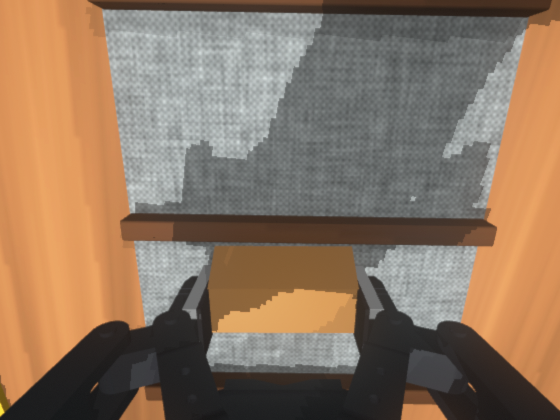

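View pics/s20.png

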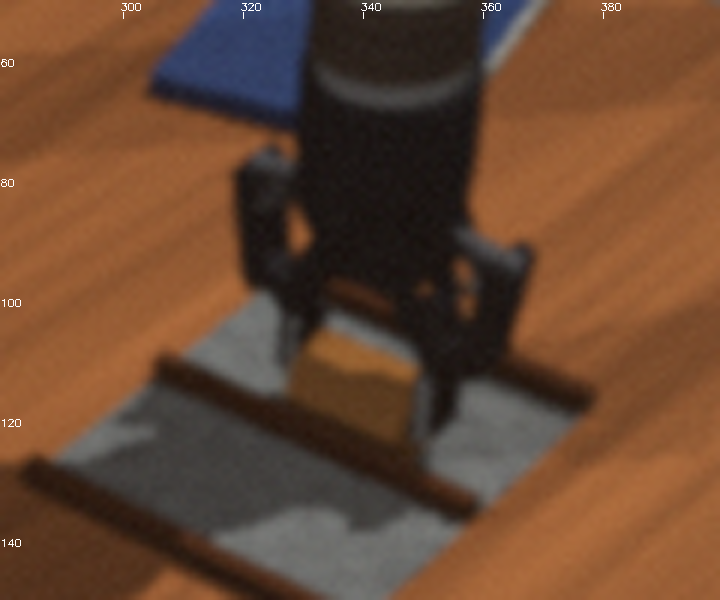

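```bash
python3 -m inch '[{"x":-0.05,"y":0,"z":0,"rx":0,"ry":0,"rz":0},{"x":0,"y":0,"z":0.04,"rx":0,"ry":0,"rz":0},{"x":0,"y":0,"z":0.033,"rx":0,"ry":0,"rz":0},{"x":0.03,"y":0,"z":0,"rx":0,"ry":0,"rz":0},{"x":0.017,"y":0,"z":0,"rx":0,"ry":0,"rz":0}]'
python3 - <<'E'
from h import *
st()
E
python3 -m inch '[{"x":0,"y":0,"z":0,"rx":0,"ry":0,"rz":0},{"x":0,"y":0,"z":0,"rx":0,"ry":0,"rz":0},{"x":0,"y":0,"z":0,"rx":0,"ry":0,"rz":0},{"x":-0.06,"y":0,"z":0,"rx":0,"ry":0,"rz":0},{"x":-0.12,"y":0,"z":0,"rx":0,"ry":0,"rz":0}]' 82
python3 - <<'E'
from h import *
st(); w=cam("wrist"); cv2.imwrite("pics/w21.png",w["img"][:,:,::-1]); st()
W=cloud(w); m=(W[...,2]>.033)&(W[...,2]<.04)&(W[...,0]>.38)&(W[...,0]<.54)&(W[...,1]>.2)&(W[...,1]<.43)
P=W[m]; print(len(P),P.mean(0),cv2.minAreaRect((P[:,:2]*1000).astype(np.float32)))
E
```

```text
clock: 38.5
tcp_pos: [0.4602, 0.3629, 0.0068]
ee_rot: [0.471, -0.527, 0.472, 0.527]
wrist_force: [-8.7, -5.0, 25.0]
grip_width: 0.0591
t 38.5 tcp [0.4602 0.3629 0.0068] x [-0.001 -0.001 -1.   ] y [-0.994 -0.11   0.002] F [-8.7 -5.  25. ] w 0.0591 q [ 0.67  0.59 -0.08  0.9   0.   -1.01]
clock: 39.12
tcp_pos: [0.4599, 0.362, 0.0597]
ee_rot: [0.47, -0.526, 0.473, 0.527]
wrist_force: [0.9, -0.4, 0.4]
grip_width: 0.0817
t 39.12 tcp [0.4599 0.362  0.0597] x [-0.003 -0.003 -1.   ] y [-0.994 -0.109  0.004] F [ 0.9 -0.4  0.4] w 0.0817 q [ 0.67  0.53 -0.03  1.02 -0.   -1.01]
t 39.17 tcp [0.4631 0.3645 0.0662] x [ 0.005  0.004 -1.   ] y [-0.994 -0.109 -0.005] F [0.9 1.3 3.4] w 0.0821 q [ 0.67  0.53 -0.02  1.02 -0.   -1.01]
4579 [0.46034162 0.35936273 0.03757599] ((460.0950927734375, 360.53533935546875), (60.58906555175781, 27.732465744018555), 7.339819431304932)
```

View pics/w21.png

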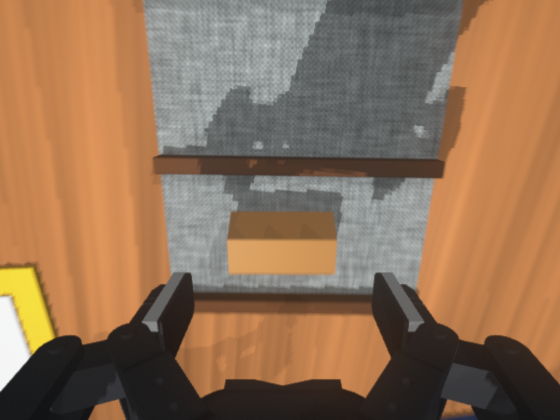

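```bash
python3 hexplan.py 0.461 0.363 0.022 186.3 -30 -0.068
```

```text
t 39.17 tcp [0.4631 0.3645 0.0662] x [ 0.005  0.004 -1.   ] y [-0.994 -0.109 -0.005] F [0.9 1.3 3.4] w 0.0821 q [ 0.67  0.53 -0.02  1.02 -0.   -1.01]
tcp target [0.4573 0.3968 0.0809] move [-5.8 32.3 14.7] rv deg [-0.11 30.19  0.29] n 5
  s [-0.0146  0.0014  0.0229] r [-0.002  0.604  0.006]
  s [-0.0144  0.0014  0.0212] r [-0.002  0.604  0.006]
  s [-0.0141  0.0015  0.0196] r [-0.002  0.604  0.006]
  s [-0.0135  0.0015  0.018 ] r [-0.002  0.604  0.006]
  s [-0.0128  0.0015  0.0165] r [-0.002  0.604  0.006]
```

```bash
python3 -m inch '[{"x":-0.02,"y":0,"z":0.023,"rx":0,"ry":0.6,"rz":0},{"x":-0.02,"y":0,"z":0.021,"rx":0,"ry":0.6,"rz":0},{"x":-0.015,"y":0,"z":0.02,"rx":0,"ry":0.6,"rz":0},{"x":-0.014,"y":0,"z":0.018,"rx":0,"ry":0.6,"rz":0},{"x":-0.013,"y":0,"z":0.016,"rx":0,"ry":0.6,"rz":0}]'
python3 -m inch '[{"x":0,"y":0,"z":0,"rx":0,"ry":0,"rz":0},{"x":0,"y":0,"z":0,"rx":0,"ry":0,"rz":0},{"x":0,"y":0,"z":0,"rx":0,"ry":0,"rz":0},{"x":0,"y":0,"z":0,"rx":0,"ry":0,"rz":0},{"x":0,"y":0,"z":0,"rx":0,"ry":0,"rz":0}]'
python3 hexplan.py 0.461 0.363 0.022 186.3 -30 0.022
python3 - <<'E'
from h import *
w=cam("wrist"); cv2.imwrite("pics/w22.png",w["img"][:,:,::-1]); s=cam("scene"); crop(s,"s22",260,20,400,150,5)
E
```

```text
clock: 39.8
tcp_pos: [0.4578, 0.3966, 0.0799]
ee_rot: [-0.334, 0.646, -0.578, -0.371]
wrist_force: [0.5, -0.1, -0.3]
grip_width: 0.082
clock: 40.42
tcp_pos: [0.4578, 0.3955, 0.0801]
ee_rot: [-0.334, 0.645, -0.578, -0.372]
wrist_force: [-0.1, -0.8, 0.8]
grip_width: 0.0818
t 40.42 tcp [0.4578 0.3955 0.0801] x [ 0.055 -0.496 -0.867] y [-0.994 -0.109 -0.001] F [-0.1 -0.8  0.8] w 0.0818 q [ 0.89  0.85  0.49  1.6  -0.36 -0.72]
tcp target [0.4622 0.3521 0.0029] move [  4.4 -43.4 -77.2] rv deg [-0.09  0.06  0.01] n 5
  s [0.0591 0.0003 0.0005] r [-0.002  0.001  0.   ]
  s [0.0591 0.0003 0.0005] r [-0.002  0.001  0.   ]
  s [0.0591 0.0003 0.0005] r [-0.002  0.001  0.   ]
  s [0.0591 0.0003 0.0005] r [-0.002  0.001  0.   ]
  s [0.0591 0.0003 0.0005] r [-0.002  0.001  0.   ]
```

View pics/w22.png

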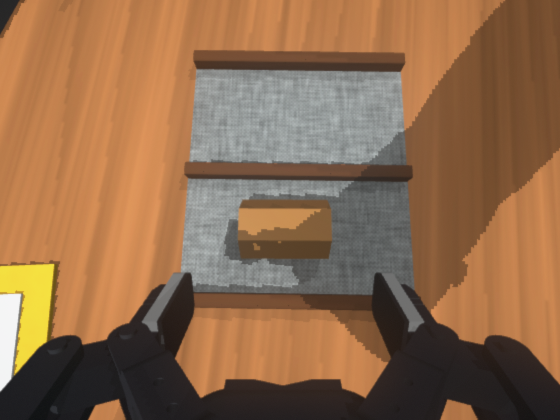

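View pics/s22.png

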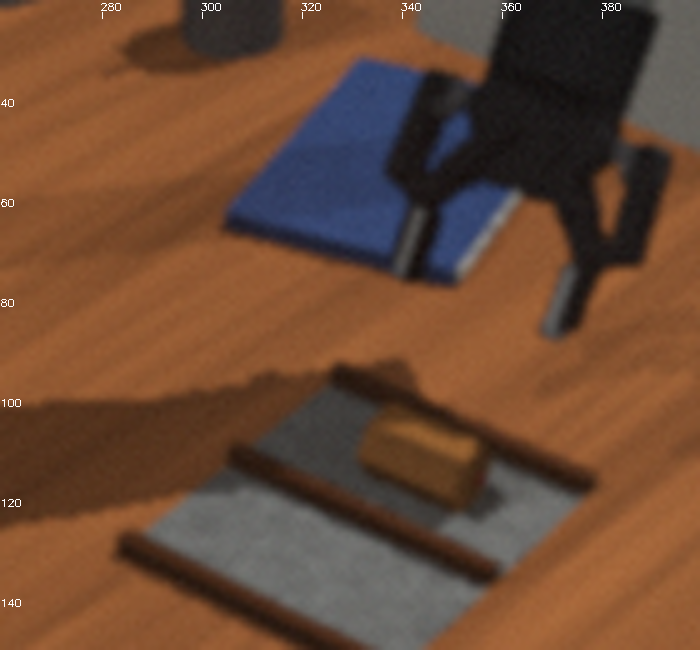

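```bash
python3 -m inch '[{"x":0.06,"y":0,"z":0.002,"rx":0,"ry":0,"rz":0},{"x":0.08,"y":0,"z":0,"rx":0,"ry":0,"rz":0},{"x":0.08,"y":0,"z":0,"rx":0,"ry":0,"rz":0},{"x":0.05,"y":0,"z":0,"rx":0,"ry":0,"rz":0},{"x":0.01,"y":0,"z":0,"rx":0,"ry":0,"rz":0}]'
python3 -m inch '[{"x":0,"y":0,"z":0,"rx":0,"ry":0,"rz":0},{"x":0,"y":0,"z":0,"rx":0,"ry":0,"rz":0},{"x":0,"y":0,"z":0,"rx":0,"ry":0,"rz":0},{"x":0,"y":0,"z":0,"rx":0,"ry":0,"rz":0},{"x":0,"y":0,"z":0,"rx":0,"ry":0,"rz":0}]' 50
python3 - <<'E'
from h import *
st(); w=cam("wrist"); cv2.imwrite("pics/w23.png",w["img"][:,:,::-1]); st()
E
python3 hexplan.py 0.461 0.363 0.068 186.3 -30 0.018
```

```text
clock: 41.15
tcp_pos: [0.4616, 0.3538, 0.0055]
ee_rot: [-0.333, 0.645, -0.579, -0.372]
wrist_force: [-0.2, 0.4, 0.2]
grip_width: 0.0821
clock: 41.78
tcp_pos: [0.4623, 0.3559, 0.0072]
ee_rot: [-0.335, 0.645, -0.577, -0.373]
wrist_force: [-1.3, 3.7, 5.9]
grip_width: 0.0594
t 41.77 tcp [0.4623 0.3559 0.0072] x [ 0.056 -0.495 -0.867] y [-0.994 -0.11  -0.002] F [-1.3  3.7  5.9] w 0.0594 q [ 0.85  0.86  0.31  1.39 -0.38 -0.76]
t 41.83 tcp [0.4622 0.3559 0.0072] x [ 0.056 -0.495 -0.867] y [-0.994 -0.11  -0.001] F [-1.7  3.   5.8] w 0.0588 q [ 0.85  0.86  0.31  1.39 -0.38 -0.76]
t 41.83 tcp [0.4622 0.3559 0.0072] x [ 0.056 -0.495 -0.867] y [-0.994 -0.11  -0.001] F [-1.7  3.   5.8] w 0.0588 q [ 0.85  0.86  0.31  1.39 -0.38 -0.76]
tcp target [0.462  0.3541 0.0524] move [-0.3 -1.9 45.2] rv deg [-0.03  0.13  0.08] n 5
  s [-0.0255  0.0003 -0.0161] r [-0.001  0.003  0.002]
  s [-0.0255  0.0003 -0.0161] r [-0.001  0.003  0.002]
  s [-0.0255  0.0003 -0.0161] r [-0.001  0.003  0.002]
  s [-0.0255  0.0003 -0.0161] r [-0.001  0.003  0.002]
  s [-0.0255  0.0003 -0.0161] r [-0.001  0.003  0.002]
```

View pics/w23.png

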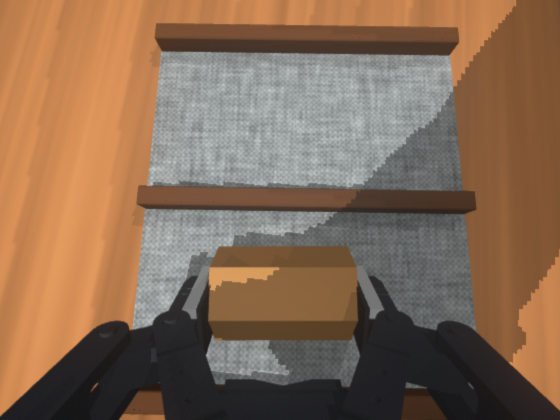

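```bash
python3 -m inch '[{"x":-0.02,"y":0,"z":-0.013,"rx":0,"ry":0,"rz":0},{"x":-0.035,"y":0,"z":-0.02,"rx":0,"ry":0,"rz":0},{"x":-0.035,"y":0,"z":-0.02,"rx":0,"ry":0,"rz":0},{"x":-0.03,"y":0,"z":-0.018,"rx":0,"ry":0,"rz":0},{"x":0,"y":0,"z":0,"rx":0,"ry":0,"rz":0}]'
python3 hexplan.py 0.461 0.363 0.060 186.3 30 0.013 10
```

```text
clock: 42.45
tcp_pos: [0.4627, 0.3548, 0.0494]
ee_rot: [-0.335, 0.645, -0.577, -0.372]
wrist_force: [0.6, -0.4, -4.3]
grip_width: 0.0594
t 42.45 tcp [0.4627 0.3548 0.0494] x [ 0.056 -0.495 -0.867] y [-0.994 -0.109 -0.002] F [ 0.6 -0.4 -4.3] w 0.0594 q [ 0.85  0.81  0.34  1.46 -0.38 -0.76]
tcp target [0.4603 0.3695 0.0487] move [-2.4 14.7 -0.6] rv deg [-3.00e-02 -5.99e+01  1.20e-01] n 10
  s [-0.0004  0.0003  0.0052] r [-0.    -0.599  0.001]
  s [-0.0003  0.0003  0.0052] r [-0.    -0.599  0.001]
  s [-0.0002  0.0003  0.0052] r [-0.    -0.599  0.001]
  s [-0.0002  0.0003  0.0052] r [-0.    -0.599  0.001]
  s [-0.0001  0.0003  0.0052] r [-0.    -0.599  0.001]
  s [-0.      0.0003  0.0051] r [-0.    -0.599  0.001]
  s [0.     0.0003 0.0051] r [-0.    -0.599  0.001]
  s [0.0001 0.0003 0.0051] r [-0.    -0.599  0.001]
  s [0.0002 0.0003 0.005 ] r [-0.    -0.599  0.001]
  s [0.0002 0.0003 0.005 ] r [-0.    -0.599  0.001]
```

```bash
python3 -m inch '[{"x":0,"y":0,"z":0.005,"rx":0,"ry":-0.6,"rz":0},{"x":0,"y":0,"z":0.005,"rx":0,"ry":-0.6,"rz":0},{"x":0,"y":0,"z":0.005,"rx":0,"ry":-0.6,"rz":0},{"x":0,"y":0,"z":0.005,"rx":0,"ry":-0.6,"rz":0},{"x":0,"y":0,"z":0.005,"rx":0,"ry":-0.6,"rz":0}]'
python3 -m inch '[{"x":0,"y":0,"z":0.005,"rx":0,"ry":-0.6,"rz":0},{"x":0,"y":0,"z":0.005,"rx":0,"ry":-0.6,"rz":0},{"x":0,"y":0,"z":0.005,"rx":0,"ry":-0.6,"rz":0},{"x":0,"y":0,"z":0.005,"rx":0,"ry":-0.6,"rz":0},{"x":0,"y":0,"z":0.005,"rx":0,"ry":-0.6,"rz":0}]'
python3 -m inch '[{"x":0,"y":0,"z":0,"rx":0,"ry":0,"rz":0},{"x":0,"y":0,"z":0,"rx":0,"ry":0,"rz":0},{"x":0,"y":0,"z":0,"rx":0,"ry":0,"rz":0},{"x":0,"y":0,"z":0,"rx":0,"ry":0,"rz":0},{"x":0,"y":0,"z":0,"rx":0,"ry":0,"rz":0}]'
python3 hexplan.py 0.461 0.363 0.019 186.3 30 0.013
python3 - <<'E'
from h import *
w=cam("wrist"); cv2.imwrite("pics/w24.png",w["img"][:,:,::-1]); s=cam("scene"); crop(s,"s24",260,20,400,150,5)
E
```

```text
clock: 43.08
tcp_pos: [0.4608, 0.3605, 0.0457]
ee_rot: [0.472, -0.526, 0.471, 0.527]
wrist_force: [0.4, -0.9, -6.2]
grip_width: 0.0586
clock: 43.7
tcp_pos: [0.4599, 0.3672, 0.0468]
ee_rot: [0.578, -0.372, 0.334, 0.645]
wrist_force: [-0.2, 0.4, -5.7]
grip_width: 0.059
clock: 44.32
tcp_pos: [0.4603, 0.3689, 0.0474]
ee_rot: [0.578, -0.373, 0.333, 0.645]
wrist_force: [0.1, -0.0, -4.1]
grip_width: 0.0591
t 44.33 tcp [0.4603 0.3689 0.0474] x [-0.055  0.497 -0.866] y [-0.994 -0.11  -0.   ] F [ 0.1 -0.  -4.1] w 0.0591 q [ 0.43  0.47 -0.31  0.61  0.49 -1.21]
tcp target [0.4603 0.3695 0.0077] move [ -0.    0.6 -39.7] rv deg [ 0.03 -0.02  0.  ] n 5
  s [ 0.0231 -0.     -0.0129] r [ 0.001 -0.     0.   ]
  s [ 0.0231 -0.     -0.0129] r [ 0.001 -0.     0.   ]
  s [ 0.0231 -0.     -0.0129] r [ 0.001 -0.     0.   ]
  s [ 0.0231 -0.     -0.0129] r [ 0.001 -0.     0.   ]
  s [ 0.0231 -0.     -0.0129] r [ 0.001 -0.     0.   ]
```

View pics/w24.png

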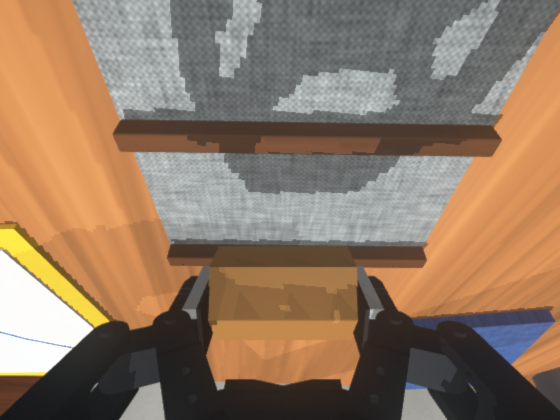

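View pics/s24.png

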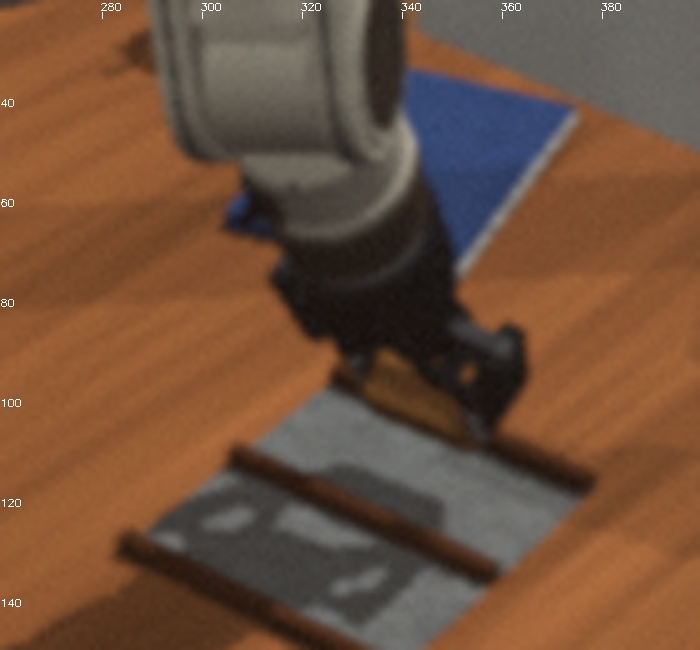

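```bash
python3 -m inch '[{"x":0.03,"y":0,"z":-0.017,"rx":0,"ry":0,"rz":0},{"x":0.035,"y":0,"z":-0.02,"rx":0,"ry":0,"rz":0},{"x":0.03,"y":0,"z":-0.017,"rx":0,"ry":0,"rz":0},{"x":0.019,"y":0,"z":-0.01,"rx":0,"ry":0,"rz":0},{"x":0,"y":0,"z":0,"rx":0,"ry":0,"rz":0}]'
python3 - <<'E'
from h import *
st(); w=cam("wrist"); st(); cv2.imwrite("pics/w25.png",w["img"][:,:,::-1])
E
```

```text
clock: 45.05
tcp_pos: [0.4603, 0.3687, 0.0075]
ee_rot: [0.578, -0.372, 0.334, 0.645]
wrist_force: [0.2, -0.0, -3.9]
grip_width: 0.0594
t 45.05 tcp [0.4603 0.3687 0.0075] x [-0.055  0.497 -0.866] y [-0.994 -0.109  0.001] F [ 0.2 -0.  -3.9] w 0.0594 q [ 0.43  0.53 -0.35  0.52  0.49 -1.21]
t 45.1 tcp [0.4604 0.3688 0.0077] x [-0.055  0.497 -0.866] y [-0.994 -0.109  0.   ] F [ 0.3 -0.1 -5. ] w 0.0587 q [ 0.43  0.53 -0.35  0.52  0.49 -1.21]
```

View pics/w25.png

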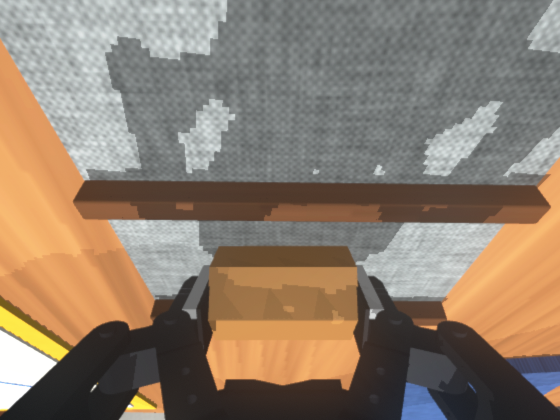

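```bash
python3 -m inch '[{"x":0.006,"y":0,"z":-0.0035,"rx":0,"ry":0,"rz":0},{"x":0,"y":0,"z":0,"rx":0,"ry":0,"rz":0},{"x":0,"y":0,"z":0,"rx":0,"ry":0,"rz":0},{"x":0.003,"y":0,"z":-0.0017,"rx":0,"ry":0,"rz":0},{"x":0,"y":0,"z":0,"rx":0,"ry":0,"rz":0}]'

```

```text
clock: 45.72
tcp_pos: [0.4608, 0.3692, 0.0068]
ee_rot: [0.579, -0.372, 0.333, 0.645]
wrist_force: [-2.8, -6.2, 10.6]
grip_width: 0.0587
```

Contact. Release, retreat along the tool axis.

```bash
python3 -m inch '[{"x":0,"y":0,"z":0,"rx":0,"ry":0,"rz":0},{"x":0,"y":0,"z":0,"rx":0,"ry":0,"rz":0},{"x":0,"y":0,"z":0,"rx":0,"ry":0,"rz":0},{"x":-0.1,"y":0,"z":0,"rx":0,"ry":0,"rz":0},{"x":-0.16,"y":0,"z":0,"rx":0,"ry":0,"rz":0}]' 82
python3 - <<'E'
from h import *
st(); w=cam("wrist"); st(); cv2.imwrite("pics/w26.png",w["img"][:,:,::-1]); s=cam("scene"); crop(s,"s26",290,70,390,150,7)
E
```

```text
clock: 46.35
tcp_pos: [0.4631, 0.3299, 0.0715]
ee_rot: [0.576, -0.372, 0.335, 0.646]
wrist_force: [0.2, 0.1, -0.4]
grip_width: 0.0817
t 46.35 tcp [0.4631 0.3299 0.0715] x [-0.059  0.496 -0.866] y [-0.994 -0.111  0.004] F [ 0.2  0.1 -0.4] w 0.0817 q [ 0.36  0.42 -0.31  0.7   0.51 -1.29]
t 46.4 tcp [0.4673 0.3291 0.078 ] x [-0.049  0.499 -0.865] y [-0.994 -0.108 -0.006] F [ 1.1 -0.6  2.7] w 0.0822 q [ 0.35  0.42 -0.3   0.71  0.51 -1.29]
```

View pics/w26.png

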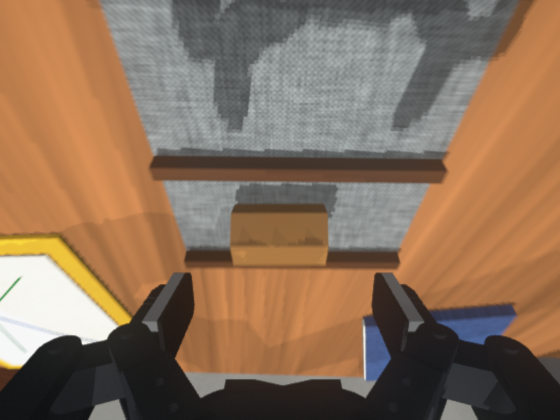

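View pics/s26.png

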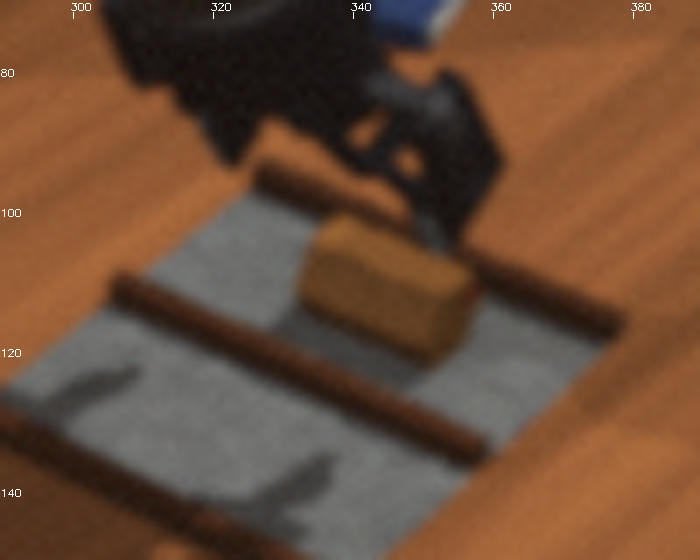

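```bash
python3 - <<'E'
from h import *
c=cam("wrist")
W=cloud(c); m=(W[...,2]>.0345)&(W[...,2]<.04)&(W[...,0]>.38)&(W[...,0]<.54)&(W[...,1]>.3)&(W[...,1]<.40)
P=W[m]; print(len(P),P.mean(0),cv2.minAreaRect((P[:,:2]*1000).astype(np.float32)))
E
python3 hexplan.py 0.461 0.363 0.022 186.3 -30 -0.068 10
```

```text
2357 [0.46186143 0.35913425 0.03760293] ((461.4971618652344, 360.90252685546875), (60.13717269897461, 25.381929397583008), 5.945179462432861)
t 46.5 tcp [0.467  0.3303 0.075 ] x [-0.05   0.499 -0.865] y [-0.994 -0.108 -0.005] F [ 0.1  0.2 -0.4] w 0.082 q [ 0.36  0.42 -0.3   0.7   0.51 -1.29]
tcp target [0.4573 0.3968 0.0809] move [-9.8 66.5  5.9] rv deg [-0.11 60.09  0.32] n 10
  s [-0.0006  0.0008  0.0244] r [-0.001  0.601  0.003]
  s [-0.0007  0.0008  0.0243] r [-0.001  0.601  0.003]
  s [-0.0007  0.0008  0.024 ] r [-0.001  0.601  0.003]
  s [-0.0007  0.0008  0.0238] r [-0.001  0.601  0.003]
  s [-0.0007  0.0008  0.0236] r [-0.001  0.601  0.003]
  s [-0.0007  0.0008  0.0234] r [-0.001  0.601  0.003]
  s [-0.0007  0.0008  0.0232] r [-0.001  0.601  0.003]
  s [-0.0006  0.0008  0.023 ] r [-0.001  0.601  0.003]
  s [-0.0005  0.0008  0.0228] r [-0.001  0.601  0.003]
  s [-0.0004  0.0008  0.0227] r [-0.001  0.601  0.003]
```

```bash
python3 -m inch '[{"x":-0.002,"y":0,"z":0.0244,"rx":0,"ry":0.6,"rz":0},{"x":-0.001,"y":0.001,"z":0.0243,"rx":0,"ry":0.6,"rz":0},{"x":-0.001,"y":0.001,"z":0.024,"rx":0,"ry":0.6,"rz":0},{"x":-0.001,"y":0.001,"z":0.024,"rx":0,"ry":0.6,"rz":0},{"x":-0.001,"y":0.001,"z":0.0236,"rx":0,"ry":0.6,"rz":0}]'
python3 -m inch '[{"x":-0.001,"y":0.001,"z":0.0234,"rx":0,"ry":0.6,"rz":0},{"x":-0.001,"y":0.001,"z":0.0232,"rx":0,"ry":0.6,"rz":0},{"x":-0.001,"y":0.001,"z":0.023,"rx":0,"ry":0.6,"rz":0},{"x":-0.001,"y":0.001,"z":0.0228,"rx":0,"ry":0.6,"rz":0},{"x":-0.001,"y":0.001,"z":0.0227,"rx":0,"ry":0.6,"rz":0}]'
python3 -m inch '[{"x":0,"y":0,"z":0,"rx":0,"ry":0,"rz":0},{"x":0,"y":0,"z":0,"rx":0,"ry":0,"rz":0},{"x":0,"y":0,"z":0,"rx":0,"ry":0,"rz":0},{"x":0,"y":0,"z":0,"rx":0,"ry":0,"rz":0},{"x":0,"y":0,"z":0,"rx":0,"ry":0,"rz":0}]'
python3 hexplan.py 0.461 0.363 0.022 186.3 -30 0.018
python3 - <<'E'
from h import *
w=cam("wrist"); cv2.imwrite("pics/w27.png",w["img"][:,:,::-1])
E
```

```text
clock: 47.12
tcp_pos: [0.4592, 0.3637, 0.0842]
ee_rot: [-0.471, 0.528, -0.473, -0.526]
wrist_force: [0.5, 0.3, -0.7]
grip_width: 0.0818
clock: 47.75
tcp_pos: [0.454, 0.3972, 0.0781]
ee_rot: [-0.332, 0.646, -0.578, -0.371]
wrist_force: [0.8, 0.0, -0.1]
grip_width: 0.0821
clock: 48.38
tcp_pos: [0.4551, 0.3962, 0.0807]
ee_rot: [-0.335, 0.645, -0.578, -0.372]
wrist_force: [0.1, 0.2, 0.5]
grip_width: 0.082
t 48.38 tcp [0.4551 0.3962 0.0807] x [ 0.055 -0.496 -0.867] y [-0.994 -0.108 -0.001] F [0.1 0.2 0.5] w 0.082 q [ 0.89  0.85  0.49  1.6  -0.36 -0.71]
tcp target [0.462  0.3541 0.0064] move [  6.9 -42.1 -74.3] rv deg [-0.1   0.08  0.02] n 5
  s [ 0.0571 -0.0015  0.0001] r [-0.002  0.002  0.   ]
  s [ 0.0571 -0.0015  0.0001] r [-0.002  0.002  0.   ]
  s [ 0.0571 -0.0015  0.0001] r [-0.002  0.002  0.   ]
  s [ 0.0571 -0.0015  0.0001] r [-0.002  0.002  0.   ]
  s [ 0.0571 -0.0015  0.0002] r [-0.002  0.002  0.   ]
```

View pics/w27.png

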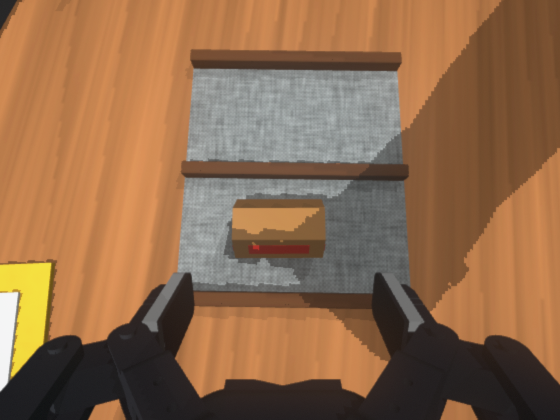

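```bash
python3 -m inch '[{"x":0.06,"y":-0.007,"z":0.001,"rx":0,"ry":0,"rz":0},{"x":0.08,"y":0,"z":0,"rx":0,"ry":0,"rz":0},{"x":0.08,"y":0,"z":0,"rx":0,"ry":0,"rz":0},{"x":0.05,"y":0,"z":0,"rx":0,"ry":0,"rz":0},{"x":0.014,"y":0,"z":0,"rx":0,"ry":0,"rz":0}]'
python3 -m inch '[{"x":0,"y":0,"z":0,"rx":0,"ry":0,"rz":0},{"x":0,"y":0,"z":0,"rx":0,"ry":0,"rz":0},{"x":0,"y":0,"z":0,"rx":0,"ry":0,"rz":0},{"x":0,"y":0,"z":0,"rx":0,"ry":0,"rz":0},{"x":0,"y":0,"z":0,"rx":0,"ry":0,"rz":0}]' 50
python3 - <<'E'
from h import *
st()
E
python3 -m inch '[{"x":-0.02,"y":0,"z":-0.013,"rx":0,"ry":0,"rz":0},{"x":-0.035,"y":0,"z":-0.02,"rx":0,"ry":0,"rz":0},{"x":-0.035,"y":0,"z":-0.02,"rx":0,"ry":0,"rz":0},{"x":-0.03,"y":0,"z":-0.018,"rx":0,"ry":0,"rz":0},{"x":0,"y":0,"z":0,"rx":0,"ry":0,"rz":0}]'
python3 hexplan.py 0.461 0.363 0.060 186.3 30 0.013 10
```

```text
clock: 49.05
tcp_pos: [0.4611, 0.3538, 0.0052]
ee_rot: [-0.333, 0.645, -0.578, -0.372]
wrist_force: [0.3, -0.8, -0.3]
grip_width: 0.0823
clock: 49.68
tcp_pos: [0.4621, 0.356, 0.0067]
ee_rot: [-0.335, 0.645, -0.577, -0.373]
wrist_force: [0.4, 4.5, 5.6]
grip_width: 0.0594
t 49.67 tcp [0.4621 0.356  0.0067] x [ 0.057 -0.495 -0.867] y [-0.994 -0.11  -0.002] F [0.4 4.5 5.6] w 0.0594 q [ 0.85  0.86  0.3   1.39 -0.38 -0.76]
clock: 50.3
tcp_pos: [0.462, 0.3547, 0.0489]
ee_rot: [-0.335, 0.645, -0.577, -0.372]
wrist_force: [0.7, 0.6, -4.8]
grip_width: 0.059
t 50.3 tcp [0.462  0.3547 0.0489] x [ 0.056 -0.495 -0.867] y [-0.994 -0.109 -0.002] F [ 0.7  0.6 -4.8] w 0.059 q [ 0.85  0.81  0.34  1.46 -0.38 -0.76]
tcp target [0.4603 0.3695 0.0487] move [-1.7 14.7 -0.1] rv deg [-3.000e-02 -5.991e+01  1.100e-01] n 10
  s [-0.0005  0.      0.0051] r [-0.    -0.599  0.001]
  s [-0.0004  0.      0.0051] r [-0.    -0.599  0.001]
  s [-0.0004  0.      0.0051] r [-0.    -0.599  0.001]
  s [-0.0003  0.      0.0051] r [-0.    -0.599  0.001]
  s [-0.0003  0.      0.0051] r [-0.    -0.599  0.001]
  s [-0.0002  0.      0.0051] r [-0.    -0.599  0.001]
  s [-0.0001  0.      0.0051] r [-0.    -0.599  0.001]
  s [-0.0001  0.      0.0051] r [-0.    -0.599  0.001]
  s [-0.      0.      0.0051] r [-0.    -0.599  0.001]
  s [0.0001 0.     0.0051] r [-0.    -0.599  0.001]
```

```bash
python3 -m inch '[{"x":0,"y":0,"z":0.005,"rx":0,"ry":-0.6,"rz":0},{"x":0,"y":0,"z":0.005,"rx":0,"ry":-0.6,"rz":0},{"x":0,"y":0,"z":0.005,"rx":0,"ry":-0.6,"rz":0},{"x":0,"y":0,"z":0.005,"rx":0,"ry":-0.6,"rz":0},{"x":0,"y":0,"z":0.005,"rx":0,"ry":-0.6,"rz":0}]'
python3 -m inch '[{"x":0,"y":0,"z":0.005,"rx":0,"ry":-0.6,"rz":0},{"x":0,"y":0,"z":0.005,"rx":0,"ry":-0.6,"rz":0},{"x":0,"y":0,"z":0.005,"rx":0,"ry":-0.6,"rz":0},{"x":0,"y":0,"z":0.005,"rx":0,"ry":-0.6,"rz":0},{"x":0,"y":0,"z":0.005,"rx":0,"ry":-0.6,"rz":0}]'
python3 -m inch '[{"x":0,"y":0,"z":0,"rx":0,"ry":0,"rz":0},{"x":0,"y":0,"z":0,"rx":0,"ry":0,"rz":0},{"x":0,"y":0,"z":0,"rx":0,"ry":0,"rz":0},{"x":0,"y":0,"z":0,"rx":0,"ry":0,"rz":0},{"x":0,"y":0,"z":0,"rx":0,"ry":0,"rz":0}]'
python3 -m inch '[{"x":0.03,"y":0,"z":-0.017,"rx":0,"ry":0,"rz":0},{"x":0.035,"y":0,"z":-0.02,"rx":0,"ry":0,"rz":0},{"x":0.03,"y":0,"z":-0.017,"rx":0,"ry":0,"rz":0},{"x":0.019,"y":0,"z":-0.01,"rx":0,"ry":0,"rz":0},{"x":0,"y":0,"z":0,"rx":0,"ry":0,"rz":0}]'
python3 hexplan.py 0.461 0.363 0.018 186.3 30 0.013 1
```

```text
clock: 50.92
tcp_pos: [0.4602, 0.3605, 0.0452]
ee_rot: [0.472, -0.526, 0.471, 0.527]
wrist_force: [0.3, 0.1, -5.2]
grip_width: 0.0593
clock: 51.55
tcp_pos: [0.4592, 0.3672, 0.0463]
ee_rot: [0.578, -0.372, 0.334, 0.645]
wrist_force: [0.5, 0.2, -5.0]
grip_width: 0.0592
clock: 52.18
tcp_pos: [0.4597, 0.3688, 0.0469]
ee_rot: [0.578, -0.373, 0.333, 0.645]
wrist_force: [0.4, 0.0, -4.8]
grip_width: 0.059
clock: 52.8
tcp_pos: [0.4596, 0.3687, 0.007]
ee_rot: [0.578, -0.372, 0.334, 0.645]
wrist_force: [0.6, -0.2, -3.9]
grip_width: 0.0589
t 52.8 tcp [0.4596 0.3687 0.007 ] x [-0.055  0.497 -0.866] y [-0.994 -0.109  0.001] F [ 0.6 -0.2 -3.9] w 0.0589 q [ 0.43  0.53 -0.35  0.51  0.49 -1.21]
tcp target [0.4603 0.3695 0.0067] move [ 0.7  0.7 -0.2] rv deg [-0.05 -0.01 -0.03] n 1
  s [ 0.0018 -0.0025  0.0015] r [-0.005 -0.001 -0.003]
```

```bash
python3 -m inch '[{"x":0.006,"y":0,"z":-0.0035,"rx":0,"ry":0,"rz":0},{"x":0,"y":0,"z":0,"rx":0,"ry":0,"rz":0},{"x":0,"y":0,"z":0,"rx":0,"ry":0,"rz":0},{"x":0,"y":0,"z":0,"rx":0,"ry":0,"rz":0},{"x":0,"y":0,"z":0,"rx":0,"ry":0,"rz":0}]'
python3 -m inch '[{"x":0,"y":0,"z":0,"rx":0,"ry":0,"rz":0},{"x":0,"y":0,"z":0,"rx":0,"ry":0,"rz":0},{"x":0,"y":0,"z":0,"rx":0,"ry":0,"rz":0},{"x":-0.1,"y":0,"z":0,"rx":0,"ry":0,"rz":0},{"x":-0.16,"y":0,"z":0,"rx":0,"ry":0,"rz":0}]' 82
python3 -m inch '[{"x":-0.15,"y":0,"z":0,"rx":0,"ry":0,"rz":0},{"x":-0.2,"y":0,"z":0,"rx":0,"ry":0,"rz":0},{"x":-0.15,"y":0,"z":0,"rx":0,"ry":0,"rz":0},{"x":0,"y":0,"z":0,"rx":0,"ry":0,"rz":0},{"x":0,"y":0,"z":0,"rx":0,"ry":0,"rz":0}]'
python3 - <<'E'
from h import *
st(); s=cam("scene"); crop(s,"s28",200,80,400,220,4); c=cam("top"); np.savez("top28.npz",**c); crop(c,"t28",90,230,200,320,6); crop(c,"t28b",220,180,370,250,5)
crop(c,"t28c",395,240,455,290,10)
W=cloud(c); m=(W[...,2]>.0345)&(W[...,2]<.045)&(W[...,0]>.38)&(W[...,0]<.54)&(W[...,1]>.3)&(W[...,1]<.40)
P=W[m]; print(len(P),P.mean(0),P[:,2].std())
m=(W[...,2]>.11)&(W[...,2]<.15)&(W[...,0]>.56)&(W[...,0]<.66)&(abs(W[...,1])<.2)
n,l,_,_=cv2.connectedComponentsWithStats(m.astype(np.uint8))
for i in range(1,n):
    Q=W[l==i]
    if len(Q)>8: print(i,len(Q),Q.mean(0).round(4),Q[:,2].max().round(4))
E
```

```text
clock: 53.42
tcp_pos: [0.4602, 0.369, 0.0062]
ee_rot: [0.578, -0.372, 0.333, 0.645]
wrist_force: [-2.0, -4.0, 5.5]
grip_width: 0.0587
clock: 54.05
tcp_pos: [0.4626, 0.3298, 0.0722]
ee_rot: [0.577, -0.372, 0.335, 0.646]
wrist_force: [1.2, 0.1, -0.0]
grip_width: 0.082
clock: 54.68
tcp_pos: [0.472, 0.2556, 0.2023]
ee_rot: [0.578, -0.372, 0.334, 0.645]
wrist_force: [-0.7, -0.0, -0.5]
grip_width: 0.0818
t 54.67 tcp [0.472  0.2556 0.2023] x [-0.055  0.497 -0.866] y [-0.994 -0.109  0.001] F [-0.7 -0.  -0.5] w 0.0818 q [ 0.21  0.27 -0.14  1.1   0.52 -1.45]
0 [nan nan nan] nan
1 88 [0.6435 0.0548 0.1333] 0.147
2 88 [ 0.6338 -0.0149  0.1331] 0.1456
3 86 [ 0.6245 -0.084   0.1331] 0.1455
4 92 [ 0.6151 -0.153   0.1338] 0.1472
5 48 [0.61   0.059  0.1383] 0.1453
6 45 [ 0.6004 -0.01    0.1391] 0.1448
7 44 [ 0.5907 -0.0799  0.1405] 0.1467
8 50 [ 0.5822 -0.1472  0.1387] 0.1472<stdin>:5: RuntimeWarning: Mean of empty slice.
  ret = um.true_divide(
  ret = _var(a, axis=axis, dtype=dtype, out=out, ddof=ddof,
  arrmean = um.true_divide(arrmean, div, out=arrmean,
  ret = ret.dtype.type(ret / rcount)
```

View pics/s28.png

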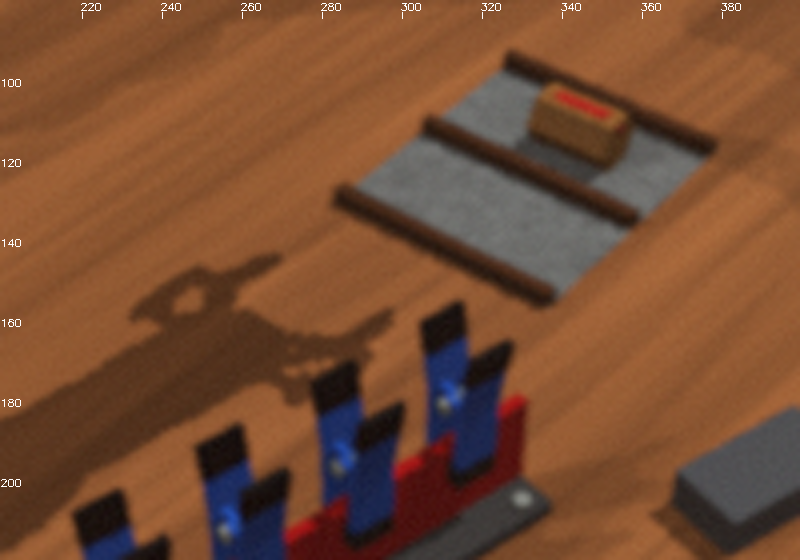

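View pics/t28.png

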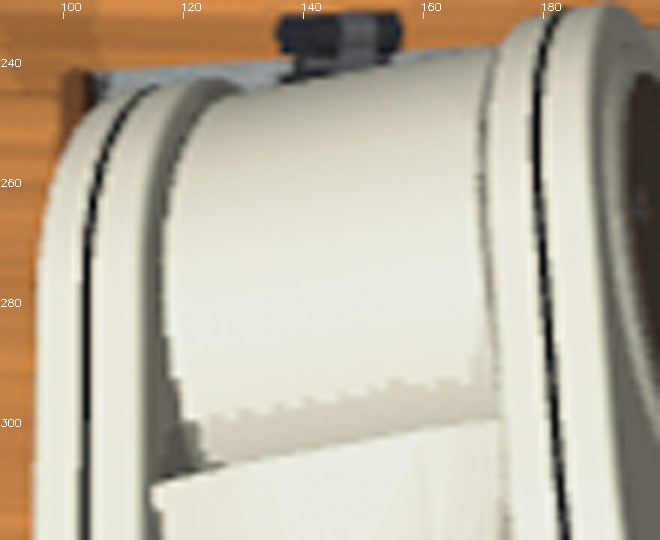

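View pics/t28b.png

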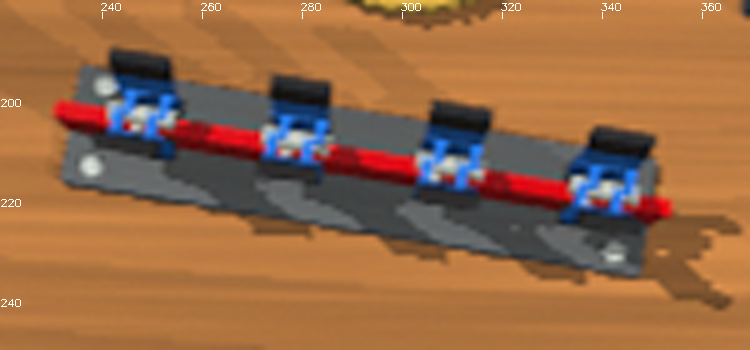

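View pics/t28c.png

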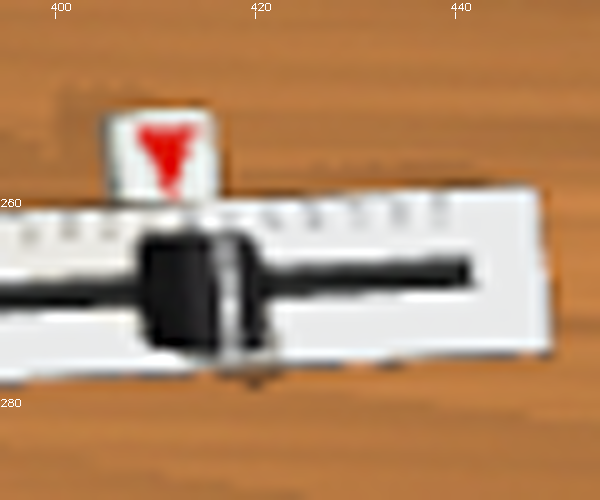

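```bash
python3 - <<'E'
from h import *
c=cam("scene"); W=cloud(c); I=c["img"].astype(int)
red=(I[...,0]>130)&(I[...,1]<70)&(I[...,2]<70); red[:90]=0; red[115:]=0; red[:,:325]=0; red[:,362:]=0
P=W[red]; print(red.sum(),P.mean(0),P[:,2].std()); st()
bot.hand_in(); st()
E
```

```text
45 [nan nan nan] nan
t 54.83 tcp [0.471  0.2559 0.2012] x [-0.058  0.496 -0.866] y [-0.994 -0.11   0.003] F [ 0.2 -0.  -0.3] w 0.0818 q [ 0.21  0.27 -0.14  1.1   0.52 -1.45]
the job is handed in; nothing more can be done
the job is handed in; nothing more can be done
```

The job is handed in at about 55 s of the 210 s limit; no verdict came back.

- **Cursor:** I gripped it, slid it about 55 mm to the index arrow and let go. The top camera puts its line about 1–1.5 mm from the arrow. A rougher scene-camera estimate was about 3 mm. Both are inside the 5 mm tolerance, but they disagree by about 2 mm. I did not move the cursor again, because doing so after the clamps were on could have broken the step order.
- **Clamps:** All four were squeezed, turned and clipped upright, one on each white mark. In the final top view each pair of handles is centred to within about 5 mm of its mark. Their tops are at about 145 mm, which puts the pins at roughly 100 mm (about 22 mm bite).
- **Magnet:** Only one was present. It had been knocked against the middle rail partway through, so I re-centred it in its lane and turned it two flats. The final scene picture shows the red stripe on top and the magnet lying flat in its lane.
- **Failed checks:** The last two depth readings of the magnet's height returned no valid number. The top-camera one was blocked by the arm. That height is confirmed only by the picture.
- **Bystanders and arm:** I never steered the arm near the compass or slate blocks. I did not measure their positions at the end. The arm was clear of everything at hand-in.

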